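Stow the drawn syringes in the sprung instrument tray

TASK

Draw the orange-handled pin from its bore in the cabinet roof, poke it down the small release hole in front of the bore so that the hidden catch lets the tray spring out, and park it upright in the notch of the side bracket, hanging by its collar. Put every syringe whose plunger is pulled out into the sprung tray and every one whose plunger is pushed in into the yellow tray, leaving the plungers as they are. Then push the tray home until it stays shut, without disturbing the other things on the bench.

Things in the scene. Friction and masses are not known exactly. Their poses are not given: they have to be found in the camera images.
- cabinet: fixed cream cabinet, flat roof 75 mm above the bench. Origin: on the bench under the middle of the tray opening in its front face; +x points into it (away from the robot), +y left, z up. Spans x 0..190, y -118..+178 mm. Tray behind the blue front panel; an aluminium strip on the left of the roof (y +120..+178) has two holes; the notched bracket sticks out of its left side.
- tray (a joint): white tray with blue front panel sliding out along the cabinet's -x: 0 = against its stop, 0.003 m = shut on the catch, 0.15 m = fully out. A damped 4 N spring ejects it fully in about 1 s when the catch is tripped (not while the pin is in its bore, which locks it). To shut: push the front panel in +x to the stop (6 to 14 N); the catch snaps behind it.
- tray_floor (a point): centre of the tray's inner floor, moves with it, axes as the cabinet's. Inside 160 (x) by 204 mm (y), walls 26 mm high, 4 mm thick; when fully out only the last 10 mm (+x end) is under the roof. Outer face of the front panel: 88 mm from here towards -x, 290 mm wide, 8 to 58 mm above the bench (42 mm above the tray floor), with a steel trim strip 6 mm proud near its top.
- release_hole (a point): mouth of the small release hole, 12 mm wide, vertical, in the aluminium roof strip, the one nearer the robot; axes as the cabinet's. The catch's red pad lies 28 mm below the mouth; pushing it 10 mm farther down (2 to 4 N) frees the tray; it stops at 14 mm.
- notch (a point): parking place of the pin: slot 10 mm wide (y), 34 mm long (x) in the bracket's level plate, 6 mm thick, open towards the cabinet's -x side. The point is on the plate's top, 62 mm above the bench, on the slot's centreline, 14 mm before its closed end. Axes as the cabinet's. Parked: rod hanging through the slot, collar flat on the plate.
- pin: loose steel pin, 60 g. Origin on its axis at the collar's underside, z up along it. Below: rod 6 mm thick, 51 mm long. Collar 22 mm wide, 4 mm thick. Above it an orange round handle 16 mm thick from z = 4 to 50 mm. Starts standing in a 9 mm vertical bore in the roof, 50 mm behind the release hole, collar on the roof.
- used_tray: fixed yellow open tray for used syringes, outside 200 (x) by 130 (y) by 35 mm high, walls and floor 4 mm. Origin under its centre, on the bench.
- syr_a: syringe (may be absent: None), dry, no needle, 42 g. Pale barrel 19 mm thick, 72 mm long along its x. Origin on its axis, mid-length, 9.5 mm above what it lies on. Nozzle tip at x = -47 mm; at +36 a finger flange 30 mm wide, 19 mm high; behind it (+x) the blue plunger with an 18 mm thumb disc, its end at +49 when pushed in, up to +85 mm when pulled out.
- plunger_a (a joint): plunger of syr_a: 0 = pushed fully in, 0.036 m = pulled fully out; stays where it is (3 N friction). A pulled-out one reads above 0.028, a pushed-in one below 0.007.
- syr_b: syringe (may be absent: None), dry, no needle, 42 g. Pale barrel 19 mm thick, 72 mm long along its x. Origin on its axis, mid-length, 9.5 mm above what it lies on. Nozzle tip at x = -47 mm; at +36 a finger flange 30 mm wide, 19 mm high; behind it (+x) the blue plunger with an 18 mm thumb disc, its end at +49 when pushed in, up to +85 mm when pulled out.
- plunger_b (a joint): plunger of syr_b: 0 = pushed fully in, 0.036 m = pulled fully out; stays where it is (3 N friction). A pulled-out one reads above 0.028, a pushed-in one below 0.007.
- syr_c: syringe (may be absent: None), dry, no needle, 42 g. Pale barrel 19 mm thick, 72 mm long along its x. Origin on its axis, mid-length, 9.5 mm above what it lies on. Nozzle tip at x = -47 mm; at +36 a finger flange 30 mm wide, 19 mm high; behind it (+x) the blue plunger with an 18 mm thumb disc, its end at +49 when pushed in, up to +85 mm when pulled out.
- plunger_c (a joint): plunger of syr_c: 0 = pushed fully in, 0.036 m = pulled fully out; stays where it is (3 N friction). A pulled-out one reads above 0.028, a pushed-in one below 0.007.
- syr_d: syringe (may be absent: None), dry, no needle, 42 g. Pale barrel 19 mm thick, 72 mm long along its x. Origin on its axis, mid-length, 9.5 mm above what it lies on. Nozzle tip at x = -47 mm; at +36 a finger flange 30 mm wide, 19 mm high; behind it (+x) the blue plunger with an 18 mm thumb disc, its end at +49 when pushed in, up to +85 mm when pulled out.
- plunger_d (a joint): plunger of syr_d: 0 = pushed fully in, 0.036 m = pulled fully out; stays where it is (3 N friction). A pulled-out one reads above 0.028, a pushed-in one below 0.007.
- syr_e: syringe (may be absent: None), dry, no needle, 42 g. Pale barrel 19 mm thick, 72 mm long along its x. Origin on its axis, mid-length, 9.5 mm above what it lies on. Nozzle tip at x = -47 mm; at +36 a finger flange 30 mm wide, 19 mm high; behind it (+x) the blue plunger with an 18 mm thumb disc, its end at +49 when pushed in, up to +85 mm when pulled out.
- plunger_e (a joint): plunger of syr_e: 0 = pushed fully in, 0.036 m = pulled fully out; stays where it is (3 N friction). A pulled-out one reads above 0.028, a pushed-in one below 0.007.
- syr_f: syringe (may be absent: None), dry, no needle, 42 g. Pale barrel 19 mm thick, 72 mm long along its x. Origin on its axis, mid-length, 9.5 mm above what it lies on. Nozzle tip at x = -47 mm; at +36 a finger flange 30 mm wide, 19 mm high; behind it (+x) the blue plunger with an 18 mm thumb disc, its end at +49 when pushed in, up to +85 mm when pulled out.
- plunger_f (a joint): plunger of syr_f: 0 = pushed fully in, 0.036 m = pulled fully out; stays where it is (3 N friction). A pulled-out one reads above 0.028, a pushed-in one below 0.007.
- petri: bystander, loose: shallow clear glass dish 90 mm wide, 18 mm high. Origin at the centre of its underside. To be left where it is.
- jar: bystander, loose: amber jar 52 mm wide, 65 mm high. Origin at the centre of its underside. To be left where it is.
- jar2: bystander, loose: clear jar 44 mm wide, 60 mm high. Origin at the centre of its underside. To be left where it is.
- slidebox: bystander, loose: green slide box 50 x 90 x 32 mm. Origin at the centre of its underside. To be left where it is.
- lenscase: bystander, loose: black lens case 60 x 60 x 35 mm. Origin at the centre of its underside. To be left where it is.
Things that resemble listed ones, but are neither listed nor needed, are in the scene too. What is shaped like the syr_f but turquoise is not meant.

How it is judged (in metres and radians):
On the way:
1. the tray has been released and stands out (value of joint tray above 0.12 m), for 0.2 s.
At the end, for the whole second after the job is handed in: Syringes at rest: plunger out (over 24 mm) inside the sprung tray, plunger in (under 12 mm) inside the yellow tray; pin parked in the notch (5 mm across, 18 mm along, 4 mm in height, tilt under 0.15 rad); tray shut to within 6 mm and staying so (((x of syr_a in the frame of tray_floor between -0.082 and 0.082 m and y of syr_a in the frame of tray_floor between -0.102 and 0.102 m and z of syr_a in the frame of tray_floor between 0.004 and 0.045 m and value of joint plunger_a above 0.024 m) or (x of syr_a in the frame of used_tray between -0.098 and 0.098 m and y of syr_a in the frame of used_tray between -0.063 and 0.063 m and z of syr_a in the frame of used_tray between 0.004 and 0.045 m and value of joint plunger_a below 0.012 m)) and linear speed of each of syr_a, syr_b, syr_c, syr_d, syr_e, syr_f, pin below 0.03 m/s and ((x of syr_b in the frame of tray_floor between -0.082 and 0.082 m and y of syr_b in the frame of tray_floor between -0.102 and 0.102 m and z of syr_b in the frame of tray_floor between 0.004 and 0.045 m and value of joint plunger_b above 0.024 m) or (x of syr_b in the frame of used_tray between -0.098 and 0.098 m and y of syr_b in the frame of used_tray between -0.063 and 0.063 m and z of syr_b in the frame of used_tray between 0.004 and 0.045 m and value of joint plunger_b below 0.012 m)) and ((x of syr_c in the frame of tray_floor between -0.082 and 0.082 m and y of syr_c in the frame of tray_floor between -0.102 and 0.102 m and z of syr_c in the frame of tray_floor between 0.004 and 0.045 m and value of joint plunger_c above 0.024 m) or (x of syr_c in the frame of used_tray between -0.098 and 0.098 m and y of syr_c in the frame of used_tray between -0.063 and 0.063 m and z of syr_c in the frame of used_tray between 0.004 and 0.045 m and value of joint plunger_c below 0.012 m)) and ((x of syr_d in the frame of tray_floor between -0.082 and 0.082 m and y of syr_d in the frame of tray_floor between -0.102 and 0.102 m and z of syr_d in the frame of tray_floor between 0.004 and 0.045 m and value of joint plunger_d above 0.024 m) or (x of syr_d in the frame of used_tray between -0.098 and 0.098 m and y of syr_d in the frame of used_tray between -0.063 and 0.063 m and z of syr_d in the frame of used_tray between 0.004 and 0.045 m and value of joint plunger_d below 0.012 m)) and ((x of syr_e in the frame of tray_floor between -0.082 and 0.082 m and y of syr_e in the frame of tray_floor between -0.102 and 0.102 m and z of syr_e in the frame of tray_floor between 0.004 and 0.045 m and value of joint plunger_e above 0.024 m) or (x of syr_e in the frame of used_tray between -0.098 and 0.098 m and y of syr_e in the frame of used_tray between -0.063 and 0.063 m and z of syr_e in the frame of used_tray between 0.004 and 0.045 m and value of joint plunger_e below 0.012 m)) and ((x of syr_f in the frame of tray_floor between -0.082 and 0.082 m and y of syr_f in the frame of tray_floor between -0.102 and 0.102 m and z of syr_f in the frame of tray_floor between 0.004 and 0.045 m and value of joint plunger_f above 0.024 m) or (x of syr_f in the frame of used_tray between -0.098 and 0.098 m and y of syr_f in the frame of used_tray between -0.063 and 0.063 m and z of syr_f in the frame of used_tray between 0.004 and 0.045 m and value of joint plunger_f below 0.012 m)) and x of pin in the frame of notch between -0.018 and 0.018 m and y of pin in the frame of notch between -0.005 and 0.005 m and z of pin in the frame of notch between -0.004 and 0.004 m and angle between pin's own z axis and vertical below 0.15 rad and value of joint tray below 0.006 m); the robot touches nothing.
It fails at once if a jar, dish or box standing by is knocked over or shoved more than 5 cm (distance of any of petri, jar, jar2, slidebox, lenscase from where it was at the start of the episode above 0.05 m or angle between any of petri, jar, jar2, slidebox, lenscase's own z axis and vertical above 0.6 rad).
It fails at once if a plunger is shifted well away from where it was found (value of joint plunger_a between 0.012 and 0.024 m or value of joint plunger_b between 0.012 and 0.024 m or value of joint plunger_c between 0.012 and 0.024 m or value of joint plunger_d between 0.012 and 0.024 m or value of joint plunger_e between 0.012 and 0.024 m or value of joint plunger_f between 0.012 and 0.024 m).
Of syr_a, syr_b, syr_c, syr_d, syr_e, syr_f only 4 to 6 are there at a start; the rules pass over those that are not, and their reading is None.
At some moment in a run one of syr_a, syr_b, syr_c, syr_d, syr_e, syr_f may be knocked a few centimetres aside while the robot is not near it.
It also fails if it takes over 210 s, if anything falls off the work surface, if the arm or the gripper's body presses on something with over 40 N, if the wrist force passes 120 N, or if a joint passes its speed limit or range.

ROBOT

A 6-joint arm with a two-finger parallel gripper is mounted at the origin on the work surface. World frame = base frame: x ahead of the robot, y to its left, z up, the work surface at z = 0. Lengths are in mm, angles in rad, forces in N, time in s.
With the tool pointing down it reaches from about 350 to 975 mm from the base axis. Payload 7.1 kg.
Tool frame: the origin (TCP) lies between the finger pads; the fingertips stand 8 mm ahead of it and the grasp point (between the pads) lies 11 mm behind it; x points along the fingers, y is the direction in which the jaws open and shut, and the axes are right-handed (so a half turn about x gives the same grasp; the last joint's range is limited). The gripper opens to 88 mm and grips with 3 to 60 N. Pads are 20 mm wide; open, the fingers measure 115 mm over their backs; the gripper's body (75 mm by 178 mm) begins 61 mm behind the grasp point.
Start: joints at [1.214, 0.423, 1.63, -0, 1.089, -0.019], TCP at [207.101, 589.673, 204.675] pointing down, gripper open.
Joint ranges: [-3, 3], [-0.9, 2.11], [0.09, 2.58], [-1.31, 4.45], [0.11, 2.69], [-2.54, 2.54]. Speed limits (rad/s): [2.39, 2.39, 3.01, 3.14, 3.14, 3.14].

INTERFACE

Orientations are given as a rotation vector (axis times angle).
In Python, from workcell import ctrl gives the robot as it stands.
- The arm moves only by the tool apply_moves, never from a script. Its argument "increments" is a list of rows, each an object with "gripper": the opening in per cent of the stroke, from 0 (shut) to 100 (fully open); "delta_pos": the shift along the tool's x, y, z in cm, a list of three; "dr": the turn, a rotation vector about the tool's x, y, z in rad, a list of three. In form: [{"gripper": gripper, "delta_pos": [dx, dy, dz], "dr": [ax, ay, az]}, ...]. A call has exactly 5 rows; each row shifts and turns the commanded pose from where the row before left it, along the tool's axes as they then stand; what a row does not reach is not made up. A row lasts 1/12 s, in which the tool goes at most 41.7 mm and 7.16 degrees, less where a joint would pass 70% of its speed; a pose out of reach is approached as far as the arm can. A call with a gripper value outside its range is refused whole. The fingers move at their own pace and stop on an object; the grip force is fixed at half the most. Time passes only in rows, so rows that do not move let the fingers close, or fill a call up. It gives the time, the measured TCP pose, the force and the opening at its end, in the units of the state.
- ctrl.get_obs(): the state, without advancing time (a new reading comes with each control period).
- ctrl.get_image(name): name is "scene" or "top" or "wrist"; returns a dict with "img" (400x640x3 uint8, red, green, blue), "range_z" (400x640 float32, mm along the optical axis (not along the pixel's ray), 0 where there is no reading), "mtx" (3x3 intrinsics, pixels), "rvec" (rotation vector, rad) and "tvec" (3), from world to camera coordinates, as OpenCV has them. Camera axes: x right, y down, z forward; pixel columns grow to the right and rows downward; lengths in mm; the calibration is good to about 2 mm. A picture is of the moment at which its call begins.
- ctrl.close_job(): hands the job in, once; it reports no verdict.
The state is a dict: "t": time; "qpos": joint angles; "qvel": joint speeds; "joint_torque": joint torques, N m; "ee_pos": TCP position; "orientation": TCP orientation; "ft_force": force on the tool from outside, world axes, zero at the start; "moment": the same for the moment, N m; "width": finger opening in mm.
Only numpy, scipy, OpenCV 4.12 (cv2) and the standard library are available. Lean on these libraries where they do the work, as an engineer would, in place of code of your own. Each camera call takes 0.05 s, during which the arm holds its last target. There are 200 camera calls.

## Working session

There is one attempt and no reset: what is moved stays moved. The work goes in short steps, Python scripts to look and compute and a tool call to move; the robot and the scene stay as the last step left them, time stands still between calls to the robot, and variables do not carry over. Pictures are saved under pics/ and viewed, about 12 in all and at most 16, crops included, and the job is handed in when it is done.

Besides the shell and the picture viewer there is one more tool, called after "Emit:" as a command line: name --argument value ..., lists and objects as JSON in quotes. apply_moves: Moves the arm, as the interface text tells. Its arguments: {"type":"object","properties":{"increments":{"type":"array","items":{"type":"object","properties":{"gripper":{"type":"number"},"delta_pos":{"type":"array","items":{"type":"number"}},"dr":{"type":"array","items":{"type":"number"}}}}}},"required":["increments"]}

```bash
mkdir -p pics; ls; cat > h.py <<'E'
import numpy as np, cv2, pickle
from workcell import ctrl
from scipy.spatial.transform import Rotation as R
def grab(n,tag=None):
    d=ctrl.get_image(n)
    if tag:
        cv2.imwrite(f'pics/{tag}.png',cv2.cvtColor(d['img'],cv2.COLOR_RGB2BGR)); pickle.dump(d,open(f'pics/{tag}.pkl','wb'))
    return d
def load(tag): return pickle.load(open(f'pics/{tag}.pkl','rb'))
def ray(d,uv):
    Rm=cv2.Rodrigues(np.array(d['rvec'],float))[0]; t=np.array(d['tvec'],float).ravel()
    c=-Rm.T@t; uv=np.atleast_2d(uv).astype(float)
    v=(np.linalg.inv(d['mtx'])@np.c_[uv,np.ones(len(uv))].T).T@Rm
    return c,v
def plane(d,uv,z):
    c,v=ray(d,uv); return c+v*((z-c[2])/v[:,2])[:,None]
def depth(d,uv):
    c,v=ray(d,uv); uv=np.atleast_2d(uv).astype(int)
    return c+v*d['range_z'][uv[:,1],uv[:,0]][:,None]
def proj(d,P):
    return cv2.projectPoints(np.atleast_2d(P).astype(float),np.array(d['rvec'],float),np.array(d['tvec'],float),np.array(d['mtx'],float),None)[0][:,0]
def cloud(d):
    h,w=d['range_z'].shape; u,v=np.meshgrid(np.arange(w),np.arange(h))
    return depth(d,np.c_[u.ravel(),v.ravel()]).reshape(h,w,3)
def pose():
    o=ctrl.get_obs(); return np.array(o['ee_pos']),R.from_rotvec(o['orientation']).as_matrix(),o
def dpos(target):
    p,M,o=pose(); return M.T@(np.array(target)-p)/10
E
python3 - <<'E'
from h import *
for n in ['scene','top','wrist']:
    d=grab(n,n+'0'); c,_=ray(d,[320,200]); print(n,c,d['mtx'][0,0])
p,M,o=pose(); print(o); print(M)
E
```

```text
pics
scene [1589.54030711  820.21968679  949.50779119] 463.3598398260023
top [ 351.13785089  -10.75567088 1132.3739332 ] 397.80227323948685
wrist [137.20578405 612.78364032 384.52110436] 313.06116920412694
{'t': 0.15, 'qpos': array([ 1.21398792e+00,  4.23679276e-01,  1.63052280e+00, -4.59656928e-05,
        1.08860133e+00, -1.89760166e-02]), 'qvel': array([-0.00176808, -0.00239527, -0.00121187, -0.00078878, -0.00075862,
        0.00054334]), 'joint_torque': array([ 3.69628888e-04, -5.44981241e+01, -2.73924834e+01,  6.44499832e-02,
        2.04271363e-02, -7.82142956e-05]), 'ee_pos': array([206.96294416, 589.24391602, 204.06827545]), 'orientation': array([ 0.26415093,  1.55467853, -0.26603864]), 'ft_force': array([0.19026524, 0.46413132, 0.53180167]), 'moment': array([ 0.03233349, -0.05484395, -0.02114573]), 'width': 87.73208234744561}
[[-3.84737930e-04  3.31422422e-01  9.43482395e-01]
 [-1.14871774e-03  9.43481696e-01 -3.31422645e-01]
 [-9.99999266e-01 -1.21130582e-03  1.77176193e-05]]
```

View pics/top0.png

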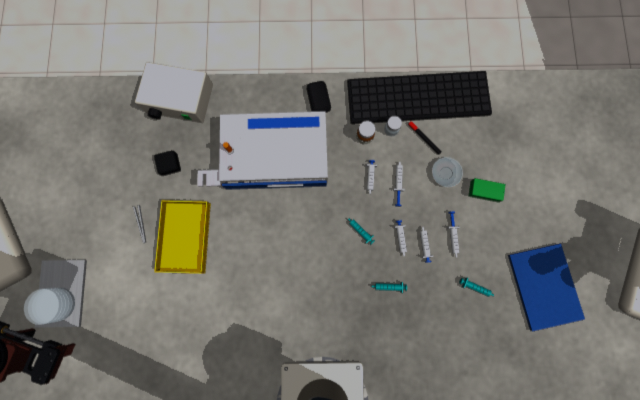

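View pics/scene0.png

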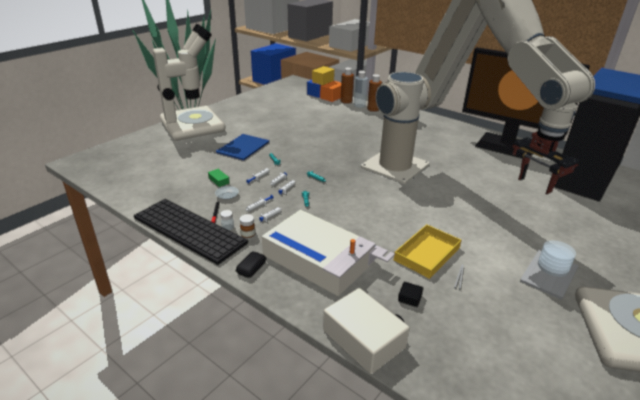

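```bash
python3 - <<'E'
from h import *
d=load('top0'); P=cloud(d); img=d['img']; hsv=cv2.cvtColor(img,cv2.COLOR_RGB2HSV)
m=((P[...,2]>68)&(P[...,2]<82)).astype(np.uint8); m[:,:212]=0;m[:,335:]=0;m[:105]=0;m[200:]=0
c=max(cv2.findContours(m,0,1)[0],key=cv2.contourArea)
r=cv2.minAreaRect(c); b=cv2.boxPoints(r); print('roof px',b); print(plane(d,b,75))
print('bench z',np.median(P[300:340,260:300,2]), 'roof z',np.median(P[160:165,240:310,2]))
o=((hsv[...,0]>5)&(hsv[...,0]<16)&(hsv[...,1]>180)&(hsv[...,2]>90)).astype(np.uint8); o[:,260:]=0;o[200:]=0;o[:,210:220]=0
ys,xs=np.nonzero(o); print('orange',xs.mean(),ys.mean(),len(xs),xs.min(),xs.max(),ys.min(),ys.max(),P[ys,xs,2].max(), P[ys,xs][P[ys,xs,2]>110].mean(0))
y=((hsv[...,0]>20)&(hsv[...,0]<35)&(hsv[...,1]>150)).astype(np.uint8)
c=max(cv2.findContours(y,0,1)[0],key=cv2.contourArea); b=cv2.boxPoints(cv2.minAreaRect(c)); print('yellow',plane(d,b,35), plane(d,b,35).mean(0))
a=cv2.resize(img[105:200,150:340],None,fx=4,fy=4,interpolation=2)
b=cv2.resize(img[110:305,340:520],None,fx=3,fy=3,interpolation=2)
cv2.imwrite('pics/c1.png',cv2.cvtColor(a,4)); cv2.imwrite('pics/c2.png',cv2.cvtColor(b,4))
w=load('wrist0'); print(proj(w,[[206.96,589.24,204-11],[206.96,589.24,0]])); c,v=ray(w,[320,200]); print(v)
E
```

```text
roof px [[216.92294 114.57386]
 [325.09964 111.13969]
 [327.21744 177.85025]
 [219.04074 181.28442]]
[[784.8181542  285.00184698  75.        ]
 [790.57870893 -18.85690809  75.        ]
 [598.38270359 -21.96481265  75.        ]
 [592.85242608 272.86806074  75.        ]]
bench z 0.5107805448857334 roof z 75.11859624941576
orange 227.36666666666667 146.63333333333333 30 223 231 143 151 129.02670445739398 [678.71289717 243.97472316 122.69579416]
yellow [[354.65749991 453.56459796  35.        ]
 [558.12389782 449.56632821  35.        ]
 [544.74828259 306.22559596  35.        ]
 [342.16215651 314.71105654  35.        ]] [449.92295921 381.01689467  35.        ]
[[320.78937641 228.7037264 ]
 [320.1130034  172.88925726]]
[[ 0.25737564 -0.08835859 -0.96228746]]
```

View pics/c2.png

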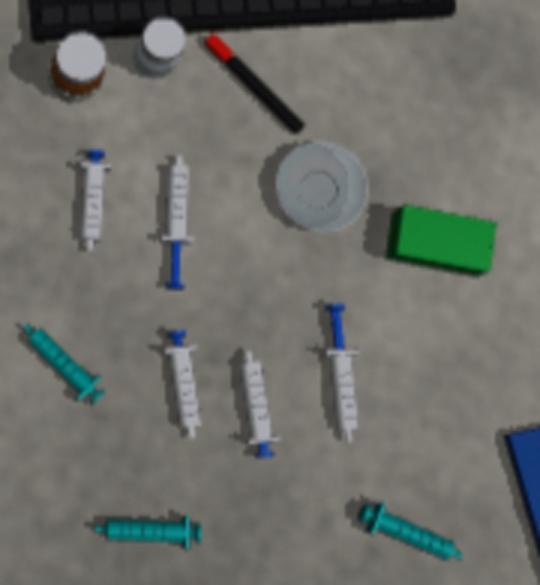

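View pics/c1.png

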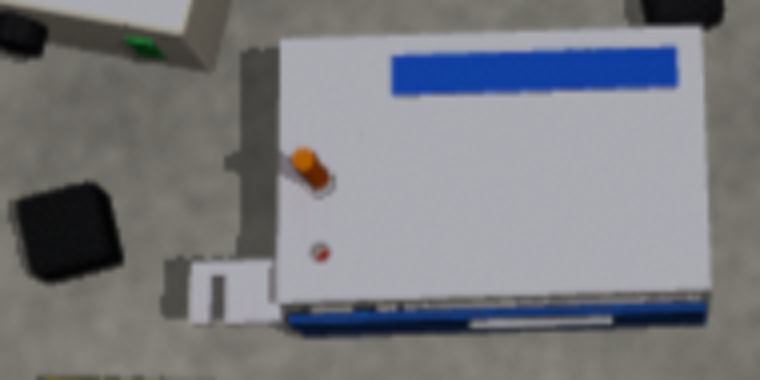

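The top view shows five white/blue syringes. Two have their plungers out, at px (398,185) and (454,235). Three are pushed in, at (370,176), (401,238) and (426,245). There are three turquoise decoys at (360,231), (390,287) and (477,287).

Candidates for the orange pin: the handle on the roof at (227,147), the amber jar at (367,130) and the red pen at (412,125). The pin is the one on the roof. The red release pad shows at (230,168) and the notch slot at (204,179).

Next I'll move over the pin and look from close up.

Emit:
apply_moves --increments '[{"gripper": 100,"delta_pos": [-0.28,-0.96,2.685],"dr": [0,0,0]},{"gripper": 100,"delta_pos": [-0.28,-0.96,2.685],"dr": [0,0,0]},{"gripper": 100,"delta_pos": [-0.28,-0.96,2.685],"dr": [0,0,0]},{"gripper": 100,"delta_pos": [-0.28,-0.96,2.685],"dr": [0,0,0]},{"gripper": 100,"delta_pos": [-0.28,-0.96,2.685],"dr": [0,0,0]}]'

```text
t: 0.57
ee_pos: [318.5, 498.9, 218.5]
orientation: [0.264, 1.555, -0.265]
ft_force: [-0.3, 0.3, 0.6]
width: 87.9
```

Emit:
apply_moves --increments '[{"gripper": 100,"delta_pos": [-0.28,-0.96,2.685],"dr": [0,0,0]},{"gripper": 100,"delta_pos": [-0.28,-0.96,2.685],"dr": [0,0,0]},{"gripper": 100,"delta_pos": [-0.28,-0.96,2.685],"dr": [0,0,0]},{"gripper": 100,"delta_pos": [-0.28,-0.96,2.685],"dr": [0,0,0]},{"gripper": 100,"delta_pos": [-0.28,-0.96,2.685],"dr": [0,0,0]}]'

```text
t: 0.98
ee_pos: [429.4, 409.0, 232.6]
orientation: [0.265, 1.555, -0.265]
ft_force: [-0.3, 0.3, -0.1]
width: 87.9
```

Emit:
apply_moves --increments '[{"gripper": 100,"delta_pos": [-0.28,-0.96,2.685],"dr": [0,0,0]},{"gripper": 100,"delta_pos": [-0.28,-0.96,2.685],"dr": [0,0,0]},{"gripper": 100,"delta_pos": [-0.28,-0.96,2.685],"dr": [0,0,0]},{"gripper": 100,"delta_pos": [-0.28,-0.96,2.685],"dr": [0,0,0]},{"gripper": 100,"delta_pos": [-0.28,-0.96,2.685],"dr": [0,0,0]}]'

```text
t: 1.4
ee_pos: [540.2, 319.2, 246.5]
orientation: [0.265, 1.555, -0.265]
ft_force: [-0.4, 0.8, 0.1]
width: 87.5
```

Emit:
apply_moves --increments '[{"gripper": 100,"delta_pos": [-0.28,-0.96,2.685],"dr": [0,0,0]},{"gripper": 100,"delta_pos": [-0.28,-0.96,2.685],"dr": [0,0,0]},{"gripper": 100,"delta_pos": [-0.28,-0.96,2.685],"dr": [0,0,0]},{"gripper": 100,"delta_pos": [-0.28,-0.96,2.685],"dr": [0,0,0]},{"gripper": 100,"delta_pos": [-0.28,-0.96,2.685],"dr": [0,0,0]}]'

```text
t: 1.82
ee_pos: [650.9, 229.4, 260.5]
orientation: [0.265, 1.555, -0.265]
ft_force: [0.0, 0.5, 0.8]
width: 87.9
```

Emit:
apply_moves --increments '[{"gripper": 60,"delta_pos": [0,0,0],"dr": [0.12,0,0]},{"gripper": 60,"delta_pos": [0,0,0],"dr": [0.12,0,0]},{"gripper": 60,"delta_pos": [0,0,0],"dr": [0.12,0,0]},{"gripper": 60,"delta_pos": [0,0,0],"dr": [0.12,0,0]},{"gripper": 60,"delta_pos": [0,0,0],"dr": [0.12,0,0]}]'

```text
t: 2.23
ee_pos: [650.0, 230.3, 260.1]
orientation: [0.736, 1.443, -0.737]
ft_force: [-0.5, 0.2, -0.3]
width: 58.0
```

Emit:
apply_moves --increments '[{"gripper": 60,"delta_pos": [0,0,0],"dr": [0.12,0,0]},{"gripper": 60,"delta_pos": [0,0,0],"dr": [0.12,0,0]},{"gripper": 60,"delta_pos": [0,0,0],"dr": [0.12,0,0]},{"gripper": 60,"delta_pos": [0,0,0],"dr": [0.12,0,0]},{"gripper": 60,"delta_pos": [0,0,0],"dr": [0.12,0,0]}]'

```text
t: 2.65
ee_pos: [649.9, 230.5, 260.2]
orientation: [1.189, 1.222, -1.19]
ft_force: [-0.0, -0.5, 0.1]
width: 52.5
```

```bash
python3 - <<'E'
from h import *
d=grab('wrist','w1'); p,M,o=pose(); print(p,M.round(3),o['qpos'].round(2),o['t']); c,v=ray(d,[320,200]);print(c)
E
```

```text
[649.89780889 230.50420407 260.2498365 ] [[-0.001  1.     0.02 ]
 [-0.     0.02  -1.   ]
 [-1.    -0.001  0.   ]] [0.32 0.47 1.42 0.   1.25 0.3 ] 2.7
[647.01354208 302.58294367 440.72528847]
```

View pics/w1.png

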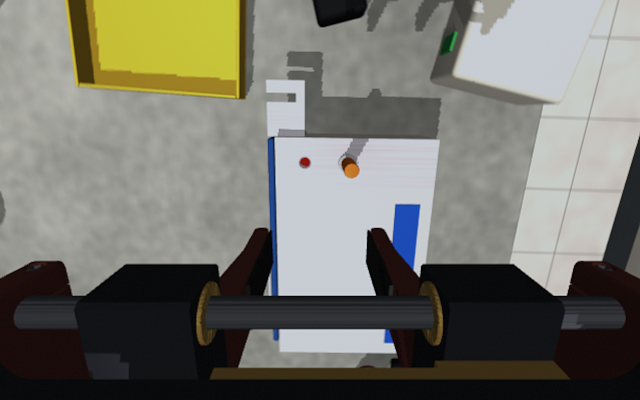

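```bash
cat >> h.py <<'E'
def mask(img,lo,hi):
    return cv2.inRange(cv2.cvtColor(img,cv2.COLOR_RGB2HSV),np.array(lo),np.array(hi))
def blobs(m,amin=15):
    n,l,s,c=cv2.connectedComponentsWithStats(m,connectivity=8)
    return [(c[i],s[i]) for i in range(1,n) if s[i][4]>=amin]
E
python3 - <<'E'
from h import *
d=load('w1'); img=d['img']
for c,s in blobs(mask(img,(5,150,180),(16,255,255))): print('orange bright',c,s,plane(d,c,125))
for c,s in blobs(mask(img,(0,130,90),(4,255,255)),8)+blobs(mask(img,(172,130,90),(180,255,255)),8): print('red',c,s,plane(d,c,75),plane(d,c,47))
P=cloud(d)
m=((P[...,2]>58)&(P[...,2]<66)).astype(np.uint8)*255
for c,s in blobs(m,100): print('plate',c,s)
m=((P[...,2]>70)&(P[...,2]<79)).astype(np.uint8)*255; m[225:]=0
cn=max(cv2.findContours(m,0,1)[0],key=cv2.contourArea); print('roof',cv2.boundingRect(cn))
# edges of roof: left edge x, top edge y rows
for r in (180,200,220):
    x=np.nonzero(m[r])[0]; print('row',r,plane(d,[[x[0]-.5,r],[x[-1]+.5,r]],75).round(1).tolist())
for cc in (300,330,380,420):
    y=np.nonzero(m[:,cc])[0]; print('col',cc,plane(d,[cc,y[0]-.5],75).round(1))
cr=cv2.resize(img[70:220,250:450],None,fx=4,fy=4,interpolation=cv2.INTER_CUBIC); cv2.imwrite('pics/c3.png',cv2.cvtColor(cr,4))
E
```

```text
orange bright [351.62222222 170.28148148] [345 164  14  14 135] [[681.34888113 245.69587023 125.        ]]
red [304.55932203 161.6440678 ] [300 158  10   8  59] [[630.9900096  245.46789596  75.        ]] [[629.76324481 241.09515668  47.        ]]
plate [474.50437318  61.18658892] [445   0 105 104 343]
plate [286.08074866 109.69090909] [ 266   80   39   58 1870]
plate [271.99758454 188.42995169] [268 139   9 106 414]
plate [274.84827586 272.25517241] [272 248   7  48 145]
roof (275, 137, 165, 88)
row 180 [[596.6, 222.5, 75.0], [787.4, 227.6, 75.0]]
row 200 [[597.6, 197.7, 75.0], [786.9, 202.8, 75.0]]
row 220 [[597.3, 172.0, 75.0], [787.6, 177.2, 75.0]]
col 300 [[625.4 273.3  75. ]]
col 330 [[659.9 274.2  75. ]]
col 380 [[717.3 275.7  75. ]]
col 420 [[763.4 275.8  75. ]]
```

View pics/c3.png

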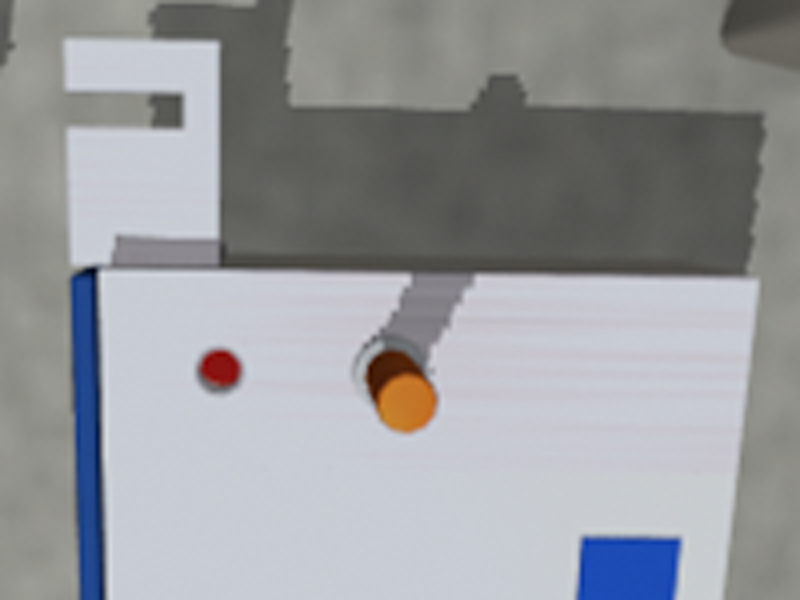

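Emit:
apply_moves --increments '[{"gripper": 60,"delta_pos": [1.2,0.634,-0.292],"dr": [0,0,0]},{"gripper": 60,"delta_pos": [1.2,0.634,-0.292],"dr": [0,0,0]},{"gripper": 60,"delta_pos": [1.2,0.634,-0.292],"dr": [0,0,0]},{"gripper": 60,"delta_pos": [1.2,0.634,-0.292],"dr": [0,0,0]},{"gripper": 60,"delta_pos": [1.2,0.634,-0.292],"dr": [0,0,0]}]'

```text
t: 3.12
ee_pos: [681.6, 246.4, 198.3]
orientation: [1.183, 1.226, -1.185]
ft_force: [-0.4, -0.2, -0.1]
width: 52.9
```

```bash
python3 - <<'E'
from h import *
d0=load('w1')
c=np.array([[183,93],[183,127],[219,371]])/4-.375+[250,70]
print('slot end corners',plane(d0,c[:2],62).round(1)); print('hole',plane(d0,c[2],75).round(1))
d=grab('wrist','w2'); img=d['img']
B=blobs(mask(img,(5,150,180),(16,255,255)))
for c,s in B: print('orange bright',c,s,plane(d,c,125))
c1,s=max(B,key=lambda b:b[1][4]); 
ca,va=ray(d0,[351.62,170.28]); cb,vb=ray(d,c1)
A=np.c_[va[0],-vb[0]]; s=np.linalg.lstsq(A,cb-ca,rcond=None)[0]; print('tri',ca+va[0]*s[0],cb+vb[0]*s[1])
for c,s in blobs(mask(img,(0,130,90),(4,255,255)),8)+blobs(mask(img,(172,130,90),(180,255,255)),8): print('red',c,s,plane(d,c,75))
p,M,o=pose(); print(p,o['width'])
E
```

```text
slot end corners [[618.7 322.5  62. ]
 [618.8 313.2  62. ]]
hole [[630.8 244.6  75. ]]
orange bright [321.57142857 199.67346939] [312 194  17  15 147] [[682.32232673 247.10117736 125.        ]]
tri [682.67766679 243.49180736 112.75890045] [682.51524289 243.64070131 112.71441108]
red [271.23076923 184.34615385] [267 181   9   8  52] [[632.48074501 247.13552338  75.        ]]
[681.24385394 246.47591194 195.49388247] 52.60049415614481
```

Emit:
apply_moves --increments '[{"gripper": 60,"delta_pos": [2,0.01,0],"dr": [0,0,0]},{"gripper": 60,"delta_pos": [2,0.01,0],"dr": [0,0,0]},{"gripper": 60,"delta_pos": [2,0.01,0],"dr": [0,0,0]},{"gripper": 60,"delta_pos": [2,0.01,0],"dr": [0,0,0]},{"gripper": 60,"delta_pos": [1.9,0.01,0],"dr": [0,0,0]}]'

```text
t: 3.58
ee_pos: [681.7, 246.2, 99.9]
orientation: [1.184, 1.225, -1.185]
ft_force: [-0.3, -0.7, -0.3]
width: 52.4
```

Emit:
apply_moves --increments '[{"gripper": 10,"delta_pos": [0,0,0],"dr": [0,0,0]},{"gripper": 0,"delta_pos": [0,0,0],"dr": [0,0,0]},{"gripper": 0,"delta_pos": [0,0,0],"dr": [0,0,0]},{"gripper": 0,"delta_pos": [0,0,0],"dr": [0,0,0]},{"gripper": 0,"delta_pos": [0,0,0],"dr": [0,0,0]}]'

```text
t: 4.0
ee_pos: [682.8, 246.5, 103.3]
orientation: [1.186, 1.223, -1.183]
ft_force: [-0.5, -0.4, 0.2]
width: 22.8
```

Emit:
apply_moves --increments '[{"gripper": 0,"delta_pos": [0,0,0],"dr": [0,0,0]},{"gripper": 0,"delta_pos": [0,0,0],"dr": [0,0,0]},{"gripper": 0,"delta_pos": [0,0,0],"dr": [0,0,0]},{"gripper": 0,"delta_pos": [0,0,0],"dr": [0,0,0]},{"gripper": 0,"delta_pos": [0,0,0],"dr": [0,0,0]}]'

```text
t: 4.42
ee_pos: [682.4, 246.5, 102.8]
orientation: [1.186, 1.224, -1.183]
ft_force: [-1.5, -0.8, 6.8]
width: 13.9
```

```bash
python3 - <<'E'
from h import *
p,M,o=pose(); print(p,o['width'],o['ft_force'],o['moment'],o['t']); print(M.round(3))
d=grab('wrist','w3'); img=d['img']
for c,s in blobs(mask(img,(5,150,100),(16,255,255))): print('orange',c,s,plane(d,c,125))
for c,s in blobs(mask(img,(0,130,90),(4,255,255)),8)+blobs(mask(img,(172,130,90),(180,255,255)),8): print('red',c,s,plane(d,c,75))
E
```

```text
[682.4132291  246.47667291 102.82338588] 13.90874995120276 [-1.49329489 -0.75911476  6.76356955] [-0.09537975  0.16771614  0.03711048] 4.4167
[[ 0.002  0.999  0.033]
 [ 0.001  0.033 -0.999]
 [-1.     0.002 -0.001]]
orange [319.7372093  247.09767442] [307 236  26  26 430] [[681.5661813  246.93113431 125.        ]]
red [250.65853659 213.65853659] [246 211  10   7  41] [[633.29971235 248.1841393   75.        ]]
```

View pics/w3.png

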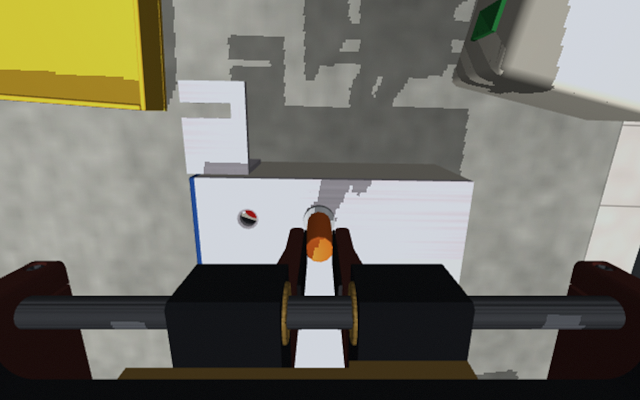

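```bash
python3 - <<'E'
from h import *
d=grab('scene','s3')
u=proj(d,[682,246,100])[0]; print(u)
x,y=u.astype(int); cr=cv2.resize(d['img'][y-50:y+50,x-60:x+60],None,fx=6,fy=6,interpolation=2); cv2.imwrite('pics/c4.png',cv2.cvtColor(cr,4))
E
```

```text
[352.43660689 246.71782828]
```

View pics/c4.png

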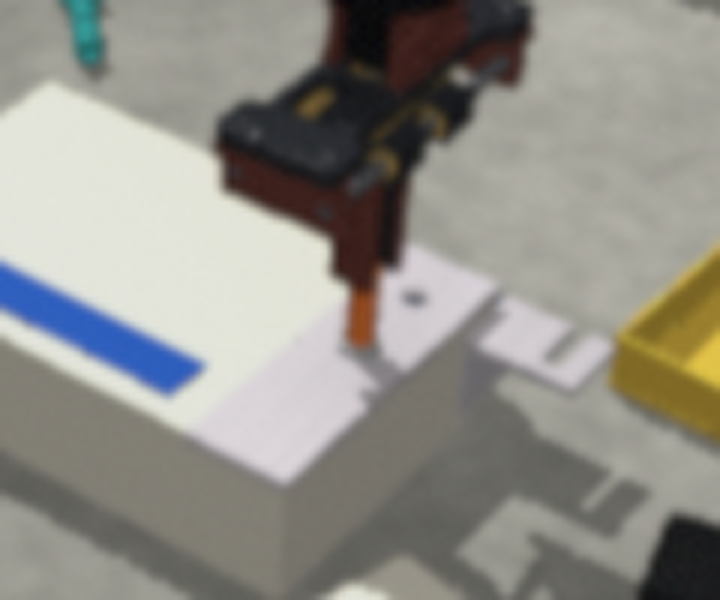

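Emit:
apply_moves --increments '[{"gripper": 0,"delta_pos": [-0.6,0,0],"dr": [0,0,0]},{"gripper": 0,"delta_pos": [-0.6,0,0],"dr": [0,0,0]},{"gripper": 0,"delta_pos": [-0.6,0,0],"dr": [0,0,0]},{"gripper": 0,"delta_pos": [-0.6,0,0],"dr": [0,0,0]},{"gripper": 0,"delta_pos": [-0.6,0,0],"dr": [0,0,0]}]'

```text
t: 4.93
ee_pos: [681.8, 246.2, 132.3]
orientation: [1.185, 1.225, -1.185]
ft_force: [-0.5, -0.3, -0.6]
width: 14.0
```

Emit:
apply_moves --increments '[{"gripper": 0,"delta_pos": [-1,0,0],"dr": [0,0,0]},{"gripper": 0,"delta_pos": [-1,0,0],"dr": [0,0,0]},{"gripper": 0,"delta_pos": [-1,0,0],"dr": [0,0,0]},{"gripper": 0,"delta_pos": [-1,0,0],"dr": [0,0,0]},{"gripper": 0,"delta_pos": [-1,0,0],"dr": [0,0,0]}]'

```text
t: 5.35
ee_pos: [682.0, 246.2, 183.1]
orientation: [1.185, 1.224, -1.184]
ft_force: [-0.4, 0.3, -1.4]
width: 14.3
```

```bash
python3 - <<'E'
from h import *
p,M,o=pose(); print(p,o['width'],o['ft_force'],o['moment'],o['t']); print(M.round(3))
a=grab('wrist','w4')['img'][140:330,230:410]; d=grab('scene','s4'); x,y=proj(d,[682,246,150])[0].astype(int); b=d['img'][y-50:y+50,x-50:x+50]
b=cv2.resize(b,(400,400),interpolation=2); a=cv2.resize(a,(380,400),interpolation=2); cv2.imwrite('pics/c5.png',cv2.cvtColor(np.hstack([a,b]),4))
E
```

```text
[681.95946942 246.24203223 183.06228469] 14.256739781632916 [-0.42639947  0.34489415 -1.41620811] [-0.03998554  0.06311011 -0.03111752] 5.35
[[ 0.001  0.999  0.033]
 [ 0.     0.033 -0.999]
 [-1.     0.001 -0.   ]]
```

View pics/c5.png

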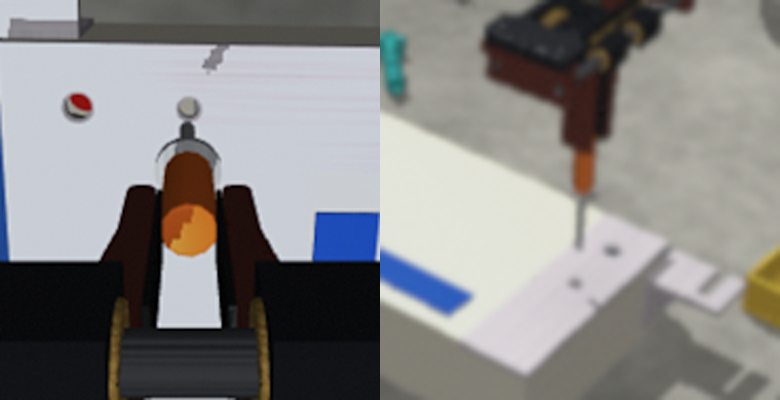

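```bash
python3 - <<'E'
from h import *
d=load('w4'); 
# dark hole blobs near row 175-205 on light roof: deviation from local roof colour
g=d['img'].astype(int); roi=np.zeros(g.shape[:2],np.uint8); s=np.median(g[165:175,300:340].reshape(-1,3),0)
m=(np.abs(g-s).max(2)>35).astype(np.uint8); m[:172]=0; m[205:]=0; m[:,:240]=0;m[:,345:]=0
for c,st in blobs(m,20): print(c,st,plane(d,c,75).round(1))
sc=load('s4'); x,y=proj(sc,[682,246,150])[0].astype(int); uv=[x-50+199/4,y-50+248/4]; c,v=ray(sc,uv); t=(246.2-c[1])/v[0,1]; print('tip',c+v[0]*t)
uv=[x-50+205/4,y-50+192/4]; c,v=ray(sc,uv); t=(246.2-c[1])/v[0,1]; print('collar',c+v[0]*t)
n=np.array([[618.75,317.85]]); print('notch', n-14*np.array([1,.0185]))
E
```

```text
[266.28488372 190.59883721] [259 184  15  14 172] [[630.6 244.4  75. ]]
[318.7721519  194.69620253] [314 186  11  19 158] [[680.6 242.   75. ]]
tip [681.29694932 246.2        106.06650855]
collar [678.7869942  246.2        155.56130485]
notch [[604.75  317.591]]
```

Emit:
apply_moves --increments '[{"gripper": 0,"delta_pos": [0,-1.0,-0.015],"dr": [0,0,0]},{"gripper": 0,"delta_pos": [0,-1.0,-0.015],"dr": [0,0,0]},{"gripper": 0,"delta_pos": [0,-1.0,-0.015],"dr": [0,0,0]},{"gripper": 0,"delta_pos": [0,-1.0,-0.015],"dr": [0,0,0]},{"gripper": 0,"delta_pos": [0,-1.0,-0.015],"dr": [0,0,0]}]'

```text
t: 5.87
ee_pos: [630.1, 245.2, 181.2]
orientation: [1.184, 1.225, -1.186]
ft_force: [-0.2, -0.0, -0.2]
width: 13.9
```

Emit:
apply_moves --increments '[{"gripper": 0,"delta_pos": [0.5,0,0],"dr": [0,0,0]},{"gripper": 0,"delta_pos": [0.5,0,0],"dr": [0,0,0]},{"gripper": 0,"delta_pos": [0.5,0,0],"dr": [0,0,0]},{"gripper": 0,"delta_pos": [0.5,0,0],"dr": [0,0,0]},{"gripper": 0,"delta_pos": [0,0,0],"dr": [0,0,0]}]'

```text
t: 6.28
ee_pos: [631.4, 245.0, 159.9]
orientation: [1.184, 1.225, -1.187]
ft_force: [0.2, 1.0, -1.5]
width: 14.2
```

```bash
python3 - <<'E'
from h import *
p,M,o=pose(); print(p,M[:,1].round(3),o['width'],o['ft_force'],o['moment'],o['t'])
d=grab('wrist','w5'); g=cv2.resize(d['img'][150:310,240:400],(480,480),interpolation=2); cv2.imwrite('pics/c6.png',cv2.cvtColor(g,4))
E
```

```text
[631.40126499 244.97291629 159.91667536] [ 0.999  0.033 -0.002] 14.150184652485759 [ 0.15400748  1.0072911  -1.46367534] [-0.0467209   0.07134947 -0.00971915] 6.2833
```

View pics/c6.png

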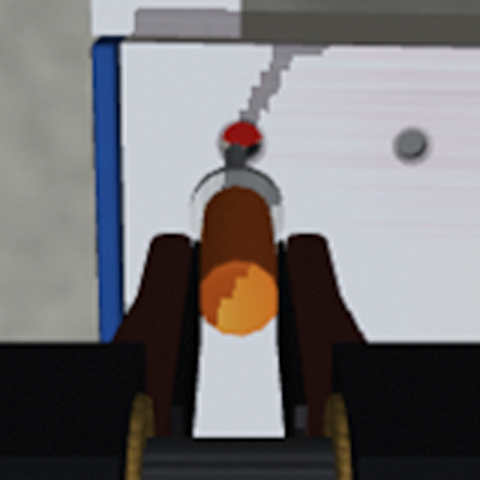

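```bash
python3 - <<'E'
from h import *
d=load('w5'); f=lambda u,v:[240+(u+.5)/3-.5,150+(v+.5)/3-.5]
print('tip',plane(d,f(235,146),82).round(1),'hole',plane(d,f(242,140),75).round(1),'collarc',plane(d,f(237,212),134).round(1), 'bore',plane(d,f(412,146),75).round(1),'handletop',plane(d,f(239,297),184).round(1))
E
```

```text
tip [[629.1 245.4  82. ]] hole [[631.1 245.3  75. ]] collarc [[629.9 243.9 134. ]] bore [[680.9 245.2  75. ]] handletop [[630.4 245.4 184. ]]
```

Emit:
apply_moves --increments '[{"gripper": 0,"delta_pos": [0,0.17,0],"dr": [0,0,0]},{"gripper": 0,"delta_pos": [0.5,0,0],"dr": [0,0,0]},{"gripper": 0,"delta_pos": [0.7,0,0],"dr": [0,0,0]},{"gripper": 0,"delta_pos": [0.7,0,0],"dr": [0,0,0]},{"gripper": 0,"delta_pos": [0,0,0],"dr": [0,0,0]}]'

```text
t: 6.75
ee_pos: [632.4, 244.9, 140.6]
orientation: [1.183, 1.226, -1.187]
ft_force: [-0.3, -0.5, -1.3]
width: 14.0
```

Emit:
apply_moves --increments '[{"gripper": 0,"delta_pos": [0.5,0,0],"dr": [0,0,0]},{"gripper": 0,"delta_pos": [0.5,0,0],"dr": [0,0,0]},{"gripper": 0,"delta_pos": [0.5,0,0],"dr": [0,0,0]},{"gripper": 0,"delta_pos": [0.0,0,0],"dr": [0,0,0]},{"gripper": 0,"delta_pos": [0,0,0],"dr": [0,0,0]}]'

```text
t: 7.17
ee_pos: [633.3, 245.3, 127.2]
orientation: [1.184, 1.225, -1.186]
ft_force: [-0.3, 0.0, -0.8]
width: 14.2
```

Emit:
apply_moves --increments '[{"gripper": 0,"delta_pos": [0.4,0,0],"dr": [0,0,0]},{"gripper": 0,"delta_pos": [0.4,0,0],"dr": [0,0,0]},{"gripper": 0,"delta_pos": [0.4,0,0],"dr": [0,0,0]},{"gripper": 0,"delta_pos": [0.1,0,0],"dr": [0,0,0]},{"gripper": 0,"delta_pos": [0,0,0],"dr": [0,0,0]}]'

```text
t: 7.58
ee_pos: [633.5, 245.3, 114.4]
orientation: [1.185, 1.225, -1.185]
ft_force: [-1.2, -0.2, 2.3]
width: 14.1
```

```bash
python3 - <<'E'
from h import *
p,M,o=pose(); print(p,o['ft_force'])
d=grab('top','t6'); P=cloud(d); 
# front panel: blue in region y -20..275, x 400..600
m=mask(d['img'],(100,120,40),(130,255,255)); m[:,:215]=0; m[:,330:]=0; m[:140]=0
for c,s in blobs(m,30): print(c,s,plane(d,c,55).round(0))
E
```

```text
[633.48736701 245.33842656 114.38386055] [-1.17640917 -0.17139305  2.28475398]
[277.09722222 192.        ] [232 189  95   8 360] [[565. 117.  55.]]
```

Emit:
apply_moves --increments '[{"gripper": 0,"delta_pos": [0,0,0],"dr": [0,0,0]},{"gripper": 0,"delta_pos": [0,0,0],"dr": [0,0,0]},{"gripper": 0,"delta_pos": [0,0,0],"dr": [0,0,0]},{"gripper": 0,"delta_pos": [0,0,0],"dr": [0,0,0]},{"gripper": 0,"delta_pos": [0,0,0],"dr": [0,0,0]}]'

```text
t: 8.05
ee_pos: [633.6, 245.4, 114.8]
orientation: [1.185, 1.225, -1.185]
ft_force: [-0.3, 0.1, 1.9]
width: 14.5
```

Emit:
apply_moves --increments '[{"gripper": 0,"delta_pos": [0,0,0],"dr": [0,0,0]},{"gripper": 0,"delta_pos": [0,0,0],"dr": [0,0,0]},{"gripper": 0,"delta_pos": [-1,0,0],"dr": [0,0,0]},{"gripper": 0,"delta_pos": [-1,0,0],"dr": [0,0,0]},{"gripper": 0,"delta_pos": [-1,0,0],"dr": [0,0,0]}]'

```text
t: 8.47
ee_pos: [633.2, 245.3, 145.4]
orientation: [1.184, 1.225, -1.186]
ft_force: [1.4, -0.2, -0.5]
width: 14.1
```

Emit:
apply_moves --increments '[{"gripper": 0,"delta_pos": [-1,0,0],"dr": [0,0,0]},{"gripper": 0,"delta_pos": [-1,0,0],"dr": [0,0,0]},{"gripper": 0,"delta_pos": [-1,0,0],"dr": [0,0,0]},{"gripper": 0,"delta_pos": [-1,0,0],"dr": [0,0,0]},{"gripper": 0,"delta_pos": [0,0,0],"dr": [0,0,0]}]'

```text
t: 8.88
ee_pos: [634.8, 245.9, 187.6]
orientation: [1.188, 1.223, -1.182]
ft_force: [0.2, -0.3, -0.1]
width: 14.0
```

```bash
python3 - <<'E'
from h import *
p,M,o=pose(); print(p,M[:,1].round(3),o['ft_force'])
d=grab('top','t7')
m=mask(d['img'],(100,120,40),(130,255,255)); m[:,:215]=0; m[:,330:]=0; m[:140]=0
for c,s in blobs(m,30): print(c,s,plane(d,c,55).round(0))
d=grab('wrist','w7')
b=d['img'][60:310,120:420]; cv2.imwrite('pics/c7.png',cv2.cvtColor(cv2.resize(b,None,fx=2,fy=2,interpolation=2),4))
E
```

```text
[634.80658993 245.85194808 187.59760148] [0.999 0.033 0.004] [ 0.15130388 -0.25390087 -0.0904384 ]
[282.07874016 235.72834646] [237 233  91   6 254] [[444. 102.  55.]]
```

View pics/c7.png

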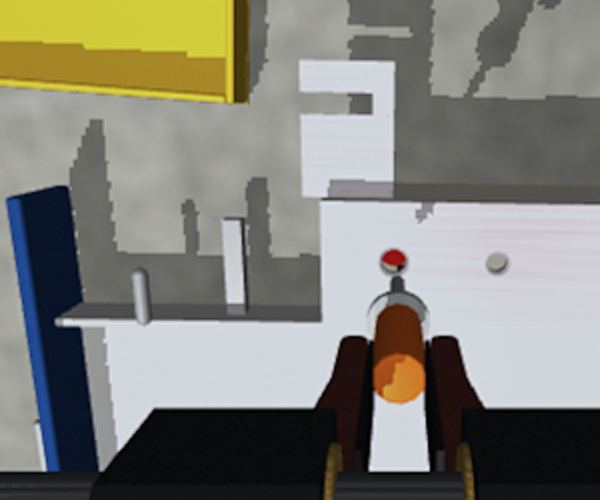

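```bash
python3 - <<'E'
from h import *
d=load('w7'); f=lambda u,v:[120+(u+.5)/2-.5,60+(v+.5)/2-.5]
print('slot end',plane(d,[f(372,94),f(372,114),f(300,92),f(301,114)],62).round(1),'hole',plane(d,f(394,261),75).round(1),'bore',plane(d,f(497,263),75).round(1))
g=d['img'].astype(int)
# slot by brightness in rows, columns 280..303
m=(g[95:130,275:303].min(2)>170); print(m[:, 12].astype(int)); 
P=cloud(d); print('plate z',np.median(P[130:150,275:300,2]), 'tip ', plane(d,f(397,276),110).round(1))
E
```

```text
slot end [[618.4 321.8  62. ]
 [618.6 312.8  62. ]
 [584.8 321.6  62. ]
 [585.2 311.7  62. ]] hole [[631.1 245.   75. ]] bore [[680.7 245.6  75. ]]
[1 1 1 1 1 1 1 1 1 1 1 1 0 0 0 0 0 0 0 0 0 0 1 1 1 1 1 1 1 1 1 1 1 1 1]
plate z 62.635181914704674 tip  [[632.5 247.2 110. ]]
```

Emit:
apply_moves --increments '[{"gripper": 0,"delta_pos": [0,-0.52,-1.46],"dr": [0,0,0]},{"gripper": 0,"delta_pos": [0,-0.52,-1.46],"dr": [0,0,0]},{"gripper": 0,"delta_pos": [0,-0.52,-1.46],"dr": [0,0,0]},{"gripper": 0,"delta_pos": [0,-0.52,-1.46],"dr": [0,0,0]},{"gripper": 0,"delta_pos": [0,-0.52,-1.46],"dr": [0,0,0]}]'

```text
t: 9.4
ee_pos: [604.0, 319.5, 184.2]
orientation: [1.184, 1.225, -1.185]
ft_force: [0.0, 0.6, -1.0]
width: 14.0
```

Emit:
apply_moves --increments '[{"gripper": 0,"delta_pos": [1,0,0],"dr": [0,0,0]},{"gripper": 0,"delta_pos": [1,0,0],"dr": [0,0,0]},{"gripper": 0,"delta_pos": [1,0,0],"dr": [0,0,0]},{"gripper": 0,"delta_pos": [0,0,0],"dr": [0,0,0]},{"gripper": 0,"delta_pos": [0,0,0],"dr": [0,0,0]}]'

```text
t: 9.82
ee_pos: [604.6, 316.4, 153.1]
orientation: [1.183, 1.225, -1.188]
ft_force: [0.2, 0.3, -0.2]
width: 14.3
```

```bash
python3 - <<'E'
from h import *
p,M,o=pose(); print(p,M[:,1].round(3),o['ft_force'])
d=grab('wrist','w8'); 
b=d['img'][130:330,230:410]; a=cv2.resize(b,None,fx=3,fy=3,interpolation=2)
s=grab('scene','s8'); x,y=proj(s,[606,318,80])[0].astype(int); e=cv2.resize(s['img'][max(0,y-40):y+40,x-20:x+20],(300,600),interpolation=2)
cv2.imwrite('pics/c8.png',cv2.cvtColor(np.hstack([a[:600],e[:a.shape[0]]])[:600],4))
E
```

```text
[604.59365396 316.43361461 153.11501314] [ 0.999  0.032 -0.002] [ 0.22693314  0.25222671 -0.16152192]
```

View pics/c8.png

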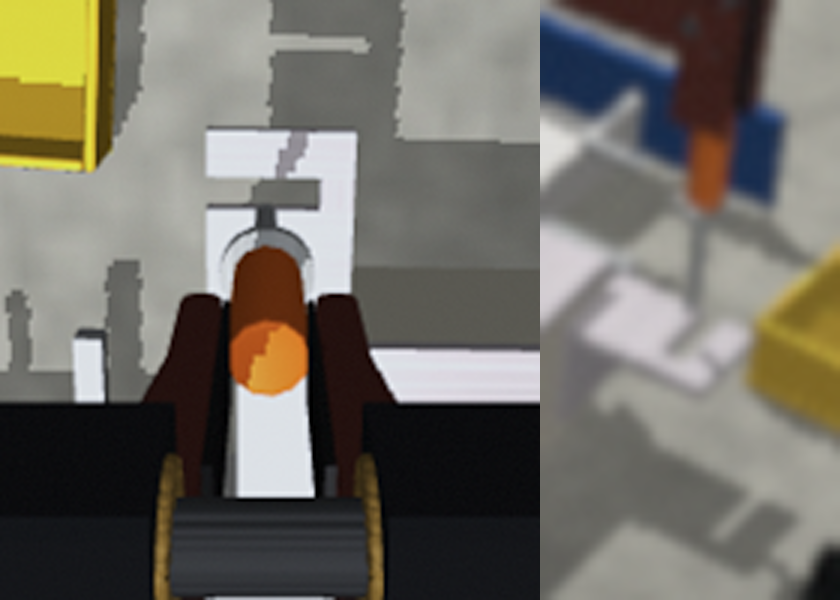

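```bash
python3 - <<'E'
from h import *
d=load('w8'); f=lambda u,v:[230+(u+.5)/3-.5,130+(v+.5)/3-.5]
print('slot',plane(d,[f(318,179),f(318,208),f(207,177),f(207,206)],62).round(1),'tip far edge',plane(d,[f(265,205),f(265,208)],74).round(1))
E
```

```text
slot [[617.8 322.   62. ]
 [618.2 313.   62. ]
 [584.8 321.5  62. ]
 [584.9 312.6  62. ]] tip far edge [[602.3 316.8  74. ]
 [602.3 315.9  74. ]]
```

Emit:
apply_moves --increments '[{"gripper": 0,"delta_pos": [0,0.2,-0.25],"dr": [0,0,0]},{"gripper": 0,"delta_pos": [0.5,0,0],"dr": [0,0,0]},{"gripper": 0,"delta_pos": [0.5,0,0],"dr": [0,0,0]},{"gripper": 0,"delta_pos": [0.5,0,0],"dr": [0,0,0]},{"gripper": 0,"delta_pos": [0,0,0],"dr": [0,0,0]}]'

```text
t: 10.33
ee_pos: [606.2, 319.6, 138.2]
orientation: [1.183, 1.225, -1.187]
ft_force: [-0.1, 0.2, -1.7]
width: 14.0
```

```bash
python3 - <<'E'
from h import *
p,M,o=pose(); print(p,M[:,1].round(3),o['ft_force'])
d=grab('wrist','w9'); 
b=d['img'][150:290,260:380]; a=cv2.resize(b,None,fx=4,fy=4,interpolation=2)
cv2.imwrite('pics/c9.png',cv2.cvtColor(a,4))
E
```

```text
[606.24820844 319.56312053 138.16855653] [ 0.999  0.033 -0.002] [-0.13518602  0.24578201 -1.66578653]
```

View pics/c9.png

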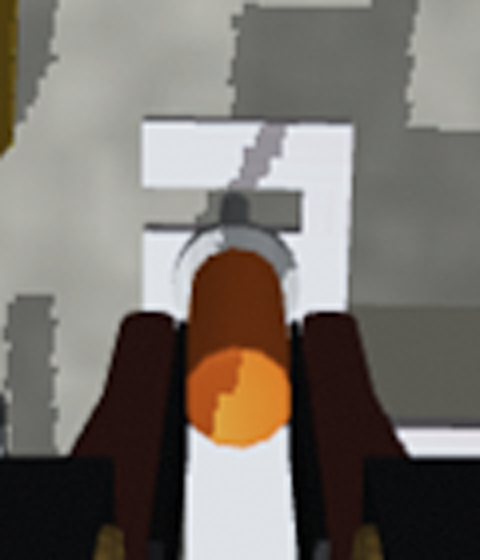

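Emit:
apply_moves --increments '[{"gripper": 0,"delta_pos": [0.8,0,0.03],"dr": [0,0,0]},{"gripper": 0,"delta_pos": [0.8,0,0.02],"dr": [0,0,0]},{"gripper": 0,"delta_pos": [0.8,0,0],"dr": [0,0,0]},{"gripper": 0,"delta_pos": [0.8,0,0],"dr": [0,0,0]},{"gripper": 0,"delta_pos": [0.8,0,0],"dr": [0,0,0]}]'

```text
t: 10.8
ee_pos: [606.8, 319.4, 98.5]
orientation: [1.184, 1.225, -1.185]
ft_force: [-0.5, -0.2, -0.8]
width: 14.0
```

Emit:
apply_moves --increments '[{"gripper": 0,"delta_pos": [0.3,0,0],"dr": [0,0,0]},{"gripper": 0,"delta_pos": [0.2,0,0],"dr": [0,0,0]},{"gripper": 0,"delta_pos": [0,0,0],"dr": [0,0,0]},{"gripper": 0,"delta_pos": [0,0,0],"dr": [0,0,0]},{"gripper": 0,"delta_pos": [0,0,0],"dr": [0,0,0]}]'

```text
t: 11.22
ee_pos: [607.4, 319.7, 95.2]
orientation: [1.186, 1.224, -1.184]
ft_force: [0.5, -0.1, -0.7]
width: 14.1
```

Emit:
apply_moves --increments '[{"gripper": 0,"delta_pos": [0.2,0,0],"dr": [0,0,0]},{"gripper": 0,"delta_pos": [0,0,0],"dr": [0,0,0]},{"gripper": 0,"delta_pos": [0,0,0],"dr": [0,0,0]},{"gripper": 0,"delta_pos": [0,0,0],"dr": [0,0,0]},{"gripper": 0,"delta_pos": [0,0,0],"dr": [0,0,0]}]'

```text
t: 11.63
ee_pos: [607.1, 319.6, 92.8]
orientation: [1.185, 1.225, -1.185]
ft_force: [0.4, -0.0, -0.0]
width: 14.2
```

Emit:
apply_moves --increments '[{"gripper": 0,"delta_pos": [0.2,0,0],"dr": [0,0,0]},{"gripper": 0,"delta_pos": [0,0,0],"dr": [0,0,0]},{"gripper": 0,"delta_pos": [0,0,0],"dr": [0,0,0]},{"gripper": 0,"delta_pos": [0,0,0],"dr": [0,0,0]},{"gripper": 0,"delta_pos": [0,0,0],"dr": [0,0,0]}]'

```text
t: 12.05
ee_pos: [607.1, 319.5, 90.7]
orientation: [1.185, 1.225, -1.185]
ft_force: [0.1, 0.1, -0.3]
width: 14.3
```

Emit:
apply_moves --increments '[{"gripper": 0,"delta_pos": [0.2,0,0],"dr": [0,0,0]},{"gripper": 0,"delta_pos": [0,0,0],"dr": [0,0,0]},{"gripper": 0,"delta_pos": [0,0,0],"dr": [0,0,0]},{"gripper": 0,"delta_pos": [0,0,0],"dr": [0,0,0]},{"gripper": 0,"delta_pos": [0,0,0],"dr": [0,0,0]}]'

```text
t: 12.47
ee_pos: [607.7, 319.9, 89.9]
orientation: [1.186, 1.224, -1.183]
ft_force: [-0.8, -1.0, 6.5]
width: 14.0
```

Emit:
apply_moves --increments '[{"gripper": 40,"delta_pos": [-0.1,0,0],"dr": [0,0,0]},{"gripper": 40,"delta_pos": [0,0,0],"dr": [0,0,0]},{"gripper": 40,"delta_pos": [0,0,0],"dr": [0,0,0]},{"gripper": 40,"delta_pos": [0,0,0],"dr": [0,0,0]},{"gripper": 40,"delta_pos": [0,0,0],"dr": [0,0,0]}]'

```text
t: 12.88
ee_pos: [607.0, 319.5, 89.4]
orientation: [1.185, 1.225, -1.185]
ft_force: [0.4, 0.4, -0.6]
width: 35.2
```

Emit:
apply_moves --increments '[{"gripper": 40,"delta_pos": [-1,0,0],"dr": [0,0,0]},{"gripper": 40,"delta_pos": [-2,0,0],"dr": [0,0,0]},{"gripper": 40,"delta_pos": [-3,0,0],"dr": [0,0,0]},{"gripper": 40,"delta_pos": [-4,0,0],"dr": [0,0,0]},{"gripper": 40,"delta_pos": [-4,0,0],"dr": [0,0,0]}]'

```text
t: 13.3
ee_pos: [606.4, 319.2, 230.9]
orientation: [1.183, 1.225, -1.186]
ft_force: [1.9, 0.1, 0.1]
width: 35.3
```

```bash
python3 - <<'E'
from h import *
p,M,o=pose(); print(p,M[:,1].round(3),o['qpos'].round(2),o['width'])
d=grab('wrist','w10'); img=d['img']
for c,s in blobs(mask(img,(5,150,60),(16,255,255)),60): print('orange',c,s,plane(d,c,112))
for c,s in blobs(mask(img,(5,150,180),(16,255,255)),40): print('handle top',c,s,plane(d,c,112))
t=grab('top','t10')
# syringe detection: blue plungers and white barrels right of cabinet
hsv=cv2.cvtColor(t['img'],cv2.COLOR_RGB2HSV)
b=mask(t['img'],(105,150,60),(125,255,255)); b[:150]=0; b[270:]=0; b[:,:340]=0; b[:,505:]=0
w=mask(t['img'],(0,0,150),(180,50,255)); w[:150]=0; w[270:]=0; w[:,:340]=0; w[:,500:]=0
for n,m in(('blue',b),('white',w)):
    for c,s in blobs(m,4): print(n,c.round(1),s,plane(t,c,10).round(0)[0,:2])
E
```

```text
[606.35292236 319.19556757 230.94617776] [ 0.999  0.033 -0.002] [ 0.47  0.49  1.46 -0.    1.19  0.43] 35.29276778002421
orange [320.31390135 182.70403587] [313 173  15  23 223] [[605.96155323 324.14926594 112.        ]]
handle top [320.99090909 186.94545455] [313 182  15  14 110] [[606.76950455 319.90635263 112.        ]]
blue [371.4 161.2] [369 160   6   4  15] [ 662. -152.]
blue [398.  198.5] [396 191   5  15  46] [ 550. -225.]
blue [451.9 217.7] [449 212   6  14  41] [ 493. -375.]
blue [398.6 222.1] [396 221   6   4  15] [ 482. -223.]
blue [427.7 259.9] [426 258   5   4  11] [ 375. -299.]
white [399.5 176.8] [396 162   8  28 120] [ 614. -232.]
white [371.1 176.8] [369 165   8  28 117] [ 615. -150.]
white [401.9 238.9] [397 226  10  30 133] [ 435. -230.]
white [425.8 243.1] [422 227  11  30 127] [ 422. -297.]
white [455.2 239.6] [450 227   9  30 127] [ 431. -380.]
```

Emit:
apply_moves --increments '[{"gripper": 50,"delta_pos": [-0.25,-0.53,2.93],"dr": [0,0,0]},{"gripper": 50,"delta_pos": [-0.25,-0.53,2.93],"dr": [0,0,0]},{"gripper": 50,"delta_pos": [-0.25,-0.53,2.93],"dr": [0,0,0]},{"gripper": 50,"delta_pos": [-0.25,-0.53,2.93],"dr": [0,0,0]},{"gripper": 50,"delta_pos": [-0.25,-0.53,2.93],"dr": [0,0,0]}]'

```text
t: 13.82
ee_pos: [584.7, 171.0, 242.3]
orientation: [1.184, 1.225, -1.185]
ft_force: [0.8, 0.1, 0.5]
width: 44.3
```

Emit:
apply_moves --increments '[{"gripper": 50,"delta_pos": [-0.25,-0.53,2.93],"dr": [0,0,0]},{"gripper": 50,"delta_pos": [-0.25,-0.53,2.93],"dr": [0,0,0]},{"gripper": 50,"delta_pos": [-0.25,-0.53,2.93],"dr": [0,0,0]},{"gripper": 50,"delta_pos": [-0.25,-0.53,2.93],"dr": [0,0,0]},{"gripper": 50,"delta_pos": [-0.25,-0.53,2.93],"dr": [0,0,0]}]'

```text
t: 14.23
ee_pos: [563.1, 23.6, 254.9]
orientation: [1.185, 1.225, -1.185]
ft_force: [0.4, -0.1, -0.2]
width: 43.8
```

Emit:
apply_moves --increments '[{"gripper": 50,"delta_pos": [-0.25,-0.53,2.93],"dr": [0,0,0]},{"gripper": 50,"delta_pos": [-0.25,-0.53,2.93],"dr": [0,0,0]},{"gripper": 50,"delta_pos": [-0.25,-0.53,2.93],"dr": [0,0,0]},{"gripper": 50,"delta_pos": [-0.25,-0.53,2.93],"dr": [0,0,0]},{"gripper": 50,"delta_pos": [-0.25,-0.53,2.93],"dr": [0,0,0]}]'

```text
t: 14.65
ee_pos: [541.5, -123.7, 267.4]
orientation: [1.185, 1.225, -1.185]
ft_force: [0.7, -0.3, -0.1]
width: 43.7
```

Emit:
apply_moves --increments '[{"gripper": 50,"delta_pos": [-0.25,-0.53,2.93],"dr": [0,0,0]},{"gripper": 50,"delta_pos": [-0.25,-0.53,2.93],"dr": [0,0,0]},{"gripper": 50,"delta_pos": [-0.25,-0.53,2.93],"dr": [0,0,0]},{"gripper": 50,"delta_pos": [-0.25,-0.53,2.93],"dr": [0,0,0]},{"gripper": 50,"delta_pos": [-0.25,-0.53,2.93],"dr": [0,0,0]}]'

```text
t: 15.07
ee_pos: [519.8, -271.0, 279.9]
orientation: [1.185, 1.225, -1.185]
ft_force: [0.5, -0.3, -0.8]
width: 43.6
```

Emit:
apply_moves --increments '[{"gripper": 50,"delta_pos": [0,0,0],"dr": [0.107,0,0]},{"gripper": 50,"delta_pos": [0,0,0],"dr": [0.107,0,0]},{"gripper": 50,"delta_pos": [0,0,0],"dr": [0.107,0,0]},{"gripper": 50,"delta_pos": [0,0,0],"dr": [0.107,0,0]},{"gripper": 50,"delta_pos": [0,0,0],"dr": [0.107,0,0]}]'

```text
t: 15.48
ee_pos: [520.2, -269.7, 279.6]
orientation: [1.572, 0.925, -1.573]
ft_force: [-1.0, 0.6, -0.2]
width: 44.1
```

Emit:
apply_moves --increments '[{"gripper": 50,"delta_pos": [0,0,0],"dr": [0.107,0,0]},{"gripper": 50,"delta_pos": [0,0,0],"dr": [0.107,0,0]},{"gripper": 50,"delta_pos": [0,0,0],"dr": [0.107,0,0]},{"gripper": 50,"delta_pos": [0,0,0],"dr": [0.107,0,0]},{"gripper": 50,"delta_pos": [0,0,0],"dr": [0.107,0,0]}]'

```text
t: 15.9
ee_pos: [520.2, -269.5, 279.7]
orientation: [1.924, 0.521, -1.924]
ft_force: [-0.5, -1.1, 1.0]
width: 44.0
```

Emit:
apply_moves --increments '[{"gripper": 50,"delta_pos": [0,0,0],"dr": [0.107,0,0]},{"gripper": 50,"delta_pos": [0,0,0],"dr": [0.107,0,0]},{"gripper": 50,"delta_pos": [0,0,0],"dr": [0.107,0,0]},{"gripper": 50,"delta_pos": [0,0,0],"dr": [0.107,0,0]},{"gripper": 50,"delta_pos": [0,0,0],"dr": [0.107,0,0]}]'

```text
t: 16.32
ee_pos: [520.3, -269.5, 279.7]
orientation: [-2.218, 0.007, 2.218]
ft_force: [-0.3, 0.3, -0.0]
width: 43.9
```

```bash
cat >> h.py <<'E'
def syringes(d,zb=12,amin=60,verbose=0):
    """white barrels + blue plungers -> origin, axis angle (towards plunger), plunger end dist"""
    P=cloud(d); z=P[...,2]; h,w=z.shape
    wm=mask(d['img'],(0,0,130),(180,55,255)); bm=mask(d['img'],(105,140,50),(128,255,255))
    low=((z>3)&(z<28)).astype(np.uint8)*255; wm&=low; bm&=low
    out=[]
    n,l,s,c=cv2.connectedComponentsWithStats(cv2.morphologyEx(wm|bm,cv2.MORPH_CLOSE,np.ones((3,3),np.uint8)))
    for i in range(1,n):
        if s[i][4]<amin: continue
        ys,xs=np.nonzero((l==i)&(bm>0)); yw,xw=np.nonzero((l==i)&(wm>0))
        if len(xs)<5 or len(xw)<30: continue
        W=plane(d,np.c_[xw,yw],zb)[:,:2]; B=plane(d,np.c_[xs,ys],zb)[:,:2]
        bc=B.mean(0); wc=W.mean(0)
        vx,vy,_,_=cv2.fitLine(np.vstack([W,B]).astype(np.float32),cv2.DIST_HUBER,0,.01,.01).ravel(); a=np.array([vx,vy])
        if a@(bc-wc)<0: a=-a
        tW=(W-wc)@a; tB=(B-wc)@a
        lo=tW.min(); hi=tB.max(); o=wc+a*(lo+47)
        perp=np.array([-a[1],a[0]]); o=o+perp*np.median((W-o)@perp)
        out.append(dict(o=o.round(1),ang=np.degrees(np.arctan2(a[1],a[0])).round(1),end=round(hi-lo-47,1),n=len(xw)))
    return out
E
python3 - <<'E'
from h import *
p,M,o=pose(); print(p,M[:,1].round(3),o['qpos'].round(2),o['width'],o['t'])
d=grab('wrist','w11')
for s in syringes(d): print(s)
print('top');
for s in syringes(load('t10'),amin=30): print(s)
E
```

```text
[ 520.25862299 -269.5138621   279.67897835] [-0.006 -1.    -0.   ] [-0.5   0.29  1.65  0.    1.21  1.08] 43.88961791783471 16.3167
{'o': array([ 612.8, -149.1]), 'ang': np.float32(-4.9), 'end': np.float64(52.6), 'n': 916}
{'o': array([ 610.9, -230.9]), 'ang': np.float32(175.2), 'end': np.float64(82.4), 'n': 850}
{'o': array([559.1,  43.2]), 'ang': np.float32(119.4), 'end': np.float64(203.4), 'n': 12783}
{'o': array([ 428.3, -378.3]), 'ang': np.float32(2.5), 'end': np.float64(82.8), 'n': 615}
{'o': array([ 433.9, -229.2]), 'ang': np.float32(6.0), 'end': np.float64(54.3), 'n': 645}
{'o': array([ 421.1, -295.1]), 'ang': np.float32(-174.6), 'end': np.float64(55.0), 'n': 631}
top
{'o': array([ 613.5, -148.7]), 'ang': np.float32(-5.4), 'end': np.float64(51.6), 'n': 155}
{'o': array([ 610.6, -231.1]), 'ang': np.float32(174.6), 'end': np.float64(80.4), 'n': 159}
{'o': array([ 431.9, -379.3]), 'ang': np.float32(1.8), 'end': np.float64(77.3), 'n': 170}
{'o': array([ 433.6, -229.5]), 'ang': np.float32(6.0), 'end': np.float64(52.8), 'n': 161}
{'o': array([ 420.7, -295.4]), 'ang': np.float32(-174.2), 'end': np.float64(49.4), 'n': 158}
{'o': array([ 220.4, -690. ]), 'ang': np.float32(15.5), 'end': np.float64(203.4), 'n': 35}
```

View pics/w11.png

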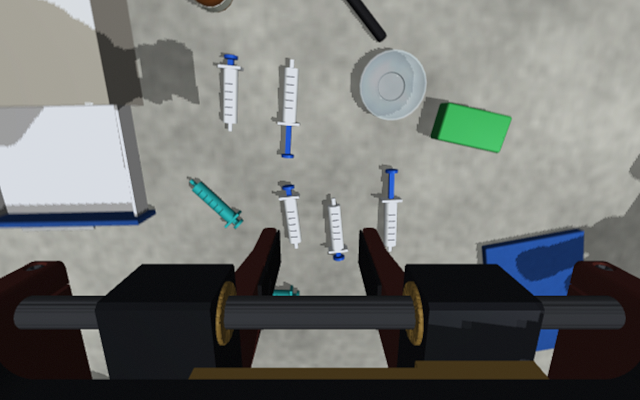

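Six bits of geometry now check out between the top and wrist views, to about 2 mm. The pulled-out syringes are B at (611,-231) and E at (430,-379). The pushed-in ones are A (613,-149), C (434,-229) and D (421,-295). I'll start with B.

Emit:
apply_moves --increments '[{"gripper": 50,"delta_pos": [3.2,-0.78,-1.82],"dr": [0,0,0]},{"gripper": 50,"delta_pos": [3.2,-0.78,-1.82],"dr": [0,0,0]},{"gripper": 50,"delta_pos": [3.2,-0.78,-1.82],"dr": [0,0,0]},{"gripper": 50,"delta_pos": [3.2,-0.78,-1.82],"dr": [0,0,0]},{"gripper": 50,"delta_pos": [3.2,-0.78,-1.82],"dr": [0,0,0]}]'

```text
t: 16.78
ee_pos: [612.1, -230.3, 118.3]
orientation: [2.221, 0.001, -2.22]
ft_force: [-0.4, -0.7, -0.1]
width: 44.0
```

Emit:
apply_moves --increments '[{"gripper": 50,"delta_pos": [1.5,0,0],"dr": [0.041,0,0]},{"gripper": 50,"delta_pos": [1.5,0,0],"dr": [0.041,0,0]},{"gripper": 50,"delta_pos": [0,0,0],"dr": [0,0,0]},{"gripper": 50,"delta_pos": [0,0,0],"dr": [0,0,0]},{"gripper": 50,"delta_pos": [0,0,0],"dr": [0,0,0]}]'

```text
t: 17.2
ee_pos: [612.0, -231.1, 90.7]
orientation: [-2.181, 0.089, 2.179]
ft_force: [0.3, -0.1, 0.9]
width: 43.7
```

```bash
cat >> h.py <<'E'
def tell(o,ang,z=12):
    p,M,ob=pose(); print('t',round(ob['t'],1),'p',p.round(1),'yhead',np.degrees(np.arctan2(M[1,1],M[0,1])).round(1),'delta cm',dpos([*o,z]).round(2))
    e=(np.degrees(np.arctan2(M[1,1],M[0,1]))-(ang+90))%180; e=e if e<90 else e-180; print('dr_x',np.radians(e).round(3),'tilt',M[:,0].round(3))
E
python3 - <<'E'
from h import *
d=grab('wrist','w12')
for s in syringes(d): print(s)
tell([611.2,-231],-5)
E
```

```text
{'o': array([ 612.4, -148.7]), 'ang': np.float32(-4.3), 'end': np.float64(51.7), 'n': 1950}
{'o': array([ 611.1, -230.7]), 'ang': np.float32(175.3), 'end': np.float64(86.1), 'n': 1949}
t 17.2 p [ 612.2 -231.3   91.1] yhead -94.7 delta cm [ 7.91 -0.02  0.12]
dr_x 0.006 tilt [ 0.002 -0.001 -1.   ]
```

Emit:
apply_moves --increments '[{"gripper": 50,"delta_pos": [2,0,0.06],"dr": [0,0,0]},{"gripper": 50,"delta_pos": [2,0,0.06],"dr": [0,0,0]},{"gripper": 50,"delta_pos": [2,0,0],"dr": [0,0,0]},{"gripper": 50,"delta_pos": [1.2,0,0],"dr": [0,0,0]},{"gripper": 50,"delta_pos": [0.6,0,0],"dr": [0,0,0]}]'

```text
t: 17.67
ee_pos: [609.9, -230.7, 11.1]
orientation: [-2.178, 0.09, 2.18]
ft_force: [-0.1, 0.6, 0.2]
width: 44.3
```

Emit:
apply_moves --increments '[{"gripper": 10,"delta_pos": [0,0,0],"dr": [0,0,0]},{"gripper": 0,"delta_pos": [0,0,0],"dr": [0,0,0]},{"gripper": 0,"delta_pos": [0,0,0],"dr": [0,0,0]},{"gripper": 0,"delta_pos": [0,0,0],"dr": [0,0,0]},{"gripper": 0,"delta_pos": [0,0,0],"dr": [0,0,0]}]'

```text
t: 18.08
ee_pos: [611.0, -230.9, 12.7]
orientation: [-2.181, 0.091, 2.178]
ft_force: [-0.2, -0.1, 0.8]
width: 14.1
```

Emit:
apply_moves --increments '[{"gripper": 0,"delta_pos": [0,0,0],"dr": [0,0,0]},{"gripper": 0,"delta_pos": [0,0,0],"dr": [0,0,0]},{"gripper": 0,"delta_pos": [-1,0,0],"dr": [0,0,0]},{"gripper": 0,"delta_pos": [-2,0,0],"dr": [0,0,0]},{"gripper": 0,"delta_pos": [-2,0,0],"dr": [0,0,0]}]'

```text
t: 18.5
ee_pos: [609.7, -230.4, 62.1]
orientation: [-2.177, 0.09, 2.18]
ft_force: [-0.1, 0.3, -0.3]
width: 0.1
```

```bash
python3 - <<'E'
from h import *
p,M,o=pose(); print(p,o['width'],o['ft_force'])
d=load('w11'); P=cloud(d); z=P[...,2]
print('floor z',np.median(z[120:200,40:110]), P[160,20:130:20].round(0).tolist())
w=load('w7'); Q=cloud(w); g=np.where((Q[...,2]>8)&(Q[...,2]<24)&(Q[...,0]<596)&(Q[...,1]<200)); print('w7 floor',np.median(Q[g][:,2]),Q[g].min(0).round(),Q[g].max(0).round())
f=mask(d['img'],(100,120,30),(130,255,255)); f[:150]=0; f[:,200:]=0; ys,xs=np.nonzero(f); W=plane(d,np.c_[xs,ys],57); print('panel top-edge x',np.percentile(W[:,0],[2,50,98]).round(0),'y',W[:,1].min().round(0))
E
```

```text
[ 609.68622656 -230.4060213    62.09840336] 0.06478115002730875 [-0.12408876  0.27224745 -0.33628889]
floor z 16.956416021429135 [[528.0, 155.0, 18.0], [528.0, 128.0, 16.0], [528.0, 99.0, 16.0], [528.0, 70.0, 17.0], [527.0, 42.0, 16.0], [527.0, 13.0, 17.0]]
w7 floor 16.617578150867757 [447.  87.  11.] [590. 200.  24.]
panel top-edge x [443. 453. 461.] y -46.0
```

```bash
python3 - <<'E'
from h import *
d=grab('wrist','w13')
for s in syringes(d): print(s)
for s in syringes(grab('top','t13'),amin=30): print(s)
cv2.imwrite('pics/c13.png',cv2.cvtColor(d['img'],4))
E
```

```text
{'o': array([ 613.1, -148.2]), 'ang': np.float32(-3.6), 'end': np.float64(51.6), 'n': 2241}
{'o': array([ 613.7, -148.4]), 'ang': np.float32(-4.7), 'end': np.float64(51.1), 'n': 113}
```

View pics/c13.png

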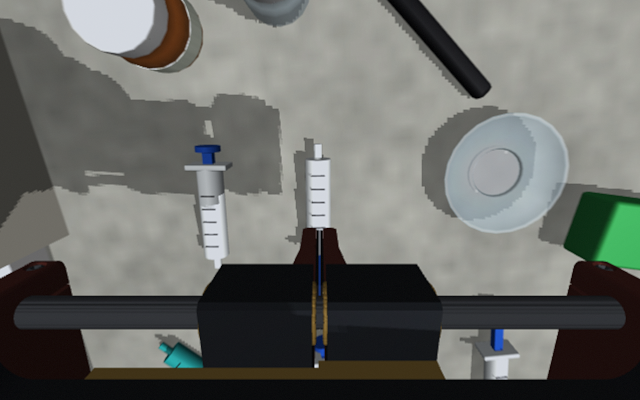

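```bash
python3 - <<'E'
from h import *
d=load('w13'); print('B nozzle',plane(d,[318,144],10).round(1),'barrel mid at',plane(d,[[318,190],[317.5,220]],10).round(1),'A nozzle',plane(d,[218,268],10).round(1))
P=cloud(d); print('z on barrel',P[165:222:8,318,2].round(1), 'A barrel',P[200:250:10,212,2].round(1))
tell([609.5,-231],-5,8)
E
```

```text
B nozzle [[ 658.1 -234.3   10. ]] barrel mid at [[ 623.4 -231.3   10. ]
 [ 599.2 -228.9   10. ]] A nozzle [[ 564.3 -143.8   10. ]]
z on barrel [18.9 19.6 20.4 19.  20.9 19.9 18.8 19.2] A barrel [20.  20.5 20.4 18.8 19.9]
t 18.6 p [ 612.8 -231.6   65.5] yhead -94.8 delta cm [ 5.75 -0.04  0.36]
dr_x 0.004 tilt [ 0.006 -0.002 -1.   ]
```

Emit:
apply_moves --increments '[{"gripper": 50,"delta_pos": [0,0,0],"dr": [0,0,0]},{"gripper": 50,"delta_pos": [0,0,0],"dr": [0,0,0]},{"gripper": 50,"delta_pos": [0,0,0],"dr": [0,0,0]},{"gripper": 50,"delta_pos": [1,0,0.05],"dr": [0,0,0]},{"gripper": 50,"delta_pos": [1,0,0.05],"dr": [0,0,0]}]'

```text
t: 19.02
ee_pos: [609.1, -230.5, 40.6]
orientation: [-2.179, 0.091, 2.179]
ft_force: [-0.4, -0.2, -0.2]
width: 30.4
```

Emit:
apply_moves --increments '[{"gripper": 50,"delta_pos": [1.2,0,0],"dr": [0,0,0]},{"gripper": 50,"delta_pos": [1.2,0,0],"dr": [0,0,0]},{"gripper": 50,"delta_pos": [0.8,0,0],"dr": [0,0,0]},{"gripper": 50,"delta_pos": [0.3,0,0],"dr": [0,0,0]},{"gripper": 50,"delta_pos": [0,0,0],"dr": [0,0,0]}]'

```text
t: 19.43
ee_pos: [608.4, -230.2, 5.0]
orientation: [-2.176, 0.09, 2.181]
ft_force: [0.4, 1.4, 0.8]
width: 44.2
```

Emit:
apply_moves --increments '[{"gripper": 50,"delta_pos": [0,0,0],"dr": [0,0,0]},{"gripper": 50,"delta_pos": [0,0,0],"dr": [0,0,0]},{"gripper": 50,"delta_pos": [0,0,0],"dr": [0,0,0]},{"gripper": 50,"delta_pos": [0,0,0],"dr": [0,0,0]},{"gripper": 50,"delta_pos": [0,0,0],"dr": [0,0,0]}]'

```text
t: 19.85
ee_pos: [609.6, -230.7, 7.2]
orientation: [-2.18, 0.091, 2.178]
ft_force: [0.7, -0.1, -0.1]
width: 44.2
```

Emit:
apply_moves --increments '[{"gripper": 20,"delta_pos": [0,0,0],"dr": [0,0,0]},{"gripper": 10,"delta_pos": [0,0,0],"dr": [0,0,0]},{"gripper": 0,"delta_pos": [0,0,0],"dr": [0,0,0]},{"gripper": 0,"delta_pos": [0,0,0],"dr": [0,0,0]},{"gripper": 0,"delta_pos": [0,0,0],"dr": [0,0,0]}]'

```text
t: 20.27
ee_pos: [609.3, -230.6, 6.7]
orientation: [-2.179, 0.091, 2.179]
ft_force: [-0.8, -0.4, 0.7]
width: 13.9
```

Emit:
apply_moves --increments '[{"gripper": 0,"delta_pos": [0,0,0],"dr": [0,0,0]},{"gripper": 0,"delta_pos": [0,0,0],"dr": [0,0,0]},{"gripper": 0,"delta_pos": [0,0,0],"dr": [0,0,0]},{"gripper": 0,"delta_pos": [0,0,0],"dr": [0,0,0]},{"gripper": 0,"delta_pos": [0,0,0],"dr": [0,0,0]}]'

```text
t: 20.68
ee_pos: [609.3, -230.6, 6.7]
orientation: [-2.179, 0.091, 2.179]
ft_force: [0.5, -0.4, 0.1]
width: 0.6
```

```bash
python3 - <<'E'
from h import *
d=grab('wrist','w14'); p,M,o=pose(); print(p,o['width'])
P=cloud(d)
for n in ['w13','w14']:
    e=load(n); Q=cloud(e); wm=mask(e['img'],(0,0,150),(180,45,255))
    sel=(wm>0)&(Q[...,2]>8)&(Q[...,2]<40)&(Q[...,1]<-190)&(Q[...,1]>-270)&(Q[...,0]>540)&(Q[...,0]<690)
    pts=Q[sel]; print(n,len(pts),pts.min(0).round(0),pts.max(0).round(0),pts.mean(0).round(1)); 
    for x0 in range(600,670,10):
        q=pts[(pts[:,0]>x0)&(pts[:,0]<x0+10)]
        if len(q): print(x0,len(q),q[:,1].min().round(1),q[:,1].max().round(1),q[:,2].max().round(1))
s=grab('scene','s14'); Q=cloud(s); u=proj(s,[610,-231,10])[0]; print(u); bm=mask(s['img'],(105,120,40),(130,255,255)); sel=(np.abs(Q[...,0]-550)<60)&(np.abs(Q[...,1]+228)<25)&(bm>0)
print('plunger scene',Q[sel].min(0).round(),Q[sel].max(0).round()) if sel.any() else None
sel=(np.abs(Q[...,0]-615)<60)&(np.abs(Q[...,1]+231)<18)&(Q[...,2]<40)&(Q[...,2]>4); print('scene barrel pts',sel.sum(),Q[sel].min(0).round(),Q[sel].max(0).round())
x,y=u.astype(int); a=cv2.resize(s['img'][y-30:y+30,x-40:x+40],(480,360),interpolation=2); b=cv2.resize(d['img'][130:280,260:390],(312,360),interpolation=2)
cv2.imwrite('pics/c14.png',cv2.cvtColor(np.hstack([a,b]),4))
E
```

```text
[ 609.31018222 -230.55489086    6.65318254] 0.5011550841466905
w13 1579 [ 595. -242.   10.] [ 658. -221.   21.] [ 624.7 -232.3   17.5]
600 264 -239.4 -222.1 21.0
610 281 -240.2 -222.6 21.4
620 287 -240.9 -223.5 20.9
630 288 -241.6 -224.5 21.2
640 261 -242.1 -225.4 21.2
650 91 -236.5 -231.0 14.2
w14 1159 [ 617. -238.   11.] [ 658. -224.   21.] [ 635.3 -231.    18. ]
610 86 -236.0 -223.7 21.1
620 311 -236.8 -223.7 21.3
630 332 -237.5 -224.4 20.7
640 326 -238.2 -225.4 21.5
650 104 -235.3 -231.3 14.5
[255.66820495 204.44846434]
plunger scene [ 490. -230.    7.] [ 562. -214.   18.]
scene barrel pts 138 [ 557. -243.    4.] [ 661. -214.   40.]
```

View pics/c14.png

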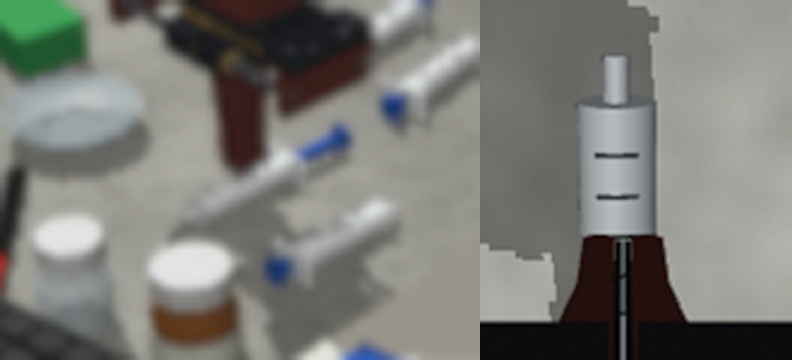

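```bash
python3 - <<'E'
from h import *
for n in ['w14','w13','w11','w3']:
    d=load(n); Q=cloud(d); 
    for v in range(222,262,4): 
        print(n,v,[tuple(Q[v,u].round(0)) for u in ((312,328) if n in('w14','w13') else (272,368) if n=='w11' else (296,344))]) 
p,M,o=pose(); d=load('w14'); Rm=cv2.Rodrigues(d['rvec'])[0]; c,_=ray(d,[0,0]); print(M.T@(c-p))
d=load('w11'); c,_=ray(d,[0,0]); print(c)
E
```

```text
w14 222 [(np.float64(621.0), np.float64(-228.0), np.float64(19.0)), (np.float64(619.0), np.float64(-237.0), np.float64(18.0))]
w14 226 [(np.float64(618.0), np.float64(-228.0), np.float64(19.0)), (np.float64(617.0), np.float64(-237.0), np.float64(16.0))]
w14 230 [(np.float64(619.0), np.float64(-228.0), np.float64(28.0)), (np.float64(618.0), np.float64(-237.0), np.float64(27.0))]
w14 234 [(np.float64(620.0), np.float64(-228.0), np.float64(35.0)), (np.float64(619.0), np.float64(-237.0), np.float64(35.0))]
w14 238 [(np.float64(620.0), np.float64(-229.0), np.float64(41.0)), (np.float64(619.0), np.float64(-237.0), np.float64(39.0))]
w14 242 [(np.float64(619.0), np.float64(-229.0), np.float64(45.0)), (np.float64(619.0), np.float64(-237.0), np.float64(45.0))]
w14 246 [(np.float64(620.0), np.float64(-229.0), np.float64(50.0)), (np.float64(619.0), np.float64(-236.0), np.float64(51.0))]
w14 250 [(np.float64(619.0), np.float64(-229.0), np.float64(54.0)), (np.float64(619.0), np.float64(-236.0), np.float64(54.0))]
w14 254 [(np.float64(620.0), np.float64(-229.0), np.float64(59.0)), (np.float64(619.
[... 3375 characters left out ...]
64(670.0), np.float64(257.0), np.float64(141.0)), (np.float64(693.0), np.float64(257.0), np.float64(140.0))]
w3 246 [(np.float64(670.0), np.float64(256.0), np.float64(146.0)), (np.float64(693.0), np.float64(258.0), np.float64(146.0))]
w3 250 [(np.float64(670.0), np.float64(256.0), np.float64(150.0)), (np.float64(692.0), np.float64(257.0), np.float64(151.0))]
w3 254 [(np.float64(671.0), np.float64(257.0), np.float64(155.0)), (np.float64(692.0), np.float64(258.0), np.float64(155.0))]
w3 258 [(np.float64(671.0), np.float64(257.0), np.float64(158.0)), (np.float64(692.0), np.float64(257.0), np.float64(158.0))]
[-180.54364151    0.90129423  -71.92254084]
[ 592.1274076  -270.81439124  460.16518737]
```

The depth readings on the fingers explain the missed grip: the fingertips sit about 20 mm above the reported TCP height. They closed just over the barrel, and the syringe has not moved. From here I'll use tip z = ee z + 20.

Emit:
apply_moves --increments '[{"gripper": 50,"delta_pos": [0,0,0],"dr": [0,0,0]},{"gripper": 50,"delta_pos": [0,0,0],"dr": [0,0,0]},{"gripper": 50,"delta_pos": [0,0,0],"dr": [0,0,0]},{"gripper": 50,"delta_pos": [0,0,0],"dr": [0,0,0]},{"gripper": 50,"delta_pos": [0,0,0],"dr": [0,0,0]}]'

```text
t: 21.2
ee_pos: [609.3, -230.6, 6.7]
orientation: [-2.179, 0.091, 2.179]
ft_force: [-0.3, -0.7, -0.5]
width: 30.4
```

Emit:
apply_moves --increments '[{"gripper": 50,"delta_pos": [0.8,0,-0.1],"dr": [0,0,0]},{"gripper": 50,"delta_pos": [0.8,0,0],"dr": [0,0,0]},{"gripper": 50,"delta_pos": [0.5,0,0],"dr": [0,0,0]},{"gripper": 50,"delta_pos": [0.1,0,0],"dr": [0,0,0]},{"gripper": 50,"delta_pos": [0,0,0],"dr": [0,0,0]}]'

```text
t: 21.62
ee_pos: [609.6, -230.4, -16.4]
orientation: [-2.177, 0.09, 2.18]
ft_force: [0.2, 0.2, -0.9]
width: 43.6
```

Emit:
apply_moves --increments '[{"gripper": 20,"delta_pos": [0,0,0],"dr": [0,0,0]},{"gripper": 10,"delta_pos": [0,0,0],"dr": [0,0,0]},{"gripper": 0,"delta_pos": [0,0,0],"dr": [0,0,0]},{"gripper": 0,"delta_pos": [0,0,0],"dr": [0,0,0]},{"gripper": 0,"delta_pos": [0,0,0],"dr": [0,0,0]}]'

```text
t: 22.03
ee_pos: [610.6, -230.7, -15.0]
orientation: [-2.18, 0.091, 2.178]
ft_force: [-0.2, -0.2, 0.8]
width: 18.2
```

Emit:
apply_moves --increments '[{"gripper": 0,"delta_pos": [0,0,0],"dr": [0,0,0]},{"gripper": 0,"delta_pos": [0,0,0],"dr": [0,0,0]},{"gripper": 0,"delta_pos": [0,0,0],"dr": [0,0,0]},{"gripper": 0,"delta_pos": [0,0,0],"dr": [0,0,0]},{"gripper": 0,"delta_pos": [0,0,0],"dr": [0,0,0]}]'

```text
t: 22.45
ee_pos: [610.5, -230.8, -15.0]
orientation: [-2.179, 0.091, 2.178]
ft_force: [-0.5, 0.3, 3.6]
width: 18.6
```

Emit:
apply_moves --increments '[{"gripper": 0,"delta_pos": [-2,0,0],"dr": [0,0,0]},{"gripper": 0,"delta_pos": [-3,0,0],"dr": [0,0,0]},{"gripper": 0,"delta_pos": [-3,0,0],"dr": [0,0,0]},{"gripper": 0,"delta_pos": [-3,0,0],"dr": [0,0,0]},{"gripper": 0,"delta_pos": [-3,0,0],"dr": [0,0,0]}]'

```text
t: 22.87
ee_pos: [609.7, -230.5, 125.5]
orientation: [-2.178, 0.09, 2.18]
ft_force: [-0.2, 1.0, -0.9]
width: 17.8
```

Emit:
apply_moves --increments '[{"gripper": 0,"delta_pos": [0,-2.42,0.65],"dr": [0,0,0]},{"gripper": 0,"delta_pos": [0,-2.42,0.65],"dr": [0,0,0]},{"gripper": 0,"delta_pos": [0,-2.42,0.65],"dr": [0,0,0]},{"gripper": 0,"delta_pos": [0,-2.42,0.65],"dr": [0,0,0]},{"gripper": 0,"delta_pos": [0,-2.42,0.65],"dr": [0,0,0]}]'

```text
t: 23.28
ee_pos: [587.2, -106.3, 124.4]
orientation: [-2.178, 0.091, 2.179]
ft_force: [0.2, -0.3, -1.1]
width: 18.5
```

Emit:
apply_moves --increments '[{"gripper": 0,"delta_pos": [0,-2.42,0.65],"dr": [0,0,0]},{"gripper": 0,"delta_pos": [0,-2.42,0.65],"dr": [0,0,0]},{"gripper": 0,"delta_pos": [0,-2.42,0.65],"dr": [0,0,0]},{"gripper": 0,"delta_pos": [0,-2.42,0.65],"dr": [0,0,0]},{"gripper": 0,"delta_pos": [0,-2.42,0.65],"dr": [0,0,0]}]'

```text
t: 23.7
ee_pos: [565.0, 17.0, 124.4]
orientation: [-2.178, 0.091, 2.179]
ft_force: [0.2, -0.8, -0.7]
width: 18.7
```

Emit:
apply_moves --increments '[{"gripper": 0,"delta_pos": [0,-2.42,0.65],"dr": [0,0,0]},{"gripper": 0,"delta_pos": [0,-2.42,0.65],"dr": [0,0,0]},{"gripper": 0,"delta_pos": [0,-2.42,0.65],"dr": [0,0,0]},{"gripper": 0,"delta_pos": [0,-2.42,0.65],"dr": [0,0,0]},{"gripper": 0,"delta_pos": [0,-2.42,0.65],"dr": [0,0,0]}]'

```text
t: 24.12
ee_pos: [542.6, 140.3, 124.4]
orientation: [-2.178, 0.091, 2.18]
ft_force: [-0.3, -1.0, -0.1]
width: 18.0
```

```bash
python3 - <<'E'
from h import *
tell([543,139],1,2); print(ctrl.get_obs()['width'])
d=grab('wrist','w15'); P=cloud(d); z=P[...,2]
# tray inner extents: floor points z 12..22
sel=(z>11)&(z<22)&(P[...,0]<600)&(P[...,0]>430); print(P[sel].min(0).round(),P[sel].max(0).round(),np.median(z[sel]))
t=grab('top','t15'); Q=cloud(t); sel=(Q[...,2]>10)&(Q[...,2]<23)&(Q[...,0]<600)&(Q[...,0]>430)&(Q[...,1]<230)&(Q[...,1]>-40); print(np.percentile(Q[sel],[1,99],axis=0).round())
b=mask(d['img'],(105,140,50),(128,255,255)); 
for c,s in blobs(b,30): print('blue',c.round(0),s)
E
```

```text
t 24.1 p [542.6 140.3 124.4] yhead -94.8 delta cm [12.24  0.12 -0.05]
dr_x -0.101 tilt [-0.001 -0.    -1.   ]
17.965728673926424
[ 440. -151.   11.] [600. 445.  22.] 16.628247612883854
[[453.  -6.  12.]
 [598. 118.  21.]]
blue [490. 291.] [473 287  34   9 244]
blue [318. 349.] [305 329  20  39 514]
blue [328. 364.] [326 359   6   8  33]
```

Emit:
apply_moves --increments '[{"gripper": 0,"delta_pos": [2,0.1,0],"dr": [-0.05,0,0]},{"gripper": 0,"delta_pos": [2,0,0],"dr": [-0.05,0,0]},{"gripper": 0,"delta_pos": [2,0,0],"dr": [0,0,0]},{"gripper": 0,"delta_pos": [2,0,0],"dr": [0,0,0]},{"gripper": 0,"delta_pos": [2,0,0],"dr": [0,0,0]}]'

```text
t: 24.63
ee_pos: [543.2, 137.3, 23.7]
orientation: [2.213, 0.018, -2.213]
ft_force: [0.2, -0.0, -0.1]
width: 18.2
```

Emit:
apply_moves --increments '[{"gripper": 0,"delta_pos": [1.2,0,0],"dr": [0,0,0]},{"gripper": 0,"delta_pos": [0.7,0,0],"dr": [0,0,0]},{"gripper": 0,"delta_pos": [0.3,0,0],"dr": [0,0,0]},{"gripper": 0,"delta_pos": [0,0,0],"dr": [0,0,0]},{"gripper": 0,"delta_pos": [0,0,0],"dr": [0,0,0]}]'

```text
t: 25.05
ee_pos: [543.9, 138.2, 3.3]
orientation: [2.214, 0.019, -2.212]
ft_force: [-0.3, 0.2, -1.2]
width: 18.5
```

Emit:
apply_moves --increments '[{"gripper": 35,"delta_pos": [0,0,0],"dr": [0,0,0]},{"gripper": 35,"delta_pos": [0,0,0],"dr": [0,0,0]},{"gripper": 35,"delta_pos": [0,0,0],"dr": [0,0,0]},{"gripper": 35,"delta_pos": [0,0,0],"dr": [0,0,0]},{"gripper": 35,"delta_pos": [0,0,0],"dr": [0,0,0]}]'

```text
t: 25.47
ee_pos: [543.4, 138.3, 3.0]
orientation: [2.214, 0.019, -2.212]
ft_force: [0.0, -0.3, 1.2]
width: 30.7
```

Emit:
apply_moves --increments '[{"gripper": 35,"delta_pos": [-2,0,0],"dr": [0,0,0]},{"gripper": 35,"delta_pos": [-3,0,0],"dr": [0,0,0]},{"gripper": 50,"delta_pos": [-4,0,0],"dr": [0,0,0]},{"gripper": 50,"delta_pos": [-4,0,0],"dr": [0,0,0]},{"gripper": 50,"delta_pos": [-4,0,0],"dr": [0,0,0]}]'

```text
t: 25.88
ee_pos: [542.6, 138.1, 174.3]
orientation: [2.212, 0.018, -2.214]
ft_force: [0.5, 0.4, 0.3]
width: 43.7
```

```bash
python3 - <<'E'
from h import *
tell([430,-379],2.2,160); print(ctrl.get_obs()['width'])
d=grab('wrist','w16')
for s in syringes(d,28): print('w',s)
t=grab('top','t16')
for s in syringes(t,12,30): print(s)
Q=cloud(t); b=mask(t['img'],(105,140,50),(128,255,255)); b[:, :215]=0;b[:,335:]=0;b[:140]=0
for c,s in blobs(b,3): print('blue',c.round(0),s,plane(t,c,28).round(0))
P=cloud(d); z=P[...,2]; sel=(z>30)&(z<41)&(P[...,0]>440)&(P[...,0]<600)&(P[...,1]>0)&(P[...,1]<190); print('B?',sel.sum(),P[sel].mean(0),P[sel].min(0),P[sel].max(0))
E
```

```text
t 25.9 p [542.6 138.1 174.3] yhead -89.0 delta cm [ 1.45 51.51 12.13]
dr_x -0.022 tilt [-0.001 -0.    -1.   ]
43.72636593184431
w {'o': array([ 614.9, -138.4]), 'ang': np.float32(-5.1), 'end': np.float64(47.3), 'n': 1168}
w {'o': array([530.9,  38.7]), 'ang': np.float32(86.7), 'end': np.float64(133.9), 'n': 20158}
w {'o': array([ 485.1, -207.3]), 'ang': np.float32(15.6), 'end': np.float64(12.1), 'n': 346}
{'o': array([ 613.4, -149.3]), 'ang': np.float32(-5.7), 'end': np.float64(51.6), 'n': 177}
{'o': array([ 432. , -378.7]), 'ang': np.float32(2.9), 'end': np.float64(77.4), 'n': 163}
{'o': array([ 436. , -229.2]), 'ang': np.float32(6.4), 'end': np.float64(50.4), 'n': 168}
{'o': array([ 420.7, -295.7]), 'ang': np.float32(-175.0), 'end': np.float64(49.2), 'n': 174}
blue [305. 235.] [278 233  50   4 129] [[447.  43.  28.]]
B? 1758 [513.93670982 131.70954494  34.23801149] [445.76143801   0.63155114  30.00177043] [589.11588731 178.9712332   40.9832314 ]
```

Emit:
apply_moves --increments '[{"gripper": 50,"delta_pos": [0,3.43,0.81],"dr": [0,0,0]},{"gripper": 50,"delta_pos": [0,3.43,0.81],"dr": [0,0,0]},{"gripper": 50,"delta_pos": [0,3.43,0.81],"dr": [0,0,0]},{"gripper": 50,"delta_pos": [0,3.43,0.81],"dr": [0,0,0]},{"gripper": 50,"delta_pos": [0,3.43,0.81],"dr": [0,0,0]}]'

```text
t: 26.4
ee_pos: [504.7, -35.2, 172.2]
orientation: [2.212, 0.019, -2.213]
ft_force: [0.3, -0.2, -0.7]
width: 44.0
```

Emit:
apply_moves --increments '[{"gripper": 50,"delta_pos": [0,3.43,0.81],"dr": [0,0,0]},{"gripper": 50,"delta_pos": [0,3.43,0.81],"dr": [0,0,0]},{"gripper": 50,"delta_pos": [0,3.43,0.81],"dr": [0,0,0]},{"gripper": 50,"delta_pos": [0,3.43,0.81],"dr": [0,0,0]},{"gripper": 50,"delta_pos": [0,3.43,0.81],"dr": [0,0,0]}]'

```text
t: 26.82
ee_pos: [467.0, -207.5, 172.2]
orientation: [2.213, 0.019, -2.214]
ft_force: [-0.4, 0.0, -0.1]
width: 43.8
```

Emit:
apply_moves --increments '[{"gripper": 50,"delta_pos": [1.5,3.43,0.81],"dr": [0,0,0]},{"gripper": 50,"delta_pos": [1.5,3.43,0.81],"dr": [0,0,0]},{"gripper": 50,"delta_pos": [1.5,3.43,0.81],"dr": [0,0,0]},{"gripper": 50,"delta_pos": [1.5,3.43,0.81],"dr": [0,0,0]},{"gripper": 50,"delta_pos": [1.5,3.43,0.81],"dr": [0,0,0]}]'

```text
t: 27.23
ee_pos: [429.4, -379.7, 96.4]
orientation: [2.213, 0.019, -2.214]
ft_force: [1.0, -0.4, -0.1]
width: 43.6
```

Emit:
apply_moves --increments '[{"gripper": 50,"delta_pos": [1,0,0],"dr": [-0.025,0,0]},{"gripper": 50,"delta_pos": [1,0,0],"dr": [0,0,0]},{"gripper": 50,"delta_pos": [0,0,0],"dr": [0,0,0]},{"gripper": 50,"delta_pos": [0,0,0],"dr": [0,0,0]},{"gripper": 50,"delta_pos": [0,0,0],"dr": [0,0,0]}]'

```text
t: 27.65
ee_pos: [430.9, -377.1, 78.0]
orientation: [2.2, 0.047, -2.2]
ft_force: [-1.0, 0.2, -0.2]
width: 44.2
```

```bash
python3 - <<'E'
from h import *
d=grab('wrist','w17')
for s in syringes(d): print('w',s)
tell([430.5,-378.7],2.5,-16)
E
```

```text
w {'o': array([ 428.7, -378.4]), 'ang': np.float32(2.4), 'end': np.float64(81.6), 'n': 2114}
w {'o': array([ 434.1, -228.3]), 'ang': np.float32(7.8), 'end': np.float64(52.6), 'n': 2177}
w {'o': array([ 420.8, -295.2]), 'ang': np.float32(-173.5), 'end': np.float64(51.8), 'n': 2131}
t 27.7 p [ 431.2 -377.4   78.4] yhead -87.5 delta cm [9.44 0.12 0.08]
dr_x -0.0 tilt [ 0.001 -0.001 -1.   ]
```

Emit:
apply_moves --increments '[{"gripper": 50,"delta_pos": [2.5,0.1,0.1],"dr": [0,0,0]},{"gripper": 50,"delta_pos": [2.5,0,0],"dr": [0,0,0]},{"gripper": 50,"delta_pos": [2.4,0,0],"dr": [0,0,0]},{"gripper": 50,"delta_pos": [1.4,0,0],"dr": [0,0,0]},{"gripper": 50,"delta_pos": [0.6,0,0],"dr": [0,0,0]}]'

```text
t: 28.12
ee_pos: [429.1, -378.1, -17.6]
orientation: [2.199, 0.049, -2.202]
ft_force: [-0.1, 0.6, 2.9]
width: 44.0
```

Emit:
apply_moves --increments '[{"gripper": 30,"delta_pos": [0,0,0],"dr": [0,0,0]},{"gripper": 10,"delta_pos": [0,0,0],"dr": [0,0,0]},{"gripper": 0,"delta_pos": [0,0,0],"dr": [0,0,0]},{"gripper": 0,"delta_pos": [0,0,0],"dr": [0,0,0]},{"gripper": 0,"delta_pos": [0,0,0],"dr": [0,0,0]}]'

```text
t: 28.53
ee_pos: [430.0, -379.7, -15.4]
orientation: [2.201, 0.045, -2.199]
ft_force: [0.3, 1.4, 3.9]
width: 18.1
```

Emit:
apply_moves --increments '[{"gripper": 0,"delta_pos": [0,0,0],"dr": [0,0,0]},{"gripper": 0,"delta_pos": [0,0,0],"dr": [0,0,0]},{"gripper": 0,"delta_pos": [0,0,0],"dr": [0,0,0]},{"gripper": 0,"delta_pos": [0,0,0],"dr": [0,0,0]},{"gripper": 0,"delta_pos": [0,0,0],"dr": [0,0,0]}]'

```text
t: 28.95
ee_pos: [430.0, -379.6, -15.4]
orientation: [2.201, 0.045, -2.199]
ft_force: [-0.1, 1.5, 6.6]
width: 18.0
```

Emit:
apply_moves --increments '[{"gripper": 0,"delta_pos": [-2,0,0],"dr": [0,0,0]},{"gripper": 0,"delta_pos": [-3,0,0],"dr": [0,0,0]},{"gripper": 0,"delta_pos": [-3,0,0],"dr": [0,0,0]},{"gripper": 0,"delta_pos": [-3,0,0],"dr": [0,0,0]},{"gripper": 0,"delta_pos": [-3,0,0],"dr": [0,0,0]}]'

```text
t: 29.37
ee_pos: [429.1, -379.1, 125.1]
orientation: [2.2, 0.046, -2.201]
ft_force: [-0.7, -0.4, -1.0]
width: 18.2
```

Emit:
apply_moves --increments '[{"gripper": 0,"delta_pos": [0,-2.83,-0.65],"dr": [0,0,0]},{"gripper": 0,"delta_pos": [0,-2.83,-0.65],"dr": [0,0,0]},{"gripper": 0,"delta_pos": [0,-2.83,-0.65],"dr": [0,0,0]},{"gripper": 0,"delta_pos": [0,-2.83,-0.65],"dr": [0,0,0]},{"gripper": 0,"delta_pos": [0,-2.83,-0.65],"dr": [0,0,0]}]'

```text
t: 29.78
ee_pos: [455.9, -235.4, 124.0]
orientation: [2.201, 0.045, -2.2]
ft_force: [0.6, 0.1, -0.7]
width: 18.3
```

Emit:
apply_moves --increments '[{"gripper": 0,"delta_pos": [0,-2.83,-0.65],"dr": [0,0,0]},{"gripper": 0,"delta_pos": [0,-2.83,-0.65],"dr": [0,0,0]},{"gripper": 0,"delta_pos": [0,-2.83,-0.65],"dr": [0,0,0]},{"gripper": 0,"delta_pos": [0,-2.83,-0.65],"dr": [0,0,0]},{"gripper": 0,"delta_pos": [0,-2.83,-0.65],"dr": [0,0,0]}]'

```text
t: 30.2
ee_pos: [482.5, -92.5, 123.8]
orientation: [2.201, 0.046, -2.2]
ft_force: [0.5, -0.2, 0.5]
width: 18.3
```

Emit:
apply_moves --increments '[{"gripper": 0,"delta_pos": [0,-2.83,-0.65],"dr": [0,0,0]},{"gripper": 0,"delta_pos": [0,-2.83,-0.65],"dr": [0,0,0]},{"gripper": 0,"delta_pos": [0,-2.83,-0.65],"dr": [0,0,0]},{"gripper": 0,"delta_pos": [0,-2.83,-0.65],"dr": [0,0,0]},{"gripper": 0,"delta_pos": [0,-2.83,-0.65],"dr": [0,0,0]}]'

```text
t: 30.62
ee_pos: [509.1, 50.3, 123.9]
orientation: [2.201, 0.046, -2.2]
ft_force: [-0.4, -0.6, -0.8]
width: 18.6
```

```bash
python3 - <<'E'
from h import *
t=grab('top','t17'); Q=cloud(t)
tell([509,49],1,3); print(ctrl.get_obs()['width'])
d=grab('wrist','w18'); P=cloud(d)
# B on tray: region y 100..190
for nm,X,im in (('w',P,d['img']),('t',Q,t['img'])):
    z=X[...,2]; sel=(z>26)&(z<41)&(X[...,0]>455)&(X[...,0]<596)&(X[...,1]>105)&(X[...,1]<185); print(nm,sel.sum(),X[sel].mean(0).round(),np.percentile(X[sel],[2,98],axis=0).round()) if sel.any() else print('none')
E
```

```text
t 30.7 p [510.4  53.9 124.1] yhead -87.5 delta cm [12.11  0.51  0.19]
dr_x 0.026 tilt [ 0.002  0.002 -1.   ]
18.28999078138634
w 2531 [533. 136.  33.] [[464. 128.  27.]
 [586. 146.  37.]]
t 5 [528. 134.  34.] [[526. 131.  31.]
 [530. 136.  39.]]
```

Emit:
apply_moves --increments '[{"gripper": 0,"delta_pos": [2,0.2,0.2],"dr": [0.026,0,0]},{"gripper": 0,"delta_pos": [2,0,0],"dr": [0,0,0]},{"gripper": 0,"delta_pos": [2,0,0],"dr": [0,0,0]},{"gripper": 0,"delta_pos": [2,0,0],"dr": [0,0,0]},{"gripper": 0,"delta_pos": [2,0,0],"dr": [0,0,0]}]'

```text
t: 31.13
ee_pos: [507.0, 46.0, 23.0]
orientation: [2.214, 0.017, -2.213]
ft_force: [0.8, 0.5, -0.8]
width: 18.1
```

Emit:
apply_moves --increments '[{"gripper": 0,"delta_pos": [1.2,0,0],"dr": [0,0,0]},{"gripper": 0,"delta_pos": [0.7,0,0],"dr": [0,0,0]},{"gripper": 0,"delta_pos": [0.3,0,0],"dr": [0,0,0]},{"gripper": 0,"delta_pos": [0,0,0],"dr": [0,0,0]},{"gripper": 0,"delta_pos": [0,0,0],"dr": [0,0,0]}]'

```text
t: 31.55
ee_pos: [507.7, 46.7, 2.3]
orientation: [2.215, 0.017, -2.213]
ft_force: [0.3, -0.4, -0.4]
width: 18.4
```

Emit:
apply_moves --increments '[{"gripper": 35,"delta_pos": [0,0,0],"dr": [0,0,0]},{"gripper": 35,"delta_pos": [0,0,0],"dr": [0,0,0]},{"gripper": 35,"delta_pos": [0,0,0],"dr": [0,0,0]},{"gripper": 35,"delta_pos": [0,0,0],"dr": [0,0,0]},{"gripper": 35,"delta_pos": [0,0,0],"dr": [0,0,0]}]'

```text
t: 31.97
ee_pos: [507.4, 46.9, 2.0]
orientation: [2.214, 0.018, -2.213]
ft_force: [-0.8, 0.6, 0.4]
width: 30.7
```

Emit:
apply_moves --increments '[{"gripper": 35,"delta_pos": [-2,0,0],"dr": [0,0,0]},{"gripper": 35,"delta_pos": [-3,0,0],"dr": [0,0,0]},{"gripper": 50,"delta_pos": [-4,0,0],"dr": [0,0,0]},{"gripper": 50,"delta_pos": [-4,0,0],"dr": [0,0,0]},{"gripper": 50,"delta_pos": [-4,0,0],"dr": [0,0,0]}]'

```text
t: 32.38
ee_pos: [506.5, 46.8, 173.3]
orientation: [2.213, 0.017, -2.214]
ft_force: [0.9, -0.9, -0.2]
width: 43.3
```

```bash
python3 - <<'E'
from h import *
t=grab('top','t18')
tell([613,-149],-5,90)
for s in syringes(t,12,30): print(s)
E
```

```text
t 32.4 p [511.3  47.2 180.8] yhead -89.1 delta cm [ 9.18 19.78 -9.75]
dr_x 0.103 tilt [ 0.011  0.001 -1.   ]
{'o': array([ 613.5, -149. ]), 'ang': np.float32(-5.5), 'end': np.float64(51.6), 'n': 168}
{'o': array([ 433.9, -229.4]), 'ang': np.float32(6.3), 'end': np.float64(52.5), 'n': 167}
{'o': array([ 420.7, -295.9]), 'ang': np.float32(-174.1), 'end': np.float64(49.4), 'n': 176}
{'o': array([ 244.6, -709.6]), 'ang': np.float32(12.9), 'end': np.float64(179.3), 'n': 34}
```

Emit:
apply_moves --increments '[{"gripper": 50,"delta_pos": [0,1.97,-1.03],"dr": [0,0,0]},{"gripper": 50,"delta_pos": [0,1.97,-1.03],"dr": [0,0,0]},{"gripper": 50,"delta_pos": [0,1.97,-1.03],"dr": [0,0,0]},{"gripper": 50,"delta_pos": [0,1.97,-1.03],"dr": [0,0,0]},{"gripper": 50,"delta_pos": [0,1.97,-1.03],"dr": [0,0,0]}]'

```text
t: 32.85
ee_pos: [560.6, -51.8, 171.6]
orientation: [2.214, 0.018, -2.213]
ft_force: [0.7, 0.2, 0.7]
width: 44.0
```

Emit:
apply_moves --increments '[{"gripper": 50,"delta_pos": [0,1.97,-1.03],"dr": [0,0,0]},{"gripper": 50,"delta_pos": [0,1.97,-1.03],"dr": [0,0,0]},{"gripper": 50,"delta_pos": [0,1.97,-1.03],"dr": [0,0,0]},{"gripper": 50,"delta_pos": [0,1.97,-1.03],"dr": [0,0,0]},{"gripper": 50,"delta_pos": [0,1.97,-1.03],"dr": [0,0,0]}]'

```text
t: 33.27
ee_pos: [613.5, -149.5, 171.3]
orientation: [2.213, 0.018, -2.214]
ft_force: [0.7, 0.6, 0.4]
width: 44.1
```

Emit:
apply_moves --increments '[{"gripper": 50,"delta_pos": [2.5,0,0],"dr": [0.05,0,0]},{"gripper": 50,"delta_pos": [2.5,0,0],"dr": [0.05,0,0]},{"gripper": 50,"delta_pos": [2.5,0,0],"dr": [0,0,0]},{"gripper": 50,"delta_pos": [1.5,0,0],"dr": [0,0,0]},{"gripper": 50,"delta_pos": [0,0,0],"dr": [0,0,0]}]'

```text
t: 33.68
ee_pos: [610.5, -147.9, 77.7]
orientation: [-2.171, 0.09, 2.185]
ft_force: [-0.9, -1.4, 0.1]
width: 43.7
```

```bash
python3 - <<'E'
from h import *
d=grab('wrist','w19')
for s in syringes(d): print('w',s)
tell([613,-148.8],-4.8,-15)
P=cloud(d);z=P[...,2]; sel=(z>24)&(z<41)&(P[...,0]>455)&(P[...,0]<598)&(P[...,1]>10)&(P[...,1]<185); print(sel.sum())
E
```

```text
w {'o': array([ 612.5, -148.6]), 'ang': np.float32(-5.0), 'end': np.float64(51.8), 'n': 2159}
w {'o': array([552.1,  54.9]), 'ang': np.float32(115.4), 'end': np.float64(7.2), 'n': 955}
t 33.7 p [ 611.8 -148.2   79.8] yhead -94.8 delta cm [ 9.48  0.06 -0.16]
dr_x -0.0 tilt [-0.004  0.001 -1.   ]
624
```

Emit:
apply_moves --increments '[{"gripper": 50,"delta_pos": [2.5,0,0],"dr": [0,0,0]},{"gripper": 50,"delta_pos": [2.5,0,0],"dr": [0,0,0]},{"gripper": 50,"delta_pos": [2.3,0,0],"dr": [0,0,0]},{"gripper": 50,"delta_pos": [1.4,0,0],"dr": [0,0,0]},{"gripper": 50,"delta_pos": [0.6,0,0],"dr": [0,0,0]}]'

```text
t: 34.15
ee_pos: [612.8, -148.4, -12.3]
orientation: [-2.177, 0.091, 2.18]
ft_force: [-1.2, 0.3, -1.3]
width: 43.9
```

Emit:
apply_moves --increments '[{"gripper": 30,"delta_pos": [0,0,0],"dr": [0,0,0]},{"gripper": 10,"delta_pos": [0,0,0],"dr": [0,0,0]},{"gripper": 0,"delta_pos": [0,0,0],"dr": [0,0,0]},{"gripper": 0,"delta_pos": [0,0,0],"dr": [0,0,0]},{"gripper": 0,"delta_pos": [0,0,0],"dr": [0,0,0]}]'

```text
t: 34.57
ee_pos: [614.3, -148.8, -9.9]
orientation: [-2.181, 0.092, 2.176]
ft_force: [-0.2, 0.7, 4.3]
width: 18.1
```

Emit:
apply_moves --increments '[{"gripper": 0,"delta_pos": [0,0,0],"dr": [0,0,0]},{"gripper": 0,"delta_pos": [0,0,0],"dr": [0,0,0]},{"gripper": 0,"delta_pos": [0,0,0],"dr": [0,0,0]},{"gripper": 0,"delta_pos": [0,0,0],"dr": [0,0,0]},{"gripper": 0,"delta_pos": [0,0,0],"dr": [0,0,0]}]'

```text
t: 34.98
ee_pos: [614.3, -148.8, -10.0]
orientation: [-2.181, 0.092, 2.176]
ft_force: [-0.7, 0.9, 6.6]
width: 18.4
```

Emit:
apply_moves --increments '[{"gripper": 0,"delta_pos": [-2,0,0],"dr": [0,0,0]},{"gripper": 0,"delta_pos": [-3,0,0],"dr": [0,0,0]},{"gripper": 0,"delta_pos": [-4,0,0],"dr": [0,0,0]},{"gripper": 0,"delta_pos": [-4,0,0],"dr": [0,0,0]},{"gripper": 0,"delta_pos": [-3,0,0],"dr": [0,0,0]}]'

```text
t: 35.4
ee_pos: [614.0, -148.7, 152.1]
orientation: [-2.181, 0.092, 2.176]
ft_force: [0.4, 0.2, -0.1]
width: 18.2
```

```bash
python3 - <<'E'
from h import *
for n,zz in (('t18',35),('w10',35),('w1',35)):
    d=load(n); P=cloud(d); y=mask(d['img'],(20,130,60),(35,255,255)); y&=((P[...,2]>-5)&(P[...,2]<45)).astype(np.uint8)*255
    rim=y&((P[...,2]>30)).astype(np.uint8)*255; pts=P[rim>0][:,:2].astype(np.float32)
    r=cv2.minAreaRect(pts); print(n,len(pts),r); fl=P[(y>0)&(P[...,2]<8)]; print(np.percentile(fl,[1,50,99],axis=0).round(1).tolist())
tell([508,379],-90+0,135)
print(ctrl.get_obs()['width'])
t=grab('top','t19')
for s in syringes(t,12,30): print(s)
E
```

```text
t18 415 ((448.9235534667969, 384.76568603515625), (131.92901611328125, 200.07525634765625), 87.80987548828125)
[[355.7, 321.4, -0.7], [448.0, 389.6, 4.4], [544.1, 447.4, 7.8]]
w10 2433 ((449.6155700683594, 384.2153625488281), (129.6467742919922, 200.3615264892578), 87.5927734375)
[[352.3, 323.2, 1.3], [445.3, 388.2, 4.7], [539.3, 447.4, 6.8]]
w1 1233 ((449.5880126953125, 373.68304443359375), (107.57743835449219, 200.09414672851562), 87.53026580810547)
[[353.5, 324.4, 2.7], [447.6, 380.0, 4.8], [538.1, 429.5, 7.0]]
t 35.4 p [ 614.  -148.7  152.1] yhead -94.8 delta cm [  1.65 -51.69  15.  ]
dr_x 1.487 tilt [ 0.002 -0.001 -1.   ]
18.18175996522508
{'o': array([530.5, 150.6]), 'ang': np.float32(-87.7), 'end': np.float64(105.4), 'n': 3197}
```

Emit:
apply_moves --increments '[{"gripper": 0,"delta_pos": [0,-3.466,1.003],"dr": [0,0,0]},{"gripper": 0,"delta_pos": [0,-3.466,1.003],"dr": [0,0,0]},{"gripper": 0,"delta_pos": [0,-3.466,1.003],"dr": [0,0,0]},{"gripper": 0,"delta_pos": [0,-3.466,1.003],"dr": [0,0,0]},{"gripper": 0,"delta_pos": [0,-3.466,1.003],"dr": [0,0,0]}]'

```text
t: 35.87
ee_pos: [577.2, 29.7, 148.8]
orientation: [-2.178, 0.092, 2.178]
ft_force: [0.5, 0.2, -0.5]
width: 18.3
```

Emit:
apply_moves --increments '[{"gripper": 0,"delta_pos": [0,-3.466,1.003],"dr": [0,0,0]},{"gripper": 0,"delta_pos": [0,-3.466,1.003],"dr": [0,0,0]},{"gripper": 0,"delta_pos": [0,-3.466,1.003],"dr": [0,0,0]},{"gripper": 0,"delta_pos": [0,-3.466,1.003],"dr": [0,0,0]},{"gripper": 0,"delta_pos": [0,-3.466,1.003],"dr": [0,0,0]}]'

```text
t: 36.28
ee_pos: [541.8, 206.9, 148.8]
orientation: [-2.179, 0.092, 2.178]
ft_force: [-0.0, 0.3, -1.4]
width: 18.3
```

Emit:
apply_moves --increments '[{"gripper": 0,"delta_pos": [0,-3.466,1.003],"dr": [0,0,0]},{"gripper": 0,"delta_pos": [0,-3.466,1.003],"dr": [0,0,0]},{"gripper": 0,"delta_pos": [0,-3.466,1.003],"dr": [0,0,0]},{"gripper": 0,"delta_pos": [0,-3.466,1.003],"dr": [0,0,0]},{"gripper": 0,"delta_pos": [0,-3.466,1.003],"dr": [0,0,0]}]'

```text
t: 36.7
ee_pos: [506.3, 383.8, 148.6]
orientation: [-2.178, 0.092, 2.179]
ft_force: [-0.1, -0.2, 0.6]
width: 18.6
```

Emit:
apply_moves --increments '[{"gripper": 0,"delta_pos": [0,0,0],"dr": [-0.1076,0,0]},{"gripper": 0,"delta_pos": [0,0,0],"dr": [-0.1076,0,0]},{"gripper": 0,"delta_pos": [0,0,0],"dr": [-0.1076,0,0]},{"gripper": 0,"delta_pos": [0,0,0],"dr": [-0.1076,0,0]},{"gripper": 0,"delta_pos": [0,0,0],"dr": [-0.1076,0,0]}]'

```text
t: 37.12
ee_pos: [506.8, 382.2, 148.5]
orientation: [1.966, 0.46, -1.966]
ft_force: [0.3, 0.1, -0.7]
width: 18.3
```

Emit:
apply_moves --increments '[{"gripper": 0,"delta_pos": [0,0,0],"dr": [-0.1076,0,0]},{"gripper": 0,"delta_pos": [0,0,0],"dr": [-0.1076,0,0]},{"gripper": 0,"delta_pos": [0,0,0],"dr": [-0.1076,0,0]},{"gripper": 0,"delta_pos": [0,0,0],"dr": [-0.1076,0,0]},{"gripper": 0,"delta_pos": [0,0,0],"dr": [-0.1076,0,0]}]'

```text
t: 37.53
ee_pos: [506.9, 382.0, 148.6]
orientation: [1.618, 0.881, -1.618]
ft_force: [-0.5, -0.2, 0.1]
width: 18.0
```

Emit:
apply_moves --increments '[{"gripper": 0,"delta_pos": [0,0,0],"dr": [-0.1076,0,0]},{"gripper": 0,"delta_pos": [0,0,0],"dr": [-0.1076,0,0]},{"gripper": 0,"delta_pos": [0,0,0],"dr": [-0.1076,0,0]},{"gripper": 0,"delta_pos": [0,0,0],"dr": [-0.1076,0,0]},{"gripper": 0,"delta_pos": [0,0,0],"dr": [-0.1076,0,0]}]'

```text
t: 37.95
ee_pos: [506.9, 382.0, 148.6]
orientation: [1.235, 1.192, -1.236]
ft_force: [-0.5, -0.2, 0.3]
width: 18.6
```

```bash
python3 - <<'E'
from h import *
t=grab('top','t20')
tell([507.5,382],87.7,-3); print(ctrl.get_obs()['width'],ctrl.get_obs()['qpos'].round(2))
for s in syringes(t,12,30): print(s)
E
```

```text
t 38.0 p [506.9 382.  148.6] yhead -1.7 delta cm [15.16  0.06 -0.  ]
dr_x 0.011 tilt [-0. -0. -1.]
18.149809844711633 [ 0.63  0.5   1.65 -0.    0.99  0.66]
{'o': array([541.9,  25.4]), 'ang': np.float32(97.7), 'end': np.float64(124.3), 'n': 3247}
{'o': array([ 433.9, -229.3]), 'ang': np.float32(6.1), 'end': np.float64(52.4), 'n': 164}
{'o': array([ 420.7, -295.6]), 'ang': np.float32(-174.2), 'end': np.float64(49.4), 'n': 161}
```

Emit:
apply_moves --increments '[{"gripper": 0,"delta_pos": [3,0.06,0],"dr": [0,0,0]},{"gripper": 0,"delta_pos": [3,0,0],"dr": [0,0,0]},{"gripper": 0,"delta_pos": [3,0,0],"dr": [0,0,0]},{"gripper": 0,"delta_pos": [2.5,0,0],"dr": [0,0,0]},{"gripper": 0,"delta_pos": [1.5,0,0],"dr": [0,0,0]}]'

```text
t: 38.42
ee_pos: [506.2, 381.0, 15.8]
orientation: [1.238, 1.189, -1.244]
ft_force: [-0.1, 0.2, -0.1]
width: 18.2
```

Emit:
apply_moves --increments '[{"gripper": 0,"delta_pos": [1.2,0,0],"dr": [0,0,0]},{"gripper": 0,"delta_pos": [0.8,0,0],"dr": [0,0,0]},{"gripper": 0,"delta_pos": [0.3,0,0],"dr": [0,0,0]},{"gripper": 0,"delta_pos": [0,0,0],"dr": [0,0,0]},{"gripper": 0,"delta_pos": [0,0,0],"dr": [0,0,0]}]'

```text
t: 38.83
ee_pos: [508.4, 382.6, -3.3]
orientation: [1.241, 1.189, -1.238]
ft_force: [0.8, -0.2, -0.3]
width: 18.2
```

Emit:
apply_moves --increments '[{"gripper": 35,"delta_pos": [0,0,0],"dr": [0,0,0]},{"gripper": 35,"delta_pos": [0,0,0],"dr": [0,0,0]},{"gripper": 35,"delta_pos": [0,0,0],"dr": [0,0,0]},{"gripper": 35,"delta_pos": [0,0,0],"dr": [0,0,0]},{"gripper": 35,"delta_pos": [0,0,0],"dr": [0,0,0]}]'

```text
t: 39.25
ee_pos: [507.8, 382.3, -4.0]
orientation: [1.24, 1.189, -1.239]
ft_force: [-0.7, -0.2, -0.7]
width: 30.9
```

Emit:
apply_moves --increments '[{"gripper": 35,"delta_pos": [-2,0,0],"dr": [0,0,0]},{"gripper": 35,"delta_pos": [-3,0,0],"dr": [0,0,0]},{"gripper": 50,"delta_pos": [-4,0,0],"dr": [0,0,0]},{"gripper": 50,"delta_pos": [-4,0,0],"dr": [0,0,0]},{"gripper": 50,"delta_pos": [-4,0,0],"dr": [0,0,0]}]'

```text
t: 39.67
ee_pos: [507.3, 381.8, 167.2]
orientation: [1.239, 1.19, -1.24]
ft_force: [0.9, 1.1, -0.0]
width: 43.5
```

```bash
python3 - <<'E'
from h import *
d=grab('wrist','w20')
tell([434,-229],6.3,150)
for s in syringes(d,16): print('w',s)
P=cloud(d); b=mask(d['img'],(105,140,50),(128,255,255)); 
for c,s in blobs(b,20): print('blue',c.round(0),s,plane(d,c,14).round(0))
img=d['img']
for c,s in blobs(mask(img,(5,150,180),(16,255,255)),40): print('handle top',c,s,plane(d,c,112))
E
```

```text
t 39.7 p [511.2 384.8 176.1] yhead -2.4 delta cm [ 2.11 -5.22 61.66]
dr_x 1.42 tilt [ 0.009  0.007 -1.   ]
w {'o': array([506.9, 381.3]), 'ang': np.float32(87.8), 'end': np.float64(51.1), 'n': 1238}
blue [320. 137.] [312 133  16  13 110] [[509. 428.  14.]]
blue [269. 348.] [264 329  11  39 270] [[433. 166.  14.]]
```

Emit:
apply_moves --increments '[{"gripper": 50,"delta_pos": [0,-0.238,3.067],"dr": [0,0,0]},{"gripper": 50,"delta_pos": [0,-0.238,3.067],"dr": [0,0,0]},{"gripper": 50,"delta_pos": [0,-0.238,3.067],"dr": [0,0,0]},{"gripper": 50,"delta_pos": [0,-0.238,3.067],"dr": [0,0,0]},{"gripper": 50,"delta_pos": [0,-0.238,3.067],"dr": [0,0,0]}]'

```text
t: 40.13
ee_pos: [489.1, 228.1, 165.7]
orientation: [1.239, 1.19, -1.239]
ft_force: [0.4, 0.4, -0.1]
width: 43.8
```

Emit:
apply_moves --increments '[{"gripper": 50,"delta_pos": [0,-0.238,3.067],"dr": [0,0,0]},{"gripper": 50,"delta_pos": [0,-0.238,3.067],"dr": [0,0,0]},{"gripper": 50,"delta_pos": [0,-0.238,3.067],"dr": [0,0,0]},{"gripper": 50,"delta_pos": [0,-0.238,3.067],"dr": [0,0,0]},{"gripper": 50,"delta_pos": [0,-0.238,3.067],"dr": [0,0,0]}]'

```text
t: 40.55
ee_pos: [470.9, 75.3, 165.7]
orientation: [1.239, 1.189, -1.239]
ft_force: [1.1, 0.5, -0.6]
width: 44.0
```

Emit:
apply_moves --increments '[{"gripper": 50,"delta_pos": [0,-0.238,3.067],"dr": [0,0,0]},{"gripper": 50,"delta_pos": [0,-0.238,3.067],"dr": [0,0,0]},{"gripper": 50,"delta_pos": [0,-0.238,3.067],"dr": [0,0,0]},{"gripper": 50,"delta_pos": [0,-0.238,3.067],"dr": [0,0,0]},{"gripper": 50,"delta_pos": [0,-0.238,3.067],"dr": [0,0,0]}]'

```text
t: 40.97
ee_pos: [452.8, -77.5, 165.8]
orientation: [1.239, 1.189, -1.239]
ft_force: [0.9, 0.3, 0.5]
width: 44.0
```

Emit:
apply_moves --increments '[{"gripper": 50,"delta_pos": [0,-0.238,3.067],"dr": [0,0,0]},{"gripper": 50,"delta_pos": [0,-0.238,3.067],"dr": [0,0,0]},{"gripper": 50,"delta_pos": [0,-0.238,3.067],"dr": [0,0,0]},{"gripper": 50,"delta_pos": [0,-0.238,3.067],"dr": [0,0,0]},{"gripper": 50,"delta_pos": [0,-0.238,3.067],"dr": [0,0,0]}]'

```text
t: 41.38
ee_pos: [434.6, -230.3, 165.7]
orientation: [1.24, 1.189, -1.239]
ft_force: [0.9, -0.2, -0.6]
width: 43.8
```

Emit:
apply_moves --increments '[{"gripper": 50,"delta_pos": [0.5,0,0],"dr": [0.0947,0,0]},{"gripper": 50,"delta_pos": [0.5,0,0],"dr": [0.0947,0,0]},{"gripper": 50,"delta_pos": [0.5,0,0],"dr": [0.0947,0,0]},{"gripper": 50,"delta_pos": [0.5,0,0],"dr": [0.0947,0,0]},{"gripper": 50,"delta_pos": [0.5,0,0],"dr": [0.0947,0,0]}]'

```text
t: 41.8
ee_pos: [434.9, -228.9, 140.4]
orientation: [1.581, 0.917, -1.581]
ft_force: [0.2, -0.7, -0.4]
width: 43.8
```

Emit:
apply_moves --increments '[{"gripper": 50,"delta_pos": [0.7,0,0],"dr": [0.0947,0,0]},{"gripper": 50,"delta_pos": [0.7,0,0],"dr": [0.0947,0,0]},{"gripper": 50,"delta_pos": [0.7,0,0],"dr": [0.0947,0,0]},{"gripper": 50,"delta_pos": [0.7,0,0],"dr": [0.0947,0,0]},{"gripper": 50,"delta_pos": [0.7,0,0],"dr": [0.0947,0,0]}]'

```text
t: 42.22
ee_pos: [435.0, -228.8, 105.3]
orientation: [1.893, 0.563, -1.893]
ft_force: [-0.2, 0.5, 0.7]
width: 43.7
```

Emit:
apply_moves --increments '[{"gripper": 50,"delta_pos": [0.6,0,0],"dr": [0.0947,0,0]},{"gripper": 50,"delta_pos": [0.6,0,0],"dr": [0.0947,0,0]},{"gripper": 50,"delta_pos": [0.6,0,0],"dr": [0.0947,0,0]},{"gripper": 50,"delta_pos": [0.6,0,0],"dr": [0.0947,0,0]},{"gripper": 50,"delta_pos": [0.6,0,0],"dr": [0.0947,0,0]}]'

```text
t: 42.63
ee_pos: [435.1, -228.8, 75.4]
orientation: [2.168, 0.113, -2.167]
ft_force: [0.1, -0.2, 0.1]
width: 44.2
```

```bash
python3 - <<'E'
from h import *
d=grab('wrist','w21')
for s in syringes(d): print('w',s)
tell([434,-229],6.3,-15)
t=grab('top','t21')
for s in syringes(t,12,30): print(s)
E
```

```text
w {'o': array([ 434.1, -229.3]), 'ang': np.float32(6.1), 'end': np.float64(53.0), 'n': 2169}
t 42.7 p [ 434.5 -228.5   74.5] yhead -84.3 delta cm [8.95 0.05 0.04]
dr_x -0.011 tilt [-0.001  0.001 -1.   ]
{'o': array([526.3, 154. ]), 'ang': np.float32(-84.5), 'end': np.float64(111.9), 'n': 3122}
{'o': array([508.1, 387.5]), 'ang': np.float32(88.3), 'end': np.float64(47.4), 'n': 83}
```

Emit:
apply_moves --increments '[{"gripper": 50,"delta_pos": [2.4,0.05,0.05],"dr": [0,0,0]},{"gripper": 50,"delta_pos": [2.4,0,0],"dr": [0,0,0]},{"gripper": 50,"delta_pos": [2.2,0,0],"dr": [0,0,0]},{"gripper": 50,"delta_pos": [1.4,0,0],"dr": [0,0,0]},{"gripper": 50,"delta_pos": [0.5,0,0],"dr": [0,0,0]}]'

```text
t: 43.15
ee_pos: [433.6, -228.8, -14.9]
orientation: [2.162, 0.123, -2.167]
ft_force: [-0.3, 0.0, -0.3]
width: 44.1
```

Emit:
apply_moves --increments '[{"gripper": 30,"delta_pos": [0,0,0],"dr": [0,0,0]},{"gripper": 10,"delta_pos": [0,0,0],"dr": [0,0,0]},{"gripper": 0,"delta_pos": [0,0,0],"dr": [0,0,0]},{"gripper": 0,"delta_pos": [0,0,0],"dr": [0,0,0]},{"gripper": 0,"delta_pos": [0,0,0],"dr": [0,0,0]}]'

```text
t: 43.57
ee_pos: [435.3, -229.7, -12.3]
orientation: [2.166, 0.118, -2.163]
ft_force: [-1.0, 0.9, 3.6]
width: 18.1
```

Emit:
apply_moves --increments '[{"gripper": 0,"delta_pos": [0,0,0],"dr": [0,0,0]},{"gripper": 0,"delta_pos": [0,0,0],"dr": [0,0,0]},{"gripper": 0,"delta_pos": [0,0,0],"dr": [0,0,0]},{"gripper": 0,"delta_pos": [0,0,0],"dr": [0,0,0]},{"gripper": 0,"delta_pos": [0,0,0],"dr": [0,0,0]}]'

```text
t: 43.98
ee_pos: [435.3, -229.7, -12.4]
orientation: [2.166, 0.118, -2.163]
ft_force: [0.0, 0.2, 6.5]
width: 17.8
```

Emit:
apply_moves --increments '[{"gripper": 0,"delta_pos": [-2,0,0],"dr": [0,0,0]},{"gripper": 0,"delta_pos": [-3,0,0],"dr": [0,0,0]},{"gripper": 0,"delta_pos": [-4,0,0],"dr": [0,0,0]},{"gripper": 0,"delta_pos": [-4,0,0],"dr": [0,0,0]},{"gripper": 0,"delta_pos": [-3,0,0],"dr": [0,0,0]}]'

```text
t: 44.4
ee_pos: [435.0, -229.6, 149.8]
orientation: [2.167, 0.117, -2.162]
ft_force: [0.6, 0.3, -0.7]
width: 18.2
```

Emit:
apply_moves --increments '[{"gripper": 0,"delta_pos": [0,-3.047,-0.377],"dr": [0,0,0]},{"gripper": 0,"delta_pos": [0,-3.047,-0.377],"dr": [0,0,0]},{"gripper": 0,"delta_pos": [0,-3.047,-0.377],"dr": [0,0,0]},{"gripper": 0,"delta_pos": [0,-3.047,-0.377],"dr": [0,0,0]},{"gripper": 0,"delta_pos": [0,-3.047,-0.377],"dr": [0,0,0]}]'

```text
t: 44.82
ee_pos: [436.4, -74.6, 147.2]
orientation: [2.166, 0.118, -2.164]
ft_force: [0.8, 0.5, -0.4]
width: 18.4
```

Emit:
apply_moves --increments '[{"gripper": 0,"delta_pos": [0,-3.047,-0.377],"dr": [0,0,0]},{"gripper": 0,"delta_pos": [0,-3.047,-0.377],"dr": [0,0,0]},{"gripper": 0,"delta_pos": [0,-3.047,-0.377],"dr": [0,0,0]},{"gripper": 0,"delta_pos": [0,-3.047,-0.377],"dr": [0,0,0]},{"gripper": 0,"delta_pos": [0,-3.047,-0.377],"dr": [0,0,0]}]'

```text
t: 45.23
ee_pos: [438.5, 79.1, 147.0]
orientation: [2.166, 0.119, -2.165]
ft_force: [0.4, -0.1, -0.3]
width: 18.4
```

Emit:
apply_moves --increments '[{"gripper": 0,"delta_pos": [0,-3.047,-0.377],"dr": [0,0,0]},{"gripper": 0,"delta_pos": [0,-3.047,-0.377],"dr": [0,0,0]},{"gripper": 0,"delta_pos": [0,-3.047,-0.377],"dr": [0,0,0]},{"gripper": 0,"delta_pos": [0,-3.047,-0.377],"dr": [0,0,0]},{"gripper": 0,"delta_pos": [0,-3.047,-0.377],"dr": [0,0,0]}]'

```text
t: 45.65
ee_pos: [440.5, 232.7, 147.0]
orientation: [2.165, 0.119, -2.165]
ft_force: [0.5, -0.4, -1.2]
width: 18.3
```

Emit:
apply_moves --increments '[{"gripper": 0,"delta_pos": [0,-3.047,-0.377],"dr": [0,0,0]},{"gripper": 0,"delta_pos": [0,-3.047,-0.377],"dr": [0,0,0]},{"gripper": 0,"delta_pos": [0,-3.047,-0.377],"dr": [0,0,0]},{"gripper": 0,"delta_pos": [0,-3.047,-0.377],"dr": [0,0,0]},{"gripper": 0,"delta_pos": [0,-3.047,-0.377],"dr": [0,0,0]}]'

```text
t: 46.07
ee_pos: [442.6, 386.1, 146.9]
orientation: [2.165, 0.119, -2.165]
ft_force: [0.8, -0.9, 0.2]
width: 18.4
```

Emit:
apply_moves --increments '[{"gripper": 0,"delta_pos": [0,0,0],"dr": [-0.0955,0,0]},{"gripper": 0,"delta_pos": [0,0,0],"dr": [-0.0955,0,0]},{"gripper": 0,"delta_pos": [0,0,0],"dr": [-0.0955,0,0]},{"gripper": 0,"delta_pos": [0,0,0],"dr": [-0.0955,0,0]},{"gripper": 0,"delta_pos": [0,0,0],"dr": [-0.0955,0,0]}]'

```text
t: 46.48
ee_pos: [442.7, 384.6, 146.8]
orientation: [1.884, 0.575, -1.884]
ft_force: [0.4, -0.2, -1.1]
width: 18.2
```

Emit:
apply_moves --increments '[{"gripper": 0,"delta_pos": [0,0,0],"dr": [-0.0955,0,0]},{"gripper": 0,"delta_pos": [0,0,0],"dr": [-0.0955,0,0]},{"gripper": 0,"delta_pos": [0,0,0],"dr": [-0.0955,0,0]},{"gripper": 0,"delta_pos": [0,0,0],"dr": [-0.0955,0,0]},{"gripper": 0,"delta_pos": [0,0,0],"dr": [-0.0955,0,0]}]'

```text
t: 46.9
ee_pos: [442.8, 384.5, 146.9]
orientation: [1.568, 0.929, -1.568]
ft_force: [0.3, -0.0, 0.2]
width: 18.2
```

Emit:
apply_moves --increments '[{"gripper": 0,"delta_pos": [0,0,0],"dr": [-0.0955,0,0]},{"gripper": 0,"delta_pos": [0,0,0],"dr": [-0.0955,0,0]},{"gripper": 0,"delta_pos": [0,0,0],"dr": [-0.0955,0,0]},{"gripper": 0,"delta_pos": [0,0,0],"dr": [-0.0955,0,0]},{"gripper": 0,"delta_pos": [0,0,0],"dr": [-0.0955,0,0]}]'

```text
t: 47.32
ee_pos: [442.8, 384.5, 146.9]
orientation: [1.227, 1.198, -1.227]
ft_force: [0.6, 0.9, -1.2]
width: 18.3
```

```bash
python3 - <<'E'
from h import *
t=grab('top','t22')
tell([449.5,384],87.7,-6); print(ctrl.get_obs()['width'])
for s in syringes(t,12,30): print(s)
d=grab('wrist','w22')
for s in syringes(d,16): print('w',s)
E
```

```text
t 47.4 p [442.8 384.5 146.9] yhead -1.1 delta cm [15.29  0.67  0.04]
dr_x 0.022 tilt [-0. -0. -1.]
18.249616691693863
{'o': array([539.1,  27.4]), 'ang': np.float32(95.5), 'end': np.float64(119.1), 'n': 3234}
{'o': array([507.7, 384.6]), 'ang': np.float32(86.0), 'end': np.float64(50.7), 'n': 177}
{'o': array([ 420.7, -295.5]), 'ang': np.float32(-174.3), 'end': np.float64(49.3), 'n': 161}
{'o': array([ 254.3, -720.3]), 'ang': np.float32(13.3), 'end': np.float64(172.7), 'n': 47}
w {'o': array([507.2, 382.3]), 'ang': np.float32(88.0), 'end': np.float64(50.2), 'n': 1353}
```

Emit:
apply_moves --increments '[{"gripper": 0,"delta_pos": [3,0.67,0],"dr": [0.02,0,0]},{"gripper": 0,"delta_pos": [3,0,0],"dr": [0,0,0]},{"gripper": 0,"delta_pos": [3,0,0],"dr": [0,0,0]},{"gripper": 0,"delta_pos": [2.5,0,0],"dr": [0,0,0]},{"gripper": 0,"delta_pos": [1.5,0,0],"dr": [0,0,0]}]'

```text
t: 47.83
ee_pos: [448.4, 383.3, 14.0]
orientation: [1.245, 1.184, -1.251]
ft_force: [-0.0, 0.4, 0.2]
width: 18.2
```

Emit:
apply_moves --increments '[{"gripper": 0,"delta_pos": [1.2,0,0],"dr": [0,0,0]},{"gripper": 0,"delta_pos": [0.8,0,0],"dr": [0,0,0]},{"gripper": 0,"delta_pos": [0.3,0,0],"dr": [0,0,0]},{"gripper": 0,"delta_pos": [0,0,0],"dr": [0,0,0]},{"gripper": 0,"delta_pos": [0,0,0],"dr": [0,0,0]}]'

```text
t: 48.25
ee_pos: [450.3, 384.9, -5.5]
orientation: [1.247, 1.185, -1.244]
ft_force: [-0.1, 0.2, -0.5]
width: 18.3
```

Emit:
apply_moves --increments '[{"gripper": 35,"delta_pos": [0,0,0],"dr": [0,0,0]},{"gripper": 35,"delta_pos": [0,0,0],"dr": [0,0,0]},{"gripper": 35,"delta_pos": [0,0,0],"dr": [0,0,0]},{"gripper": 35,"delta_pos": [0,0,0],"dr": [0,0,0]},{"gripper": 35,"delta_pos": [0,0,0],"dr": [0,0,0]}]'

```text
t: 48.67
ee_pos: [449.9, 384.6, -6.0]
orientation: [1.246, 1.186, -1.245]
ft_force: [0.2, 0.2, 0.1]
width: 30.6
```

Emit:
apply_moves --increments '[{"gripper": 35,"delta_pos": [-2,0,0],"dr": [0,0,0]},{"gripper": 35,"delta_pos": [-3,0,0],"dr": [0,0,0]},{"gripper": 50,"delta_pos": [-4,0,0],"dr": [0,0,0]},{"gripper": 50,"delta_pos": [-4,0,0],"dr": [0,0,0]},{"gripper": 50,"delta_pos": [-4,0,0],"dr": [0,0,0]}]'

```text
t: 49.08
ee_pos: [449.3, 384.1, 165.3]
orientation: [1.245, 1.186, -1.246]
ft_force: [0.0, 0.9, -0.1]
width: 43.5
```

```bash
python3 - <<'E'
from h import *
p,M,o=pose(); print(p,np.degrees(np.arctan2(M[1,1],M[0,1])))
d=grab('wrist','w23')
for s in syringes(d,16): print('w',s)
t=grab('top','t23')
for s in syringes(t,12,30): print(s)
tell([421,-295.5],5.6,75)
E
```

```text
[449.28426589 384.11089979 165.28375326] -2.8093295612038047
w {'o': array([449. , 384.3]), 'ang': np.float32(87.5), 'end': np.float64(52.6), 'n': 1243}
w {'o': array([507.4, 381.4]), 'ang': np.float32(87.9), 'end': np.float64(51.6), 'n': 1262}
{'o': array([524.4, 155.8]), 'ang': np.float32(-82.3), 'end': np.float64(115.8), 'n': 3234}
{'o': array([507.6, 384.6]), 'ang': np.float32(85.8), 'end': np.float64(50.7), 'n': 176}
{'o': array([ 420.7, -295.4]), 'ang': np.float32(-174.1), 'end': np.float64(49.4), 'n': 158}
{'o': array([449.3, 388.1]), 'ang': np.float32(87.5), 'end': np.float64(52.6), 'n': 167}
t 49.2 p [453.1 387.3 170.7] yhead -2.8 delta cm [9.020e+00 5.000e-02 6.843e+01]
dr_x 1.424 tilt [ 0.009  0.008 -1.   ]
```

Emit:
apply_moves --increments '[{"gripper": 50,"delta_pos": [0,0.025,3.4],"dr": [0,0,0]},{"gripper": 50,"delta_pos": [0,0.025,3.4],"dr": [0,0,0]},{"gripper": 50,"delta_pos": [0,0.025,3.4],"dr": [0,0,0]},{"gripper": 50,"delta_pos": [0,0.025,3.4],"dr": [0,0,0]},{"gripper": 50,"delta_pos": [0,0.025,3.4],"dr": [0,0,0]}]'

```text
t: 49.6
ee_pos: [441.9, 213.1, 163.2]
orientation: [1.244, 1.186, -1.245]
ft_force: [-0.1, -0.6, -0.7]
width: 43.8
```

Emit:
apply_moves --increments '[{"gripper": 50,"delta_pos": [0,0.025,3.4],"dr": [0,0,0]},{"gripper": 50,"delta_pos": [0,0.025,3.4],"dr": [0,0,0]},{"gripper": 50,"delta_pos": [0,0.025,3.4],"dr": [0,0,0]},{"gripper": 50,"delta_pos": [0,0.025,3.4],"dr": [0,0,0]},{"gripper": 50,"delta_pos": [0,0.025,3.4],"dr": [0,0,0]}]'

```text
t: 50.02
ee_pos: [434.9, 43.2, 163.3]
orientation: [1.245, 1.186, -1.245]
ft_force: [0.5, 0.5, 0.8]
width: 43.6
```

Emit:
apply_moves --increments '[{"gripper": 50,"delta_pos": [0,0.025,3.4],"dr": [0,0,0]},{"gripper": 50,"delta_pos": [0,0.025,3.4],"dr": [0,0,0]},{"gripper": 50,"delta_pos": [0,0.025,3.4],"dr": [0,0,0]},{"gripper": 50,"delta_pos": [0,0.025,3.4],"dr": [0,0,0]},{"gripper": 50,"delta_pos": [0,0.025,3.4],"dr": [0,0,0]}]'

```text
t: 50.43
ee_pos: [427.8, -126.7, 163.3]
orientation: [1.245, 1.186, -1.245]
ft_force: [1.2, 1.6, -0.2]
width: 43.9
```

Emit:
apply_moves --increments '[{"gripper": 50,"delta_pos": [0,0.025,3.4],"dr": [0,0,0]},{"gripper": 50,"delta_pos": [0,0.025,3.4],"dr": [0,0,0]},{"gripper": 50,"delta_pos": [0,0.025,3.4],"dr": [0,0,0]},{"gripper": 50,"delta_pos": [0,0.025,3.4],"dr": [0,0,0]},{"gripper": 50,"delta_pos": [0,0.025,3.4],"dr": [0,0,0]}]'

```text
t: 50.85
ee_pos: [420.7, -296.5, 163.2]
orientation: [1.245, 1.186, -1.246]
ft_force: [-0.1, 0.8, 0.4]
width: 44.0
```

Emit:
apply_moves --increments '[{"gripper": 50,"delta_pos": [0.5,0,0],"dr": [0.0952,0,0]},{"gripper": 50,"delta_pos": [0.5,0,0],"dr": [0.0952,0,0]},{"gripper": 50,"delta_pos": [0.5,0,0],"dr": [0.0952,0,0]},{"gripper": 50,"delta_pos": [0.5,0,0],"dr": [0.0952,0,0]},{"gripper": 50,"delta_pos": [0.5,0,0],"dr": [0.0952,0,0]}]'

```text
t: 51.27
ee_pos: [421.0, -294.9, 137.8]
orientation: [1.588, 0.911, -1.589]
ft_force: [0.2, -0.2, -0.2]
width: 44.3
```

Emit:
apply_moves --increments '[{"gripper": 50,"delta_pos": [0.7,0,0],"dr": [0.0952,0,0]},{"gripper": 50,"delta_pos": [0.7,0,0],"dr": [0.0952,0,0]},{"gripper": 50,"delta_pos": [0.7,0,0],"dr": [0.0952,0,0]},{"gripper": 50,"delta_pos": [0.7,0,0],"dr": [0.0952,0,0]},{"gripper": 50,"delta_pos": [0.7,0,0],"dr": [0.0952,0,0]}]'

```text
t: 51.68
ee_pos: [421.1, -294.7, 102.8]
orientation: [1.901, 0.552, -1.902]
ft_force: [0.7, -0.3, -0.7]
width: 43.6
```

Emit:
apply_moves --increments '[{"gripper": 50,"delta_pos": [0.6,0,0],"dr": [0.0952,0,0]},{"gripper": 50,"delta_pos": [0.6,0,0],"dr": [0.0952,0,0]},{"gripper": 50,"delta_pos": [0.6,0,0],"dr": [0.0952,0,0]},{"gripper": 50,"delta_pos": [0.6,0,0],"dr": [0.0952,0,0]},{"gripper": 50,"delta_pos": [0.6,0,0],"dr": [0.0952,0,0]}]'

```text
t: 52.1
ee_pos: [421.1, -294.7, 72.9]
orientation: [2.175, 0.097, -2.177]
ft_force: [0.5, 0.4, -0.6]
width: 43.9
```

```bash
python3 - <<'E'
from h import *
d=grab('wrist','w24')
for s in syringes(d): print('w',s)
tell([421,-295.4],5.7,-15)
E
```

```text
w {'o': array([ 421.1, -295.3]), 'ang': np.float32(-174.3), 'end': np.float64(55.2), 'n': 2208}
t 52.1 p [ 420.6 -294.3   71.9] yhead -85.2 delta cm [ 8.69  0.12 -0.05]
dr_x -0.016 tilt [-0.002  0.001 -1.   ]
```

Emit:
apply_moves --increments '[{"gripper": 50,"delta_pos": [2.3,0.08,0],"dr": [-0.016,0,0]},{"gripper": 50,"delta_pos": [2.4,0,0],"dr": [0,0,0]},{"gripper": 50,"delta_pos": [2.1,0,0],"dr": [0,0,0]},{"gripper": 50,"delta_pos": [1.4,0,0],"dr": [0,0,0]},{"gripper": 50,"delta_pos": [0.5,0,0],"dr": [0,0,0]}]'

```text
t: 52.57
ee_pos: [420.1, -294.7, -15.5]
orientation: [2.162, 0.124, -2.168]
ft_force: [-0.1, -0.2, -0.0]
width: 43.9
```

Emit:
apply_moves --increments '[{"gripper": 30,"delta_pos": [0,0,0],"dr": [0,0,0]},{"gripper": 10,"delta_pos": [0,0,0],"dr": [0,0,0]},{"gripper": 0,"delta_pos": [0,0,0],"dr": [0,0,0]},{"gripper": 0,"delta_pos": [0,0,0],"dr": [0,0,0]},{"gripper": 0,"delta_pos": [0,0,0],"dr": [0,0,0]}]'

```text
t: 52.98
ee_pos: [422.1, -296.2, -12.3]
orientation: [2.166, 0.118, -2.163]
ft_force: [0.3, 0.4, 2.8]
width: 18.9
```

Emit:
apply_moves --increments '[{"gripper": 0,"delta_pos": [0,0,0],"dr": [0,0,0]},{"gripper": 0,"delta_pos": [0,0,0],"dr": [0,0,0]},{"gripper": 0,"delta_pos": [0,0,0],"dr": [0,0,0]},{"gripper": 0,"delta_pos": [0,0,0],"dr": [0,0,0]},{"gripper": 0,"delta_pos": [0,0,0],"dr": [0,0,0]}]'

```text
t: 53.4
ee_pos: [422.1, -296.2, -12.4]
orientation: [2.166, 0.118, -2.163]
ft_force: [-0.7, 0.6, 6.4]
width: 18.3
```

Emit:
apply_moves --increments '[{"gripper": 0,"delta_pos": [-2,0,0],"dr": [0,0,0]},{"gripper": 0,"delta_pos": [-3,0,0],"dr": [0,0,0]},{"gripper": 0,"delta_pos": [-4,0,0],"dr": [0,0,0]},{"gripper": 0,"delta_pos": [-4,0,0],"dr": [0,0,0]},{"gripper": 0,"delta_pos": [-3,0,0],"dr": [0,0,0]}]'

```text
t: 53.82
ee_pos: [421.9, -296.1, 149.7]
orientation: [2.166, 0.117, -2.162]
ft_force: [-0.5, -0.9, -0.8]
width: 18.4
```

Emit:
apply_moves --increments '[{"gripper": 0,"delta_pos": [0,-3.407,-0.17],"dr": [0,0,0]},{"gripper": 0,"delta_pos": [0,-3.407,-0.17],"dr": [0,0,0]},{"gripper": 0,"delta_pos": [0,-3.407,-0.17],"dr": [0,0,0]},{"gripper": 0,"delta_pos": [0,-3.407,-0.17],"dr": [0,0,0]},{"gripper": 0,"delta_pos": [0,-3.407,-0.17],"dr": [0,0,0]}]'

```text
t: 54.23
ee_pos: [410.8, -124.1, 147.0]
orientation: [2.166, 0.118, -2.164]
ft_force: [1.4, -0.4, 0.3]
width: 18.3
```

Emit:
apply_moves --increments '[{"gripper": 0,"delta_pos": [0,-3.407,-0.17],"dr": [0,0,0]},{"gripper": 0,"delta_pos": [0,-3.407,-0.17],"dr": [0,0,0]},{"gripper": 0,"delta_pos": [0,-3.407,-0.17],"dr": [0,0,0]},{"gripper": 0,"delta_pos": [0,-3.407,-0.17],"dr": [0,0,0]},{"gripper": 0,"delta_pos": [0,-3.407,-0.17],"dr": [0,0,0]}]'

```text
t: 54.65
ee_pos: [400.6, 46.3, 147.0]
orientation: [2.166, 0.119, -2.164]
ft_force: [0.5, 0.1, -0.0]
width: 18.1
```

Emit:
apply_moves --increments '[{"gripper": 0,"delta_pos": [0,-3.407,-0.17],"dr": [0,0,0]},{"gripper": 0,"delta_pos": [0,-3.407,-0.17],"dr": [0,0,0]},{"gripper": 0,"delta_pos": [0,-3.407,-0.17],"dr": [0,0,0]},{"gripper": 0,"delta_pos": [0,-3.407,-0.17],"dr": [0,0,0]},{"gripper": 0,"delta_pos": [0,-3.407,-0.17],"dr": [0,0,0]}]'

```text
t: 55.07
ee_pos: [390.2, 216.7, 147.0]
orientation: [2.165, 0.119, -2.164]
ft_force: [0.2, 0.0, -0.3]
width: 18.1
```

Emit:
apply_moves --increments '[{"gripper": 0,"delta_pos": [0,-3.407,-0.17],"dr": [0,0,0]},{"gripper": 0,"delta_pos": [0,-3.407,-0.17],"dr": [0,0,0]},{"gripper": 0,"delta_pos": [0,-3.407,-0.17],"dr": [0,0,0]},{"gripper": 0,"delta_pos": [0,-3.407,-0.17],"dr": [0,0,0]},{"gripper": 0,"delta_pos": [0,-3.407,-0.17],"dr": [0,0,0]}]'

```text
t: 55.48
ee_pos: [380.0, 386.9, 146.8]
orientation: [2.165, 0.119, -2.165]
ft_force: [1.3, -0.0, -0.3]
width: 18.3
```

Emit:
apply_moves --increments '[{"gripper": 0,"delta_pos": [0,0,0],"dr": [-0.0955,0,0]},{"gripper": 0,"delta_pos": [0,0,0],"dr": [-0.0955,0,0]},{"gripper": 0,"delta_pos": [0,0,0],"dr": [-0.0955,0,0]},{"gripper": 0,"delta_pos": [0,0,0],"dr": [-0.0955,0,0]},{"gripper": 0,"delta_pos": [0,0,0],"dr": [-0.0955,0,0]}]'

```text
t: 55.9
ee_pos: [380.3, 385.2, 146.7]
orientation: [1.884, 0.575, -1.884]
ft_force: [-0.1, 0.2, -1.0]
width: 18.6
```

Emit:
apply_moves --increments '[{"gripper": 0,"delta_pos": [0,0,0],"dr": [-0.0955,0,0]},{"gripper": 0,"delta_pos": [0,0,0],"dr": [-0.0955,0,0]},{"gripper": 0,"delta_pos": [0,0,0],"dr": [-0.0955,0,0]},{"gripper": 0,"delta_pos": [0,0,0],"dr": [-0.0955,0,0]},{"gripper": 0,"delta_pos": [0,0,0],"dr": [-0.0955,0,0]}]'

```text
t: 56.32
ee_pos: [380.4, 385.1, 146.8]
orientation: [1.568, 0.929, -1.568]
ft_force: [0.5, 0.6, -0.5]
width: 18.2
```

Emit:
apply_moves --increments '[{"gripper": 0,"delta_pos": [0,0,0],"dr": [-0.0955,0,0]},{"gripper": 0,"delta_pos": [0,0,0],"dr": [-0.0955,0,0]},{"gripper": 0,"delta_pos": [0,0,0],"dr": [-0.0955,0,0]},{"gripper": 0,"delta_pos": [0,0,0],"dr": [-0.0955,0,0]},{"gripper": 0,"delta_pos": [0,0,0],"dr": [-0.0955,0,0]}]'

```text
t: 56.73
ee_pos: [380.5, 385.1, 146.8]
orientation: [1.227, 1.198, -1.227]
ft_force: [0.2, 0.7, -1.0]
width: 18.5
```

```bash
python3 - <<'E'
from h import *
tell([391.5,386.6],87.7,-8); print(ctrl.get_obs()['width'])
t=grab('top','t25')
for s in syringes(t,12,30): print(s)
E
```

```text
t 56.7 p [380.5 385.1 146.8] yhead -1.4 delta cm [15.48  1.1  -0.18]
dr_x 0.016 tilt [ 0.  0. -1.]
18.49667403300737
{'o': array([533.7, 152.5]), 'ang': np.float32(-91.6), 'end': np.float64(104.0), 'n': 3142}
{'o': array([507.5, 384.6]), 'ang': np.float32(85.6), 'end': np.float64(50.7), 'n': 177}
{'o': array([449.3, 388.1]), 'ang': np.float32(87.4), 'end': np.float64(52.6), 'n': 168}
```

Emit:
apply_moves --increments '[{"gripper": 0,"delta_pos": [2,1.1,-0.18],"dr": [0.016,0,0]},{"gripper": 0,"delta_pos": [3,0,0],"dr": [0,0,0]},{"gripper": 0,"delta_pos": [3,0,0],"dr": [0,0,0]},{"gripper": 0,"delta_pos": [3,0,0],"dr": [0,0,0]},{"gripper": 0,"delta_pos": [2,0,0],"dr": [0,0,0]}]'

```text
t: 57.2
ee_pos: [390.8, 385.8, 14.4]
orientation: [1.242, 1.187, -1.246]
ft_force: [-0.0, -0.3, -0.3]
width: 18.4
```

Emit:
apply_moves --increments '[{"gripper": 0,"delta_pos": [1.2,0,0],"dr": [0,0,0]},{"gripper": 0,"delta_pos": [0.8,0,0],"dr": [0,0,0]},{"gripper": 0,"delta_pos": [0.3,0,0],"dr": [0,0,0]},{"gripper": 0,"delta_pos": [0,0,0],"dr": [0,0,0]},{"gripper": 0,"delta_pos": [0,0,0],"dr": [0,0,0]}]'

```text
t: 57.62
ee_pos: [392.3, 387.3, -5.4]
orientation: [1.244, 1.188, -1.241]
ft_force: [-0.4, 0.6, -0.2]
width: 18.0
```

Emit:
apply_moves --increments '[{"gripper": 33,"delta_pos": [0,0,0],"dr": [0,0,0]},{"gripper": 33,"delta_pos": [0,0,0],"dr": [0,0,0]},{"gripper": 33,"delta_pos": [0,0,0],"dr": [0,0,0]},{"gripper": 33,"delta_pos": [0,0,0],"dr": [0,0,0]},{"gripper": 33,"delta_pos": [0,0,0],"dr": [0,0,0]}]'

```text
t: 58.03
ee_pos: [391.8, 386.9, -6.0]
orientation: [1.242, 1.188, -1.241]
ft_force: [-0.1, 0.6, 0.2]
width: 28.9
```

Emit:
apply_moves --increments '[{"gripper": 33,"delta_pos": [-2,0,0],"dr": [0,0,0]},{"gripper": 33,"delta_pos": [-3,0,0],"dr": [0,0,0]},{"gripper": 33,"delta_pos": [-4,0,0],"dr": [0,0,0]},{"gripper": 0,"delta_pos": [-4,0,0],"dr": [0,0,0]},{"gripper": 0,"delta_pos": [-4,0,0],"dr": [0,0,0]}]'

```text
t: 58.45
ee_pos: [391.2, 386.3, 165.3]
orientation: [1.241, 1.188, -1.243]
ft_force: [1.1, 1.4, -0.3]
width: 19.2
```

```bash
python3 - <<'E'
from h import *
p,M,o=pose(); print(p,np.degrees(np.arctan2(M[1,1],M[0,1])),o['t'],o['qpos'].round(2))
d=grab('wrist','w26')
for s in syringes(d,16): print('w',s)
t=grab('top','t26')
for s in syringes(t,12,30): print(s)
# tray contents from top: points z in 24..41 inside tray; panel/trim
Q=cloud(t); z=Q[...,2]
sel=(z>24)&(z<41)&(Q[...,0]>452)&(Q[...,0]<596)&(Q[...,1]>0)&(Q[...,1]<186)
m=sel.astype(np.uint8)*255
for c,s in blobs(m,25): 
    q=Q[m>0] ; print('in tray',c.round(0),s,plane(t,c,30).round(0),)
bm=mask(t['img'],(105,120,40),(128,255,255))
for c,s in blobs(bm[130:245,200:340].copy(),4): print('blue',c.round(0)+[200,130],s)
sel=(Q[...,0]>420)&(Q[...,0]<470)&(Q[...,1]>-20)&(Q[...,1]<230)&(z>45)&(z<66); print('panel top pts',Q[sel].min(0).round(),Q[sel].max(0).round(),np.median(Q[sel],0).round())
E
```

```text
[391.22730242 386.31415705 165.28305635] -2.5537254696713068 58.45 [0.76 0.36 1.83 0.   0.95 0.8 ]
w {'o': array([449.4, 383.9]), 'ang': np.float32(88.0), 'end': np.float64(52.6), 'n': 1260}
w {'o': array([507.9, 381.3]), 'ang': np.float32(88.1), 'end': np.float64(51.6), 'n': 1241}
w {'o': array([390.9, 387. ]), 'ang': np.float32(-93.8), 'end': np.float64(53.6), 'n': 1212}
{'o': array([537.9, 156.9]), 'ang': np.float32(-95.5), 'end': np.float64(107.2), 'n': 3105}
{'o': array([507.6, 384.6]), 'ang': np.float32(85.8), 'end': np.float64(50.7), 'n': 178}
{'o': array([449.4, 388.1]), 'ang': np.float32(87.4), 'end': np.float64(52.6), 'n': 167}
{'o': array([390.8, 387.3]), 'ang': np.float32(-93.2), 'end': np.float64(49.2), 'n': 170}
in tray [270. 207.] [265 185  11  46 225] [[529. 138.  30.]]
in tray [303. 209.] [297 185  11  46 245] [[520.  47.  30.]]
blue [302. 191.] [100  55   5  15  43]
blue [270. 224.] [68 85  5 16 38]
blue [273. 236.] [ 22 103 106   7 304]
panel top pts [435. -19.  45.] [456. 229.  64.] [442.  98.  57.]
```

Emit:
apply_moves --increments '[{"gripper": 0,"delta_pos": [0,0.165,2.92],"dr": [0,0,0]},{"gripper": 0,"delta_pos": [0,0.165,2.92],"dr": [0,0,0]},{"gripper": 0,"delta_pos": [0,0.165,2.92],"dr": [0,0,0]},{"gripper": 0,"delta_pos": [0,0.165,2.92],"dr": [0,0,0]},{"gripper": 0,"delta_pos": [0,0.165,2.92],"dr": [0,0,0]}]'

```text
t: 58.97
ee_pos: [392.7, 239.0, 163.0]
orientation: [1.241, 1.188, -1.242]
ft_force: [0.5, -0.3, 0.0]
width: 0.3
```

Emit:
apply_moves --increments '[{"gripper": 0,"delta_pos": [0,0.165,2.92],"dr": [0,0,0]},{"gripper": 0,"delta_pos": [0,0.165,2.92],"dr": [0,0,0]},{"gripper": 0,"delta_pos": [0,0.165,2.92],"dr": [0,0,0]},{"gripper": 0,"delta_pos": [0,0.165,2.92],"dr": [0,0,0]},{"gripper": 0,"delta_pos": [0,0.165,2.92],"dr": [0,0,0]}]'

```text
t: 59.38
ee_pos: [394.4, 92.9, 163.1]
orientation: [1.241, 1.188, -1.242]
ft_force: [0.4, 0.4, 0.4]
width: 0.8
```

Emit:
apply_moves --increments '[{"gripper": 0,"delta_pos": [0,0,0],"dr": [0.102,0,0]},{"gripper": 0,"delta_pos": [0,0,0],"dr": [0.102,0,0]},{"gripper": 0,"delta_pos": [0,0,0],"dr": [0.102,0,0]},{"gripper": 0,"delta_pos": [0,0,0],"dr": [0.102,0,0]},{"gripper": 0,"delta_pos": [0,0,0],"dr": [0.102,0,0]}]'

```text
t: 59.8
ee_pos: [394.7, 94.0, 163.0]
orientation: [1.608, 0.89, -1.61]
ft_force: [0.5, -0.1, -0.5]
width: 0.3
```

Emit:
apply_moves --increments '[{"gripper": 0,"delta_pos": [0,0,0],"dr": [0.102,0,0]},{"gripper": 0,"delta_pos": [0,0,0],"dr": [0.102,0,0]},{"gripper": 0,"delta_pos": [0,0,0],"dr": [0.102,0,0]},{"gripper": 0,"delta_pos": [0,0,0],"dr": [0.102,0,0]},{"gripper": 0,"delta_pos": [0,0,0],"dr": [0.102,0,0]}]'

```text
t: 60.22
ee_pos: [394.6, 94.2, 163.0]
orientation: [1.94, 0.497, -1.942]
ft_force: [-0.3, 0.6, 0.8]
width: 0.4
```

Emit:
apply_moves --increments '[{"gripper": 0,"delta_pos": [0,0,0],"dr": [0.102,0,0]},{"gripper": 0,"delta_pos": [0,0,0],"dr": [0.102,0,0]},{"gripper": 0,"delta_pos": [0,0,0],"dr": [0.102,0,0]},{"gripper": 0,"delta_pos": [0,0,0],"dr": [0.102,0,0]},{"gripper": 0,"delta_pos": [0,0,0],"dr": [0.102,0,0]}]'

```text
t: 60.63
ee_pos: [394.6, 94.2, 163.0]
orientation: [-2.216, 0.01, 2.218]
ft_force: [0.0, 1.5, 0.0]
width: 0.4
```

```bash
python3 - <<'E'
from h import *
tell([395,94],1.1,12)
d=grab('wrist','w27'); P=cloud(d); z=P[...,2]
b=mask(d['img'],(105,120,40),(128,255,255))
for c,s in blobs(b,40): print('blue',c.round(0),s,plane(d,c,25).round(0))
sel=(z>24)&(z<41)&(P[...,0]>460)&(P[...,0]<596)&(P[...,1]>0)&(P[...,1]<186)
for c,s in blobs(sel.astype(np.uint8)*255,200): print('in tray',c.round(0),s,plane(d,c,28).round(0))
for n in (d,): 
    sel=(P[...,0]<480)&(z>45)&(z<66)&(P[...,1]>-40)&(P[...,1]<230); print(np.percentile(P[sel],[1,50,99],axis=0).round())
E
```

```text
t 60.6 p [394.6  94.2 163. ] yhead -90.5 delta cm [ 1.51e+01  1.00e-02 -6.00e-02]
dr_x -0.028 tilt [-0.001 -0.    -1.   ]
blue [369.   9.] [366   0   8  18 127] [[555.  47.  25.]]
blue [273.  88.] [268  66  10  45 340] [[488. 138.  25.]]
blue [274. 114.] [265 112  18   4  58] [[464. 137.  25.]]
blue [287. 136.] [ 127  128  321   17 3052] [[443. 125.  25.]]
blue [ 86. 188.] [ 81 182  11  13  90] [[391. 338.  25.]]
in tray [271.  45.] [ 254    0   34  112 1847] [[525. 137.  28.]]
in tray [369.  57.] [ 352    0   36  118 2125] [[514.  46.  28.]]
[[434. -19.  47.]
 [443.  99.  58.]
 [450. 227.  60.]]
```

Emit:
apply_moves --increments '[{"gripper": 0,"delta_pos": [3.2,0,0],"dr": [-0.028,0,0]},{"gripper": 0,"delta_pos": [3.2,0,0],"dr": [0,0,0]},{"gripper": 0,"delta_pos": [3.2,0,0],"dr": [0,0,0]},{"gripper": 0,"delta_pos": [3.2,0,0],"dr": [0,0,0]},{"gripper": 0,"delta_pos": [2.2,0,0],"dr": [0,0,0]}]'

```text
t: 61.1
ee_pos: [393.7, 94.0, 11.2]
orientation: [2.205, 0.029, -2.21]
ft_force: [-0.2, -0.2, 0.3]
width: 0.3
```

Emit:
apply_moves --increments '[{"gripper": 0,"delta_pos": [0,0,-0.4],"dr": [0,0,0]},{"gripper": 0,"delta_pos": [0,0,-0.5],"dr": [0,0,0]},{"gripper": 0,"delta_pos": [0,0,-0.5],"dr": [0,0,0]},{"gripper": 0,"delta_pos": [0,0,-0.5],"dr": [0,0,0]},{"gripper": 0,"delta_pos": [0,0,-0.5],"dr": [0,0,0]}]'

```text
t: 61.52
ee_pos: [421.1, 95.1, 15.1]
orientation: [2.213, 0.028, -2.206]
ft_force: [-0.5, 0.2, 0.4]
width: 0.2
```

Emit:
apply_moves --increments '[{"gripper": 0,"delta_pos": [0,0,-0.5],"dr": [0,0,0]},{"gripper": 0,"delta_pos": [0,0,-0.5],"dr": [0,0,0]},{"gripper": 0,"delta_pos": [0,0,-0.5],"dr": [0,0,0]},{"gripper": 0,"delta_pos": [0,0,-0.5],"dr": [0,0,0]},{"gripper": 0,"delta_pos": [0,0,-0.5],"dr": [0,0,0]}]'

```text
t: 61.93
ee_pos: [443.0, 95.3, 13.7]
orientation: [2.206, 0.026, -2.212]
ft_force: [-6.4, -0.1, 4.3]
width: 0.6
```

Emit:
apply_moves --increments '[{"gripper": 0,"delta_pos": [0,0,-0.5],"dr": [0,0,0]},{"gripper": 0,"delta_pos": [0,0,-0.5],"dr": [0,0,0]},{"gripper": 0,"delta_pos": [0,0,-0.5],"dr": [0,0,0]},{"gripper": 0,"delta_pos": [0,0,-0.5],"dr": [0,0,0]},{"gripper": 0,"delta_pos": [0,0,-0.5],"dr": [0,0,0]}]'

```text
t: 62.35
ee_pos: [467.8, 95.7, 13.5]
orientation: [2.205, 0.026, -2.213]
ft_force: [-4.7, -1.6, 4.4]
width: 0.2
```

Emit:
apply_moves --increments '[{"gripper": 0,"delta_pos": [0,0,-0.5],"dr": [0,0,0]},{"gripper": 0,"delta_pos": [0,0,-0.5],"dr": [0,0,0]},{"gripper": 0,"delta_pos": [0,0,-0.5],"dr": [0,0,0]},{"gripper": 0,"delta_pos": [0,0,-0.5],"dr": [0,0,0]},{"gripper": 0,"delta_pos": [0,0,-0.5],"dr": [0,0,0]}]'

```text
t: 62.77
ee_pos: [492.6, 96.2, 13.5]
orientation: [2.205, 0.026, -2.213]
ft_force: [-5.7, -2.6, 4.3]
width: 0.3
```

Emit:
apply_moves --increments '[{"gripper": 0,"delta_pos": [0,0,-0.5],"dr": [0,0,0]},{"gripper": 0,"delta_pos": [0,0,-0.5],"dr": [0,0,0]},{"gripper": 0,"delta_pos": [0,0,-0.5],"dr": [0,0,0]},{"gripper": 0,"delta_pos": [0,0,-0.5],"dr": [0,0,0]},{"gripper": 0,"delta_pos": [0,0,-0.5],"dr": [0,0,0]}]'

```text
t: 63.18
ee_pos: [517.5, 96.7, 13.4]
orientation: [2.205, 0.026, -2.213]
ft_force: [-5.8, -2.1, 4.8]
width: 0.7
```

Emit:
apply_moves --increments '[{"gripper": 0,"delta_pos": [0,0,-0.5],"dr": [0,0,0]},{"gripper": 0,"delta_pos": [0,0,-0.5],"dr": [0,0,0]},{"gripper": 0,"delta_pos": [0,0,-0.5],"dr": [0,0,0]},{"gripper": 0,"delta_pos": [0,0,-0.5],"dr": [0,0,0]},{"gripper": 0,"delta_pos": [0,0,-0.5],"dr": [0,0,0]}]'

```text
t: 63.6
ee_pos: [542.4, 97.2, 13.4]
orientation: [2.204, 0.026, -2.213]
ft_force: [-6.0, -3.3, 5.6]
width: 0.3
```

Emit:
apply_moves --increments '[{"gripper": 0,"delta_pos": [0,0,-0.4],"dr": [0,0,0]},{"gripper": 0,"delta_pos": [0,0,-0.4],"dr": [0,0,0]},{"gripper": 0,"delta_pos": [0,0,-0.4],"dr": [0,0,0]},{"gripper": 0,"delta_pos": [0,0,-0.4],"dr": [0,0,0]},{"gripper": 0,"delta_pos": [0,0,-0.3],"dr": [0,0,0]}]'

```text
t: 64.02
ee_pos: [559.4, 97.6, 13.2]
orientation: [2.2, 0.025, -2.217]
ft_force: [-11.5, -2.9, 11.8]
width: 0.5
```

Emit:
apply_moves --increments '[{"gripper": 0,"delta_pos": [0,0,-0.2],"dr": [0,0,0]},{"gripper": 0,"delta_pos": [0,0,-0.2],"dr": [0,0,0]},{"gripper": 0,"delta_pos": [0,0,-0.2],"dr": [0,0,0]},{"gripper": 0,"delta_pos": [0,0,0],"dr": [0,0,0]},{"gripper": 0,"delta_pos": [0,0,0],"dr": [0,0,0]}]'

```text
t: 64.43
ee_pos: [566.7, 97.8, 13.2]
orientation: [2.203, 0.026, -2.214]
ft_force: [-7.6, -3.4, 4.3]
width: 0.4
```

```bash
python3 - <<'E'
from h import *
p,M,o=pose(); print(p,o['ft_force'])
t=grab('top','t28'); bm=mask(t['img'],(105,120,40),(128,255,255)); bm[:150]=0;bm[:,:200]=0;bm[:,340:]=0
for c,s in blobs(bm,20): print('blue',c.round(1),s,plane(t,c,40).round(0))
t0=load('top0'); bm=mask(t0['img'],(105,120,40),(128,255,255)); bm[:150]=0;bm[:,:200]=0;bm[:,340:]=0
for c,s in blobs(bm,20): print('start',c.round(1),s,plane(t0,c,40).round(0))
E
```

```text
[566.74017931  97.81485426  13.19148356] [-7.64183252 -3.44585889  4.343363  ]
blue [320.4 186. ] [315 184  12   5  53] [[583.  -3.  40.]]
blue [225.3 188.4] [222 187   7   4  25] [[580. 264.  40.]]
start [270.5 183.9] [222 181 105   8 424] [[591. 137.  40.]]
```

Emit:
apply_moves --increments '[{"gripper": 0,"delta_pos": [0,0,-0.2],"dr": [0,0,0]},{"gripper": 0,"delta_pos": [0,0,-0.2],"dr": [0,0,0]},{"gripper": 0,"delta_pos": [0,0,0],"dr": [0,0,0]},{"gripper": 0,"delta_pos": [0,0,0],"dr": [0,0,0]},{"gripper": 0,"delta_pos": [0,0,0],"dr": [0,0,0]}]'

```text
t: 64.9
ee_pos: [571.3, 97.9, 13.2]
orientation: [2.204, 0.026, -2.213]
ft_force: [-5.0, -2.7, 3.2]
width: 0.5
```

Emit:
apply_moves --increments '[{"gripper": 0,"delta_pos": [0,0,-0.2],"dr": [0,0,0]},{"gripper": 0,"delta_pos": [0,0,-0.2],"dr": [0,0,0]},{"gripper": 0,"delta_pos": [0,0,0],"dr": [0,0,0]},{"gripper": 0,"delta_pos": [0,0,0],"dr": [0,0,0]},{"gripper": 0,"delta_pos": [0,0,0],"dr": [0,0,0]}]'

```text
t: 65.32
ee_pos: [575.7, 98.0, 13.2]
orientation: [2.205, 0.026, -2.212]
ft_force: [-3.8, -3.0, 1.1]
width: 0.5
```

Emit:
apply_moves --increments '[{"gripper": 0,"delta_pos": [0,0,-0.2],"dr": [0,0,0]},{"gripper": 0,"delta_pos": [0,0,-0.1],"dr": [0,0,0]},{"gripper": 0,"delta_pos": [0,0,0],"dr": [0,0,0]},{"gripper": 0,"delta_pos": [0,0,0],"dr": [0,0,0]},{"gripper": 0,"delta_pos": [0,0,0],"dr": [0,0,0]}]'

```text
t: 65.73
ee_pos: [578.7, 98.1, 13.1]
orientation: [2.205, 0.026, -2.212]
ft_force: [-3.8, -3.5, 0.4]
width: 0.6
```

Emit:
apply_moves --increments '[{"gripper": 0,"delta_pos": [0,0,-0.2],"dr": [0,0,0]},{"gripper": 0,"delta_pos": [0,0,-0.1],"dr": [0,0,0]},{"gripper": 0,"delta_pos": [0,0,0],"dr": [0,0,0]},{"gripper": 0,"delta_pos": [0,0,0],"dr": [0,0,0]},{"gripper": 0,"delta_pos": [0,0,0],"dr": [0,0,0]}]'

```text
t: 66.15
ee_pos: [580.3, 98.1, 13.1]
orientation: [2.202, 0.026, -2.215]
ft_force: [-8.4, -3.4, 4.0]
width: 0.5
```

```bash
python3 - <<'E'
from h import *
p,M,o=pose(); print(p,o['ft_force'])
t=grab('top','t29'); bm=mask(t['img'],(105,120,40),(128,255,255)); bm[:150]=0;bm[:,:200]=0;bm[:,340:]=0
for c,s in blobs(bm,10): print('blue',c.round(1),s)
for n in('top0','t29'):
    e=load(n); b=mask(e['img'],(105,120,40),(128,255,255)); b[:150]=0
    print(n,[(np.nonzero(b[:,c])[0].min(),np.nonzero(b[150:215,c])[0].max()+150) if b[150:215,c].any() else None for c in (224,226,228,316,320,324)])
E
```

```text
[580.28661672  98.13265423  13.12797421] [-8.35782462 -3.41737408  4.04592318]
blue [320.2 181.3] [315 179  12   6  60]
blue [225.6 183.5] [222 182   8   5  28]
top0 [(np.int64(183), np.int64(186)), (np.int64(183), np.int64(188)), (np.int64(184), np.int64(188)), (np.int64(181), np.int64(185)), (np.int64(181), np.int64(185)), (np.int64(181), np.int64(185))]
t29 [(np.int64(182), np.int64(185)), (np.int64(182), np.int64(185)), (np.int64(182), np.int64(185)), (np.int64(179), np.int64(184)), (np.int64(179), np.int64(184)), (np.int64(179), np.int64(183))]
```

Emit:
apply_moves --increments '[{"gripper": 0,"delta_pos": [0,0,-0.2],"dr": [0,0,0]},{"gripper": 0,"delta_pos": [0,0,0],"dr": [0,0,0]},{"gripper": 0,"delta_pos": [0,0,0],"dr": [0,0,0]},{"gripper": 0,"delta_pos": [0,0,0],"dr": [0,0,0]},{"gripper": 0,"delta_pos": [0,0,0],"dr": [0,0,0]}]'

```text
t: 66.62
ee_pos: [580.2, 98.1, 13.1]
orientation: [2.198, 0.025, -2.219]
ft_force: [-14.6, -2.1, 11.5]
width: 0.7
```

Emit:
apply_moves --increments '[{"gripper": 0,"delta_pos": [0,0,0],"dr": [0,0,0]},{"gripper": 0,"delta_pos": [0,0,0.3],"dr": [0,0,0]},{"gripper": 0,"delta_pos": [0,0,0.4],"dr": [0,0,0]},{"gripper": 0,"delta_pos": [0,0,0.4],"dr": [0,0,0]},{"gripper": 0,"delta_pos": [0,0,0.4],"dr": [0,0,0]}]'

```text
t: 67.03
ee_pos: [570.8, 98.7, 13.8]
orientation: [2.211, 0.027, -2.208]
ft_force: [-0.4, -0.2, -0.6]
width: 0.3
```

Emit:
apply_moves --increments '[{"gripper": 0,"delta_pos": [0,0,1],"dr": [0,0,0]},{"gripper": 0,"delta_pos": [0,0,1.5],"dr": [0,0,0]},{"gripper": 0,"delta_pos": [0,0,2],"dr": [0,0,0]},{"gripper": 0,"delta_pos": [0,0,2],"dr": [0,0,0]},{"gripper": 0,"delta_pos": [0,0,2],"dr": [0,0,0]}]'

```text
t: 67.45
ee_pos: [484.2, 96.5, 13.9]
orientation: [2.21, 0.027, -2.208]
ft_force: [-0.1, -0.3, -0.2]
width: 0.3
```

Emit:
apply_moves --increments '[{"gripper": 0,"delta_pos": [-2,0,1],"dr": [0,0,0]},{"gripper": 0,"delta_pos": [-3,0,0],"dr": [0,0,0]},{"gripper": 0,"delta_pos": [-3,0,0],"dr": [0,0,0]},{"gripper": 0,"delta_pos": [-3,0,0],"dr": [0,0,0]},{"gripper": 0,"delta_pos": [-3,0,0],"dr": [0,0,0]}]'

```text
t: 67.87
ee_pos: [474.6, 96.3, 155.2]
orientation: [2.21, 0.027, -2.209]
ft_force: [0.4, 1.1, 0.3]
width: 0.5
```

```bash
python3 - <<'E'
from h import *
p,M,o=pose(); print(p,o['ft_force'],o['t'])
e=grab('top','t30'); b=mask(e['img'],(105,120,40),(128,255,255)); b[:150]=0
print([(np.nonzero(b[:,c])[0].min(),np.nonzero(b[150:215,c])[0].max()+150) if b[150:215,c].any() else None for c in (224,226,228,260,290,316,320,324)])
for s in syringes(e,12,30): print(s)
# bystanders shift since start
a=load('top0')['img'].astype(int); f=np.abs(a-e['img'].astype(int)).max(2)
for nm,(x0,x1,y0,y1) in dict(jars=(355,405,112,146),petri=(428,465,152,192),slide=(468,508,176,204),lens=(152,182,148,178),turq1=(345,376,216,246),turq2=(370,410,278,295),turq3=(458,496,276,300)).items(): print(nm,(f[y0:y1,x0:x1]>40).sum())
s=grab('scene','s30'); P=cloud(s); om=mask(s['img'],(5,150,60),(16,255,255)); sel=(om>0)&(abs(P[...,0]-606)<40)&(abs(P[...,1]-318)<40); print('pin pts',sel.sum(),np.percentile(P[sel],[2,50,98],axis=0).round(1).tolist())
Q=cloud(e); om=mask(e['img'],(5,150,60),(16,255,255)); sel=(om>0)&(abs(Q[...,0]-606)<40)&(abs(Q[...,1]-318)<40); print('pin top',sel.sum(),np.percentile(Q[sel],[2,50,98],axis=0).round(1).tolist())
E
```

```text
[474.61105306  96.32912022 155.19394497] [0.38745328 1.07804921 0.27549747] 67.8667
[None, None, None, None, None, (np.int64(181), np.int64(185)), (np.int64(181), np.int64(185)), (np.int64(181), np.int64(185))]
{'o': array([506.6, 384.7]), 'ang': np.float32(86.8), 'end': np.float64(50.7), 'n': 141}
{'o': array([449.4, 388.1]), 'ang': np.float32(87.4), 'end': np.float64(52.6), 'n': 168}
{'o': array([ 210.5, -642.9]), 'ang': np.float32(10.3), 'end': np.float64(197.2), 'n': 47}
{'o': array([390.9, 387.3]), 'ang': np.float32(-93.1), 'end': np.float64(49.1), 'n': 174}
jars 0
petri 0
slide 0
lens 21
turq1 0
turq2 0
turq3 0
pin pts 42 [[605.3, 315.4, 73.9], [613.2, 321.3, 94.0], [617.6, 325.1, 112.8]]
pin top 31 [[598.0, 312.9, 81.3], [603.7, 317.4, 111.3], [610.5, 324.5, 116.8]]
```

Emit:
apply_moves --increments '[{"gripper": 0,"delta_pos": [-1,-3,0],"dr": [0,0,0]},{"gripper": 0,"delta_pos": [-1,-3,0],"dr": [0,0,0]},{"gripper": 0,"delta_pos": [-1,-3,0],"dr": [0,0,0]},{"gripper": 0,"delta_pos": [-1,-3,0],"dr": [0,0,0]},{"gripper": 0,"delta_pos": [-1,-3,0],"dr": [0,0,0]}]'

```text
t: 68.38
ee_pos: [470.7, 247.4, 203.4]
orientation: [2.209, 0.027, -2.21]
ft_force: [0.1, -0.6, -0.8]
width: 0.3
```

Emit:
apply_moves --increments '[{"gripper": 0,"delta_pos": [0,0,0],"dr": [0,0,0]},{"gripper": 0,"delta_pos": [0,0,0],"dr": [0,0,0]},{"gripper": 0,"delta_pos": [0,0,0],"dr": [0,0,0]},{"gripper": 0,"delta_pos": [0,0,0],"dr": [0,0,0]},{"gripper": 0,"delta_pos": [0,0,0],"dr": [0,0,0]}]'

```text
t: 68.8
ee_pos: [471.1, 244.9, 202.9]
orientation: [2.208, 0.024, -2.211]
ft_force: [-0.6, -0.2, -0.2]
width: 0.7
```

```bash
python3 - <<'E'
from h import *
p,M,o=pose(); print(p,o['t'])
d=grab('wrist','w31'); P=cloud(d); om=mask(d['img'],(5,140,40),(18,255,255)); sel=(om>0)&(abs(P[...,0]-606)<40)&(abs(P[...,1]-318)<40); q=P[sel]; print(len(q))
for a,b in ((66,76),(76,86),(86,96),(96,106)):
    k=q[(q[:,2]>a)&(q[:,2]<b)]; print(a,len(k),k.mean(0).round(1) if len(k) else '',(k[:,1].min().round(1),k[:,1].max().round(1)) if len(k) else '')
k=q[q[:,2]>109]; print('top',k.mean(0).round(1),len(k))
e=grab('top','t31'); b=mask(e['img'],(105,120,40),(128,255,255)); b[:150]=0
print([(np.nonzero(b[:,c])[0].min(),np.nonzero(b[150:215,c])[0].max()+150) if b[150:215,c].any() else None for c in (300,308,316,320,324)])
a=load('top0')['img'].astype(int); f=np.abs(a-e['img'].astype(int)).max(2); print('lens',(f[148:178,152:182]>40).sum())
# plate slot near pin from wrist
bm=mask(d['img'],(105,120,40),(128,255,255)); print([ (c.round(0),s[:5]) for c,s in blobs(bm,60)])
E
```

```text
[471.08079427 244.88048505 202.91339211] 68.8
589
66 15 [600.6 313.4  73.9] (np.float64(310.8), np.float64(319.5))
76 58 [601.1 313.4  81. ] (np.float64(310.5), np.float64(320.0))
86 64 [601.6 313.2  91.2] (np.float64(310.4), np.float64(320.3))
96 71 [601.3 313.3 100.9] (np.float64(310.4), np.float64(319.8))
top [604.9 317.8 112.3] 351
[(np.int64(181), np.int64(183)), (np.int64(181), np.int64(185)), (np.int64(181), np.int64(185)), (np.int64(181), np.int64(185)), (np.int64(181), np.int64(185))]
lens 501
[(array([437.,  64.]), array([ 296,   58,  300,   15, 3296], dtype=int32)), (array([159., 138.]), array([154, 131,  11,  14, 125], dtype=int32)), (array([161., 186.]), array([156, 180,  12,  13, 124], dtype=int32)), (array([241., 236.]), array([235, 230,  12,  13,  94], dtype=int32))]
```

```bash
python3 -c "
from workcell import ctrl
print(ctrl.close_job())"
```

```text
the job is handed in; nothing more can be done
None
```

The job is done and handed in at about 69 s. The pin is parked in the notch, all five syringes are sorted, and the tray is shut on its catch. The hand-in gives no verdict, so this rests on my own last checks.

**What I did**
- I drew the pin, poked it down the release hole and saw the front panel come out to about x = 440 mm. I then parked the pin in the notch.
- Five syringes were present. The two with plungers out went into the sprung tray, and the three with plungers in went into the yellow tray.
- I pushed the panel to its stop at about 15 N and backed off.

**Last checks**
- **Pin:** it stands upright with no measurable lean. Its handle top is at z = 112.3 mm, so the collar sits at about 62 mm. Its axis is at (604.9, 317.8) against a notch measured at (604.5, 317.4).
- **Tray:** after I backed off, the panel sat at the same pixel rows as at the start, shut, and stayed there in a second look.
- **Yellow tray:** all three syringes lie inside it. Their plunger ends measured 49–53 mm, so they are still pushed in.
- **Sprung tray:** both syringes lay inside with long plungers showing just before I shut it. I could not see them after that.
- **Bystanders:** the jars, dish, slide box and turquoise syringes showed no change in the images.

**What went wrong or disagreed**
- **Fingertip height:** the fingertips sit about 20 mm above the reported TCP height, not 8 mm ahead of it as described. The first two closings on one syringe missed because of this. It was not moved, and I corrected for the offset afterwards.
- **Pin grip:** for the same reason the pin was held only near the top of its handle, but it did not slip.
- **Lens case:** the last top picture differed there. I put this down to the arm blocking the view and its shadow, but did not confirm it. The arm was not lowered near the case.

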